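Change over the tiles in a leaf drill jig

ROBOT

A 6-joint arm with a two-finger parallel gripper is mounted at the origin on the work surface; the furniture and walls round the work are solid. World frame = base frame: x ahead of the robot, y to its left, z up, the work surface at z = 0. Lengths are in m, angles in degrees, forces in N, time in s.
With the tool pointing down it reaches from about 0.375 to 0.9 m from the base axis. Payload 3.1 kg.
Tool frame: the origin (TCP) lies midway between the tips of the shut fingers; the grasp point (between the pads) lies bot.hold_point_z behind it (bot.hold_point_z is the distance from the TCP to the grasp point, in m); z points along the fingers, y is the direction in which the jaws open and shut (so a half turn about z gives the same grasp; the last joint's range is limited). The gripper opens to 87 mm and grips with 3 to 60 N. Pads are 19 mm wide; open, the fingers measure 117 mm over their backs; the gripper's body (75 mm by 190 mm) begins 51 mm behind the grasp point.
Start: joints at [-76.461, 30.224, 82.088, -0, 67.689, -10.227], TCP at [0.252, -0.572, 0.194] pointing down, gripper open.
Joint ranges: [-176.69, 176.69], [-43.24, 126.21], [12.49, 139.97], [-82, 262], [0, 151.66], [-163.58, 163.58]. Speed limits (degrees/s): [159.86, 159.86, 180, 180, 180, 180].

INTERFACE

Orientations are given as a 3x3 rotation matrix whose columns are the frame's x, y, z axes.
In Python, from rig import bot, vision, order gives the robot as it stands. The module is installed in compiled form; this text tells all that it offers.
- The arm moves only by the tool move_arm, never from a script. Its argument "moves" is a list of rows, each an object of numbers: "hand": the finger opening in mm, from 0 to 87; "x", "y", "z": the shift along the tool's x, y, z in units of 25 mm (1.0 is 25 mm); "wx", "wy", "wz": the turn, a rotation vector about the tool's x, y, z in degrees. In form: [{"hand": .., "x": .., "y": .., "z": .., "wx": .., "wy": .., "wz": ..}, ...]. A call has 1 to 20 rows; each row shifts and turns the commanded pose from where the row before left it, along the tool's axes as they then stand; what a row does not reach is not made up. A row lasts 1/10 s, in which the tool goes at most 50 mm and 8.59 degrees, less where a joint would pass 70% of its speed; a pose out of reach is approached as far as the arm can. A call is refused whole if a number of a shift passes 1 or a number of a turn 8.59, either way. A call with a gripper value outside its range is refused whole. The fingers move at their own pace and stop on an object; the grip force is fixed at half the most. Time passes only in rows, so rows that do not move let the fingers close. It gives the time, the measured TCP pose, the force and the opening at its end, in the units of the state.
- bot.read_state(): the state, without advancing time (a new reading comes with each control period).
- vision.capture(name): name is "side" or "top"; returns a dict with "image" (400x640x3 uint8, red, green, blue), "z_map" (400x640 float32, m along the optical axis (not along the pixel's ray), 0 where there is no reading), "fx", "fy", "cx", "cy" (pixels), "pose" (4x4, takes a point from camera to world coordinates). Camera axes: x right, y down, z forward; pixel columns grow to the right and rows downward; lengths in m; the calibration is good to about 2 mm. A picture is of the moment at which its call begins.
- order.hand_in(): hands the job in, once; it reports no verdict.
The state is a dict: "time_s": time; "joint_positions": joint angles; "qvel": joint speeds; "tau": joint torques, N m; "position": TCP position; "tcp_rot": TCP orientation; "force": force on the tool from outside, world axes, zero at the start; "moment": the same for the moment, N m; "opening": opening from 0.0 (shut) to 1.0 (fully open).
Only numpy, scipy, OpenCV 4.12 (cv2) and the standard library are available. Lean on these libraries where they do the work, as an engineer would, in place of code of your own. Each camera call takes 0.05 s, during which the arm holds its last target.

TASK

Change over the drill jig: turn the latch aside, swing the leaf fully open, move every tile that is already drilled from the jig into the plywood tray, and seat plain (undrilled) tiles from the wooden board in the free pockets of matching outline. A plain tile that already sits in the jig stays there and its spare twin stays out of the jig; a pocket for which the board has no tile stays empty. Finally swing the leaf fully shut and turn the latch fully back across it, without disturbing the folding rule, the brush or the tin.

Things in the scene. Friction and masses are not known exactly. Their poses are not given: they have to be found in the camera images.
- jig: leaf drill jig, fixed: aluminium base plate 130 x 336 x 8 mm with three dark steel nests in a row along its y. Origin: centre of its underside, on the bench. Front (-x, towards the robot): handle and latch; back (+x): hinge. The nests' tops are 16 mm over the bench, so a seated tile stands 14 mm proud of its nest. With the leaf open keep a wide gripper body along the jig's y
- round_pocket (a point): centre of the floor of the round pocket, diameter 66 mm, 8 mm deep, floor 8 mm over the bench; at y = +100 mm of the jig. Axes as the jig's
- oblong_pocket (a point): centre of the floor of the oblong pocket, 84 mm along the jig's x by 54 mm along its y, 8 mm deep, floor 8 mm over the bench; at y = 0 of the jig. Axes as the jig's
- hexagon_pocket (a point): centre of the floor of the hexagonal pocket, 58 mm across flats, a pair of flats faces +y and -y of the jig, 8 mm deep, floor 8 mm over the bench; at y = -100 mm of the jig. Axes as the jig's
- leaf (a joint): angle of the green leaf (0.45 kg, a drill bushing over each pocket), hinged at the back: 0 = shut, bushings 1.5 mm over seated tiles; 2.2 = fully open at its stop, leaning back, standing 170 mm high behind the pockets. Past 1.6 it stays open by its weight; below it falls shut if let go. It cannot shut on a tile not down in its pocket or on a latch standing across, and the latch locks it
- leaf_handle (a point): middle of the leaf's handle: a round steel bar of 10 mm diameter, 70 mm long, parallel to the jig's y axis, 28 mm of free space between it and the leaf's front rail. 37 mm over the bench when shut, at x = -96 mm of the jig
- leaf_hinge (a point): middle of the leaf's hinge axis, which is parallel to the jig's y axis, 37 mm over the bench, at x = +62 mm of the jig; the handle is 158 mm from it and swings up and back over it (x = 62 - 158 cos(angle), z = 37 + 158 sin(angle), mm in the jig's frame)
- latch (a joint): angle of the quarter-turn latch at the front right of the jig: 0 = its bar points to the jig's +x, across the leaf's front rail (locked), 1.4 = stop, turned clockwise seen from above, bar pointing to the jig's -y, clear of the leaf. The leaf is free above 1.2. It stays where it is left (friction only)
- latch_grip (a point): on the latch's axis of turning, in the middle of its upright red grip fin, which is 44 mm long (along the latch bar), 10 mm thick and 28 mm tall, from 52 to 80 mm over the bench; this point is 68 mm over the bench. At x = -88, y = -125 mm of the jig. Its x axis runs along the fin and bar
- drilled_round: drilled round terracotta tile, diameter 62 mm, 22 mm thick, with a dark 14 mm hole in its middle; it sits in the jig at the start. Origin: middle of the tile, 11 mm over its underside. None if absent
- drilled_oblong: drilled oblong terracotta tile, 80 mm along its x, 50 mm along its y, 22 mm thick, with a dark 14 mm hole in its middle; sits in the jig at the start. Origin: middle of the tile, 11 mm over its underside. None if absent
- drilled_hexagon: drilled hexagonal terracotta tile, 54 mm across flats (a pair of flats faces its +y and -y), 22 mm thick, with a dark 14 mm hole in its middle; sits in the jig at the start. Origin: middle of the tile, 11 mm over its underside. None if absent
- loaded_hexagon: plain hexagonal tile, like drilled_hexagon without a hole, that already sits in the hexagonal pocket at the start. Origin: middle of the tile. None if absent
- plain_round: plain round tile, 62 mm diameter, 22 mm thick, no hole, on the board at the start. Origin: middle of the tile, 11 mm over its underside. None if absent
- plain_oblong: plain oblong tile, 80 x 50 x 22 mm (x, y, z), no hole, on the board at the start. Origin: middle of the tile, 11 mm over its underside
- plain_hexagon: plain hexagonal tile, 54 mm across flats (a pair of flats faces its +y and -y), 22 mm thick, no hole, on the board at the start. Origin: middle of the tile, 11 mm over its underside. None if absent
- tray: plywood tray for drilled tiles, fixed, 300 mm along its x, 160 mm along its y, 32 mm high, walls and floor 7 mm thick, open on top; it stands to one side of the jig, the board to the other. Origin: centre of its underside, on the bench
- board: dark wooden ware board 340 x 220 x 10 mm, fixed, on which the plain tiles lie (their undersides 10 mm over the bench). Origin: centre of its underside
- folding_rule: folded wooden rule, 204 mm long, lying in front of the jig: leave it alone
- brush: brush, 198 mm long, lying in front of the jig: leave it alone
- tin: tin, 72 mm across, 80 mm tall, behind the jig to the left: leave it alone
There are look-alikes about, which are no part of the job. What is shaped like the plain_oblong but white is not meant. Leave any pink look-alike of the plain_round alone.

How it is judged (in metres and radians):
On the way, in this order (a step that is already met when the one before it is completed fails the run):
1. the leaf is swung fully open (value of joint leaf above 1.9 rad), for 0.2 s.
2. with the leaf open, the drilled tiles are out of the jig and every pocket for which there is a plain tile holds one (value of joint leaf above 1.9 rad and horizontal distance between plain_round and round_pocket below 0.006 m and z of plain_round in the frame of round_pocket below 0.015 m and angle between the z axis of each of plain_round, plain_oblong, loaded_hexagon and the z axis of jig, either way round below 0.08 rad and horizontal distance between plain_oblong and oblong_pocket below 0.006 m and z of plain_oblong in the frame of oblong_pocket below 0.015 m and ((horizontal distance between plain_hexagon and hexagon_pocket below 0.006 m and z of plain_hexagon in the frame of hexagon_pocket below 0.015 m and angle between the z axis of plain_hexagon and the z axis of jig, either way round below 0.08 rad) or (horizontal distance between loaded_hexagon and hexagon_pocket below 0.006 m and z of loaded_hexagon in the frame of hexagon_pocket below 0.015 m and angle between the z axis of loaded_hexagon and the z axis of jig, either way round below 0.08 rad)) and horizontal distance between loaded_hexagon and hexagon_pocket below 0.006 m and z of loaded_hexagon in the frame of hexagon_pocket below 0.015 m and horizontal distance between drilled_round and round_pocket above 0.06 m and horizontal distance between drilled_oblong and oblong_pocket above 0.06 m and horizontal distance between drilled_hexagon and hexagon_pocket above 0.06 m), for 0.2 s.
At the end, for the whole second after the job is handed in: Every drilled tile rests in the tray; each pocket that has a plain tile of its outline holds it, level on the pocket floor (centre within 6 mm, height within 4 mm), and no other tile is in the jig; leaf shut (below 0.03) and latch back across its rail (below 0.4) (horizontal distance between plain_round and round_pocket below 0.006 m and z of plain_round in the frame of round_pocket below 0.015 m and angle between the z axis of each of plain_round, plain_oblong, loaded_hexagon and the z axis of jig, either way round below 0.08 rad and horizontal distance between plain_oblong and oblong_pocket below 0.006 m and z of plain_oblong in the frame of oblong_pocket below 0.015 m and ((horizontal distance between plain_hexagon and hexagon_pocket below 0.006 m and z of plain_hexagon in the frame of hexagon_pocket below 0.015 m and angle between the z axis of plain_hexagon and the z axis of jig, either way round below 0.08 rad) or (horizontal distance between loaded_hexagon and hexagon_pocket below 0.006 m and z of loaded_hexagon in the frame of hexagon_pocket below 0.015 m and angle between the z axis of loaded_hexagon and the z axis of jig, either way round below 0.08 rad)) and horizontal distance between loaded_hexagon and hexagon_pocket below 0.006 m and z of loaded_hexagon in the frame of hexagon_pocket below 0.015 m and x of drilled_round in the frame of tray between -0.14 and 0.14 m and y of drilled_round in the frame of tray between -0.07 and 0.07 m and z of drilled_round in the frame of tray between 0 and 0.06 m and linear speed of each of drilled_round, drilled_oblong, drilled_hexagon below 0.02 m/s and x of drilled_oblong in the frame of tray between -0.14 and 0.14 m and y of drilled_oblong in the frame of tray between -0.07 and 0.07 m and z of drilled_oblong in the frame of tray between 0 and 0.06 m and x of drilled_hexagon in the frame of tray between -0.14 and 0.14 m and y of drilled_hexagon in the frame of tray between -0.07 and 0.07 m and z of drilled_hexagon in the frame of tray between 0 and 0.06 m and value of joint leaf below 0.03 rad and value of joint latch below 0.4 rad and horizontal distance between plain_hexagon and round_pocket above 0.06 m); the robot touches nothing.
It fails at once if the folding rule is pushed more than 4 cm from its place (distance of folding_rule from where it was at the start of the episode above 0.04 m).
It fails at once if the brush is pushed more than 4 cm from its place (distance of brush from where it was at the start of the episode above 0.04 m).
It fails at once if the tin is pushed more than 4 cm from its place (distance of tin from where it was at the start of the episode above 0.04 m).
Of drilled_round, drilled_oblong only 1 to 2 are there at a start; the rules pass over those that are not, and their reading is None.
Of drilled_hexagon, loaded_hexagon only 1 to 1 are there at a start; the rules pass over those that are not, and their reading is None.
Of plain_round, plain_hexagon only 1 to 2 are there at a start; the rules pass over those that are not, and their reading is None.
At some moment in a run one of plain_round, plain_oblong, plain_hexagon may be knocked a few centimetres aside while the robot is not near it.
Once in a run the grip may slacken for a moment while it holds something.
It also fails if it takes over 210 s, if anything falls off the work surface, if the arm or the gripper's body presses on something with over 40 N, if the wrist force passes 120 N, or if a joint passes its speed limit or range.

## Working session

There is one attempt and no reset: what is moved stays moved. The work goes in short steps, Python scripts to look and compute and a tool call to move; the robot and the scene stay as the last step left them, time stands still between calls to the robot, and variables do not carry over. Pictures are saved under pics/ and viewed, and the job is handed in when it is done.

Besides the shell and the picture viewer there is one more tool, called after ">>>" as name([rows], argument=value, ...), one row to a line, values as JSON. move_arm: Moves the arm, as the interface text tells. Its arguments: {"type":"object","properties":{"moves":{"type":"array"}},"required":["moves"]}

```bash
mkdir -p pics
cat > h.py <<'E'
import numpy as np, cv2
from rig import bot, vision, order
def cap(n,fn=None):
    c=vision.capture(n)
    np.savez('%s.npz'%n,**{k:np.array(v) for k,v in c.items()})
    if fn: cv2.imwrite('pics/'+fn,c['image'][:,:,::-1])
    return c
def load(n): return dict(np.load('%s.npz'%n))
def ray(c,u,v,z):
    P=c['pose'];d=P[:3,:3]@np.array([(u-c['cx'])/c['fx'],(v-c['cy'])/c['fy'],1.]);o=P[:3,3]
    return o+d*(z-o[2])/d[2]
def proj(c,p):
    P=c['pose'];q=P[:3,:3].T@(np.array(p)-P[:3,3]);return q[0]/q[2]*c['fx']+c['cx'],q[1]/q[2]*c['fy']+c['cy']
def st():
    s=bot.read_state();print(s['time_s'],np.round(s['joint_positions'],1),np.round(s['position'],4),'\n',np.round(s['tcp_rot'],3),np.round(s['force'],1),s['opening']);return s
E
python3 - <<'E'
from h import *
np.set_printoptions(suppress=True)
for n in('top','side'):
    c=cap(n,n+'0.png');print(n,c['fx'],c['cx'],c['cy'],np.round(c['pose'],3))
st();print(bot.hold_point_z)
E
```

```text
top 518.347266140701 328.26808292381446 197.94737907669796 [[ 0.011 -0.991  0.135  0.291]
 [-1.    -0.012 -0.004 -0.14 ]
 [ 0.006 -0.135 -0.991  1.84 ]
 [ 0.     0.     0.     1.   ]]
side 445.2484463672763 321.9595539252178 194.27344601599773 [[ 0.16   0.433 -0.887  1.992]
 [ 0.987 -0.063  0.148 -0.371]
 [ 0.008 -0.899 -0.438  0.8  ]
 [ 0.     0.     0.     1.   ]]
0.1 [-76.5  30.3  82.1   0.   67.7 -10.2] [ 0.2517 -0.5713  0.1932] 
 [[ 0.915  0.403 -0.   ]
 [ 0.403 -0.915  0.002]
 [ 0.    -0.002 -1.   ]] [ 0.6 -0.5 -0.1] 1.0029453640254784
0.0187
```

View pics/top0.png

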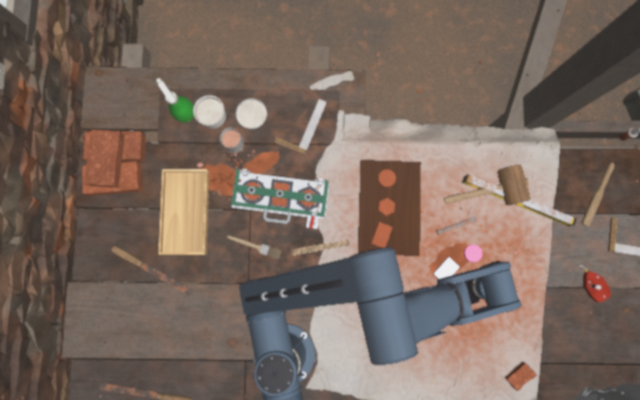

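View pics/side0.png

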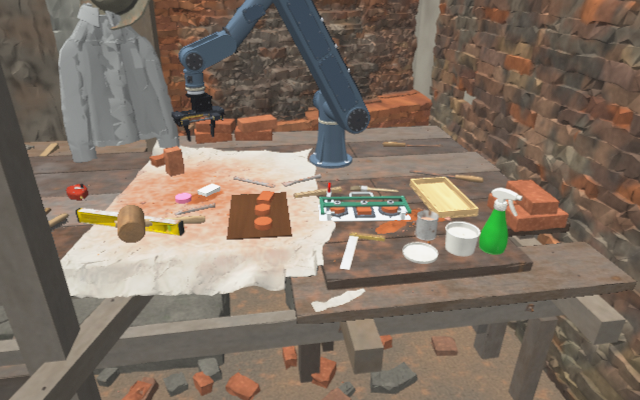

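The top view shows the tray at (184,212), jig at (280,195), board at (390,208) with round (387,177), hexagon (387,207) and oblong (382,235). The white oblong (446,268) and pink round (474,253) are look-alikes. I'll enlarge these areas.

Run:
```python
from h import *
c=load('top')
im=c['image'][:,:,::-1]
a=cv2.resize(im[165:240,220:345],None,fx=6.4,fy=6.4,interpolation=cv2.INTER_CUBIC);cv2.imwrite('pics/c1.png',a)
a=cv2.resize(im[155:280,350:490],None,fx=4.5,fy=4.5,interpolation=cv2.INTER_CUBIC);cv2.imwrite('pics/c2.png',a)
s=load('side')['image'][:,:,::-1]
a=cv2.resize(s[170:235,310:420],None,fx=7,fy=7,interpolation=cv2.INTER_CUBIC);cv2.imwrite('pics/c3.png',a)
```

```text
(no output)
```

View pics/c1.png

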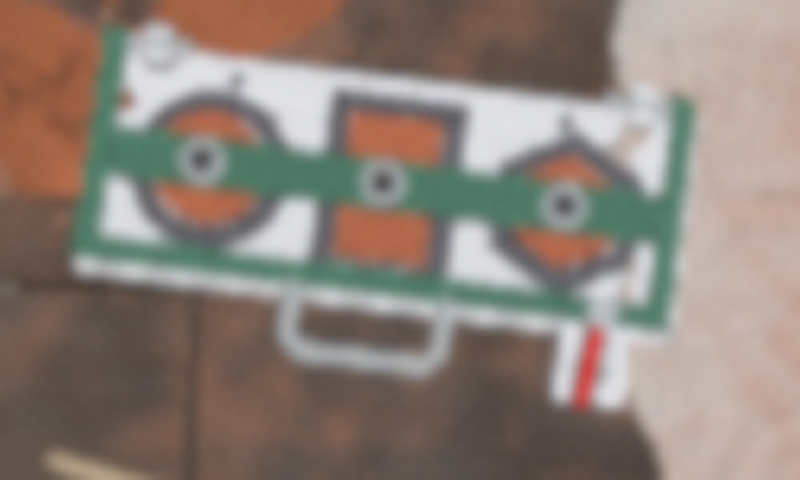

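View pics/c2.png

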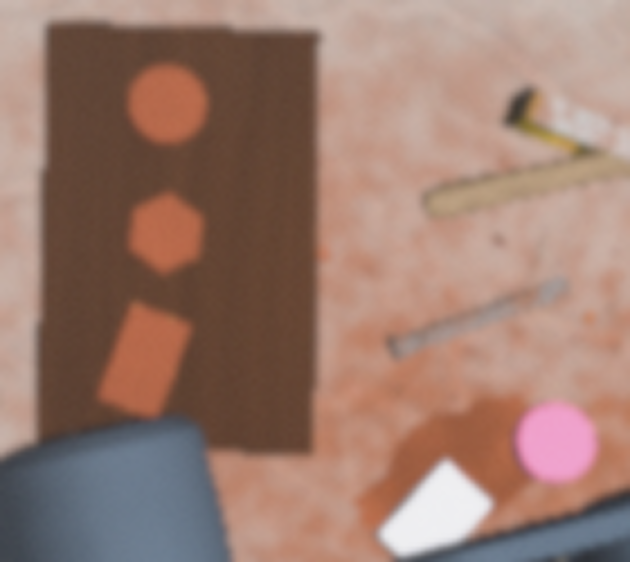

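View pics/c3.png

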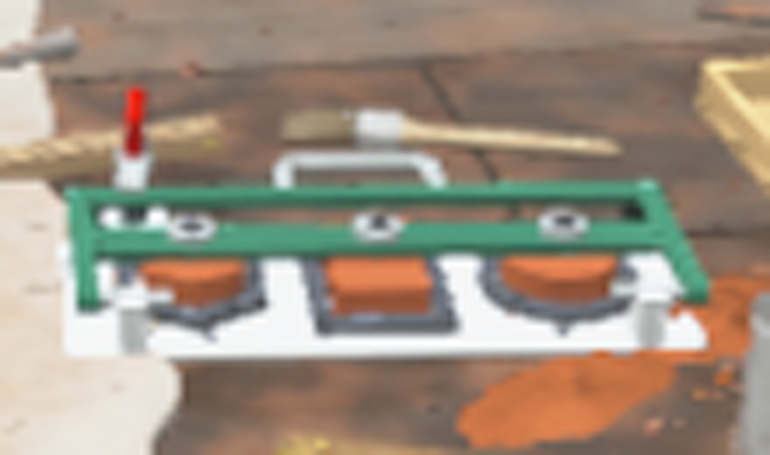

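```bash
cat >> h.py <<'E'
def tri(ct,pt,cs,ps):
    A=[];B=[]
    for c,p in((ct,pt),(cs,ps)):
        d=c['pose'][:3,:3]@np.array([(p[0]-c['cx'])/c['fx'],(p[1]-c['cy'])/c['fy'],1.]);d/=np.linalg.norm(d)
        M=np.eye(3)-np.outer(d,d);A.append(M);B.append(M@c['pose'][:3,3])
    x=np.linalg.solve(sum(A),sum(B));r=[np.linalg.norm(a@x-b) for a,b in zip(A,B)]
    return x,r
def zpt(c,u,v):
    z=c['z_map'][int(round(v)),int(round(u))];P=c['pose'];return P[:3,:3]@(z*np.array([(u-c['cx'])/c['fx'],(v-c['cy'])/c['fy'],1.]))+P[:3,3]
E
python3 - <<'E'
from h import *
np.set_printoptions(suppress=True,precision=4)
t=load('top');s=load('side')
B=[]
for a,b in(((251.3,190),(390.3,201.4)),((279.7,193.4),(363.9,202)),((308.1,197),(337.6,202.3))):
    x,r=tri(t,a,s,b);B.append(x);print(x,r,zpt(t,*a),ray(t,*a,.042))
d=B[0]-B[2];print('len',np.linalg.norm(d),'yaw',np.degrees(np.arctan2(-d[0],d[1])))
hsv=cv2.cvtColor(t['image'],cv2.COLOR_RGB2HSV)
g=cv2.inRange(hsv,(60,80,50),(95,255,255));g[:, :225]=0;g[:,340:]=0;g[:160]=0;g[240:]=0
p=cv2.findNonZero(g);r=cv2.minAreaRect(p);bx=cv2.boxPoints(r);print(bx)
w=np.array([ray(t,u,v,.042) for u,v in bx]);print(w,w.mean(0))
red=cv2.inRange(hsv,(0,180,120),(6,255,255))|cv2.inRange(hsv,(174,180,120),(180,255,255));red[:,:290]=0;red[:,340:]=0;red[:200]=0;red[240:]=0
q=cv2.findNonZero(red);print(len(q),cv2.minAreaRect(q),q.reshape(-1,2).mean(0),ray(t,*q.reshape(-1,2).mean(0),.078))
# tiles
for nm,(x0,x1,y0,y1) in dict(r=(360,420,160,193),h=(360,420,193,221),o=(360,420,219,252)).items():
    m=cv2.inRange(hsv,(3,110,130),(16,255,255));k=np.zeros_like(m);k[y0:y1,x0:x1]=m[y0:y1,x0:x1]
    C=max(cv2.findContours(k,0,cv2.CHAIN_APPROX_NONE)[0],key=cv2.contourArea);mo=cv2.moments(C);u,v=mo['m10']/mo['m00'],mo['m01']/mo['m00']
    W=np.array([ray(t,a,b,.032)[:2]*1000 for a,b in C.reshape(-1,2)],np.float32)
    print(nm,u,v,cv2.contourArea(C),ray(t,u,v,.032),cv2.minAreaRect(W))
for p in((162,169),(206,169),(206,254),(161,254)):print('tray',ray(t,*p,.032))
for p in((360,160),(420,162),(419,255),(358,254)):print('board',ray(t,*p,.01))
E
```

```text
[0.5614 0.1247 0.0452] [np.float64(0.002576914512804345), np.float64(0.002576914512804318)] [0.5602 0.1217 0.0481] [0.5612 0.1226 0.042 ]
[0.5505 0.0253 0.0446] [np.float64(0.0027749694849932877), np.float64(0.002774969484993297)] [0.5501 0.0227 0.0435] [0.5503 0.0229 0.042 ]
[ 0.539  -0.0735  0.0448] [np.float64(0.003506421750280253), np.float64(0.003506421750280204)] [ 0.5378 -0.0771  0.049 ] [ 0.5387 -0.0768  0.042 ]
len 0.19942445154388885 yaw -6.443652552429718
[[231.8706 202.9601]
 [236.1944 170.8914]
 [326.4193 183.0565]
 [322.0955 215.1252]]
[[ 0.5146  0.189   0.042 ]
 [ 0.6286  0.1779  0.042 ]
 [ 0.589  -0.1404  0.042 ]
 [ 0.4756 -0.1266  0.042 ]] [0.5519 0.025  0.042 ]Traceback (most recent call last):
  File "<stdin>", line 13, in <module>
TypeError: object of type 'NoneType' has no len()
```

Run:
```python
from h import *
np.set_printoptions(suppress=True,precision=4)
t=load('top');s=load('side')
hsv=cv2.cvtColor(t['image'],cv2.COLOR_RGB2HSV)
def redm(im,x0,x1,y0,y1):
    i=im.astype(int);m=((i[:,:,0]>i[:,:,1]*1.8)&(i[:,:,0]>i[:,:,2]*1.8)&(i[:,:,0]>130)).astype(np.uint8);k=np.zeros_like(m);k[y0:y1,x0:x1]=m[y0:y1,x0:x1];return cv2.findNonZero(k).reshape(-1,2)
q=redm(t['image'],300,325,212,232);print(q.mean(0),len(q),q.min(0),q.max(0),ray(t,*q.mean(0),.08))
print(cv2.fitLine(q.astype(np.float32),cv2.DIST_L2,0,.01,.01).ravel())
q=redm(s['image'],322,336,178,196);print(q.mean(0),len(q),q.min(0),q.max(0))
for nm,(x0,x1,y0,y1) in dict(r=(360,420,160,193),h=(360,420,193,221),o=(360,420,219,252)).items():
    m=cv2.inRange(hsv,(3,110,130),(16,255,255));k=np.zeros_like(m);k[y0:y1,x0:x1]=m[y0:y1,x0:x1]
    C=max(cv2.findContours(k,0,cv2.CHAIN_APPROX_NONE)[0],key=cv2.contourArea);mo=cv2.moments(C);u,v=mo['m10']/mo['m00'],mo['m01']/mo['m00']
    W=np.array([ray(t,a,b,.032)[:2]*1000 for a,b in C.reshape(-1,2)],np.float32)
    print(nm,u,v,cv2.contourArea(C),ray(t,u,v,.032),cv2.minAreaRect(W))
for p in((162,169),(206,169),(206,254),(161,254)):print('tray',ray(t,*p,.032))
for p in((360,160),(420,162),(419,255),(358,254)):print('board',ray(t,*p,.01))
```

```text
[311.36 222.56] 25 [310 217] [313 228] [ 0.4458 -0.0907  0.08  ]
[  0.2132  -0.977  311.36   222.56  ]
[328.7826 186.3478] 23 [328 182] [330 191]
r 386.76057347670246 177.6164874551971 232.5 [ 0.6127 -0.3539  0.032 ] ((613.1908569335938, -352.9925842285156), (60.307308197021484, 61.357818603515625), 89.88807678222656)
h 386.44830438378824 206.32837055417698 201.5 [ 0.5103 -0.3524  0.032 ] ((509.73822021484375, -352.5636291503906), (52.82036209106445, 60.32929229736328), 89.87308502197266)
o 381.67997870074544 234.68530351437698 313.0 [ 0.4104 -0.3353  0.032 ] ((410.0619201660156, -335.3973083496094), (51.737850189208984, 82.43948364257812), 69.96060943603516)
tray [0.6341 0.4423 0.032 ]
tray [0.636  0.2868 0.032 ]
tray [0.3366 0.2739 0.032 ]
tray [0.3349 0.4295 0.032 ]
board [ 0.6798 -0.2603  0.01  ]
board [ 0.6751 -0.4765  0.01  ]
board [ 0.342  -0.4687  0.01  ]
board [ 0.3431 -0.2542  0.01  ]
```

>>> move_arm([
  {"hand": 87, "x": 0.936, "y": -0.9, "z": 0.1},
  {"hand": 87, "x": 0.936, "y": -0.9, "z": 0.1},
  {"hand": 87, "x": 0.936, "y": -0.9, "z": 0.1},
  {"hand": 87, "x": 0.936, "y": -0.9, "z": 0.1},
  {"hand": 87, "x": 0.936, "y": -0.9, "z": 0.1},
  {"hand": 87, "x": 0.936, "y": -0.9, "z": 0.1},
  {"hand": 87, "x": 0.936, "y": -0.9, "z": 0.1},
  {"hand": 87, "x": 0.936, "y": -0.9, "z": 0.1},
  {"hand": 87, "x": 0.936, "y": -0.9, "z": 0.1},
  {"hand": 87, "x": 0.936, "y": -0.9, "z": 0.1},
  {"hand": 87, "x": 0.936, "y": -0.9, "z": 0.1},
  {"hand": 87, "x": 0.936, "y": -0.9, "z": 0.1},
  {"hand": 87, "x": 0.936, "y": -0.9, "z": 0.1},
  {"hand": 87, "x": 0.936, "y": -0.9, "z": 0.1},
  {"hand": 87, "x": 0.936, "y": -0.9, "z": 0.1},
  {"hand": 87, "x": 0.936, "y": -0.9, "z": 0.1},
])

```text
schema error: expected keys hand, x, y, z, wx, wy, wz
```

>>> move_arm([
  {"hand": 50, "wz": -8.4},
  {"hand": 50, "wz": -8.4},
  {"hand": 50, "wz": -8.4},
  {"hand": 50, "wz": -8.4},
  {"hand": 50, "wz": -8.4},
  {"hand": 50, "wz": -8.4},
  {"hand": 50, "wz": -8.4},
  {"hand": 50, "wz": -8.4},
  {"hand": 50, "wz": -8.4},
  {"hand": 50, "wz": -8.4},
  {"hand": 50, "wz": -8.4},
  {"hand": 50, "wz": -8.4},
  {"hand": 50, "wz": -8.4},
  {"hand": 50, "wz": -8.4},
  {"hand": 50, "wz": -8.4},
  {"hand": 50, "wz": -8.4},
  {"hand": 50, "wz": -8.4},
  {"hand": 50, "wz": -7},
])

```text
schema error: expected keys hand, x, y, z, wx, wy, wz
```

```bash
cat >> h.py <<'E'
J0=np.array([.5510,.0240]);YAW=-6.44
def jw(x,y,J=None,yaw=None):
    a=np.radians(YAW if yaw is None else yaw);c,s=np.cos(a),np.sin(a);J=J0 if J is None else J
    return np.array([J[0]+c*x-s*y,J[1]+s*x+c*y])
def plan(x,y,z,phi=None):
    s=bot.read_state();R=np.array(s['tcp_rot']);p=np.array(s['position'])
    cur=np.degrees(np.arctan2(R[1,0],R[0,0]))
    # units relative to measured pose
    print('phi',round(cur,2),'tilt',np.round(np.degrees(np.arccos(-R[2,2])),2),'j6',round(s['joint_positions'][5],1))
    f=cur if phi is None else phi
    wz=-((f-cur+180)%360-180);print('wz',round(wz,2))
    d=np.array([x,y,z])-p;a=np.radians(f);
    X=np.array([np.cos(a),np.sin(a),0]);Y=np.array([np.sin(a),-np.cos(a),0])
    print('after turn: x %.2f y %.2f z %.2f units'%(d@X/.025,d@Y/.025,-d[2]/.025))
E
python3 - <<'E'
from h import *
st()
c=cap('top','t1.png');s=cap('side','s1.png')
cv2.imwrite('pics/t1c.png',cv2.resize(c['image'][165:245,220:345,::-1],None,fx=6,fy=6,interpolation=2))
cv2.imwrite('pics/s1c.png',cv2.resize(s['image'][120:220,280:420,::-1],None,fx=5,fy=5,interpolation=2))
E
```

```text
0.1 [-76.5  30.3  82.1   0.   67.7 -10.2] [ 0.2517 -0.5713  0.1932] 
 [[ 0.915  0.403 -0.   ]
 [ 0.403 -0.915  0.002]
 [ 0.    -0.002 -1.   ]] [ 0.6 -0.5 -0.1] 1.0029453640254784
```

View pics/t1c.png

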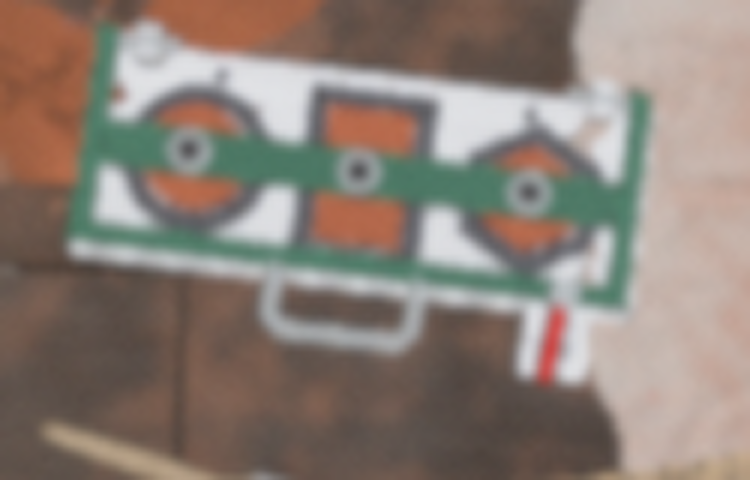

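View pics/s1c.png

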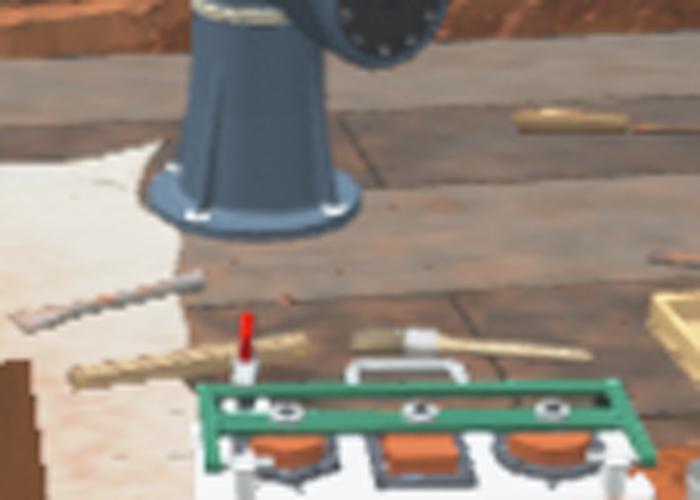

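>>> move_arm([
  {"hand": 87, "x": 0.936, "y": -0.9, "z": 0.1, "wx": 0, "wy": 0, "wz": 0},
  {"hand": 87, "x": 0.936, "y": -0.9, "z": 0.1, "wx": 0, "wy": 0, "wz": 0},
  {"hand": 87, "x": 0.936, "y": -0.9, "z": 0.1, "wx": 0, "wy": 0, "wz": 0},
  {"hand": 87, "x": 0.936, "y": -0.9, "z": 0.1, "wx": 0, "wy": 0, "wz": 0},
  {"hand": 87, "x": 0.936, "y": -0.9, "z": 0.1, "wx": 0, "wy": 0, "wz": 0},
  {"hand": 87, "x": 0.936, "y": -0.9, "z": 0.1, "wx": 0, "wy": 0, "wz": 0},
  {"hand": 87, "x": 0.936, "y": -0.9, "z": 0.1, "wx": 0, "wy": 0, "wz": 0},
  {"hand": 87, "x": 0.936, "y": -0.9, "z": 0.1, "wx": 0, "wy": 0, "wz": 0},
  {"hand": 87, "x": 0.936, "y": -0.9, "z": 0.1, "wx": 0, "wy": 0, "wz": 0},
  {"hand": 87, "x": 0.936, "y": -0.9, "z": 0.1, "wx": 0, "wy": 0, "wz": 0},
  {"hand": 87, "x": 0.936, "y": -0.9, "z": 0.1, "wx": 0, "wy": 0, "wz": 0},
  {"hand": 87, "x": 0.936, "y": -0.9, "z": 0.1, "wx": 0, "wy": 0, "wz": 0},
  {"hand": 87, "x": 0.936, "y": -0.9, "z": 0.1, "wx": 0, "wy": 0, "wz": 0},
  {"hand": 87, "x": 0.936, "y": -0.9, "z": 0.1, "wx": 0, "wy": 0, "wz": 0},
  {"hand": 87, "x": 0.936, "y": -0.9, "z": 0.1, "wx": 0, "wy": 0, "wz": 0},
  {"hand": 87, "x": 0.936, "y": -0.9, "z": 0.1, "wx": 0, "wy": 0, "wz": 0},
])

```text
time_s: 1.8
position: [0.4499, -0.0904, 0.154]
tcp_rot: [[0.915, 0.403, 0.0], [0.403, -0.915, -0.0], [0.0, 0.0, -1.0]]
force: [0.6, -0.6, 0.7]
opening: 0.999
```

>>> move_arm([
  {"hand": 50, "x": 0, "y": 0, "z": 0, "wx": 0, "wy": 0, "wz": -8.4},
  {"hand": 50, "x": 0, "y": 0, "z": 0, "wx": 0, "wy": 0, "wz": -8.4},
  {"hand": 50, "x": 0, "y": 0, "z": 0, "wx": 0, "wy": 0, "wz": -8.4},
  {"hand": 50, "x": 0, "y": 0, "z": 0, "wx": 0, "wy": 0, "wz": -8.4},
  {"hand": 50, "x": 0, "y": 0, "z": 0, "wx": 0, "wy": 0, "wz": -8.4},
  {"hand": 50, "x": 0, "y": 0, "z": 0, "wx": 0, "wy": 0, "wz": -8.4},
  {"hand": 50, "x": 0, "y": 0, "z": 0, "wx": 0, "wy": 0, "wz": -8.4},
  {"hand": 50, "x": 0, "y": 0, "z": 0, "wx": 0, "wy": 0, "wz": -8.4},
  {"hand": 50, "x": 0, "y": 0, "z": 0, "wx": 0, "wy": 0, "wz": -8.4},
  {"hand": 50, "x": 0, "y": 0, "z": 0, "wx": 0, "wy": 0, "wz": -8.4},
  {"hand": 50, "x": 0, "y": 0, "z": 0, "wx": 0, "wy": 0, "wz": -8.4},
  {"hand": 50, "x": 0, "y": 0, "z": 0, "wx": 0, "wy": 0, "wz": -8.4},
  {"hand": 50, "x": 0, "y": 0, "z": 0, "wx": 0, "wy": 0, "wz": -8.4},
  {"hand": 50, "x": 0, "y": 0, "z": 0, "wx": 0, "wy": 0, "wz": -8.4},
  {"hand": 50, "x": 0, "y": 0, "z": 0, "wx": 0, "wy": 0, "wz": -8.4},
  {"hand": 50, "x": 0, "y": 0, "z": 0, "wx": 0, "wy": 0, "wz": -8.4},
  {"hand": 50, "x": 0, "y": 0, "z": 0, "wx": 0, "wy": 0, "wz": -8.4},
  {"hand": 50, "x": 0, "y": 0, "z": 0, "wx": 0, "wy": 0, "wz": -7},
])

```text
time_s: 3.6
position: [0.4494, -0.0916, 0.154]
tcp_rot: [[-0.994, 0.107, -0.0], [0.107, 0.994, 0.0], [0.0, 0.0, -1.0]]
force: [0.3, -0.3, 0.3]
opening: 0.576
```

Run:
```python
from h import *
st();L=jw(-.088,-.125);print(L);plan(L[0],L[1],.056,180+YAW)
c=cap('top','t2.png');s=cap('side','s2.png')
cv2.imwrite('pics/t2c.png',cv2.resize(c['image'][165:245,220:345,::-1],None,fx=6,fy=6,interpolation=2))
cv2.imwrite('pics/s2c.png',cv2.resize(s['image'][120:220,280:420,::-1],None,fx=5,fy=5,interpolation=2))
```

```text
3.6 [ -25.5   21.1  107.8    0.    51.1 -109.4] [ 0.4494 -0.0916  0.154 ] 
 [[-0.994  0.107 -0.   ]
 [ 0.107  0.994  0.   ]
 [ 0.     0.    -1.   ]] [ 0.3 -0.3  0.3] 0.5757736022867308
[ 0.44953496 -0.09034092]
phi 173.87 tilt 0.0 j6 -109.4
wz 0.31
after turn: x 0.00 y 0.05 z 3.92 units
```

View pics/s2c.png

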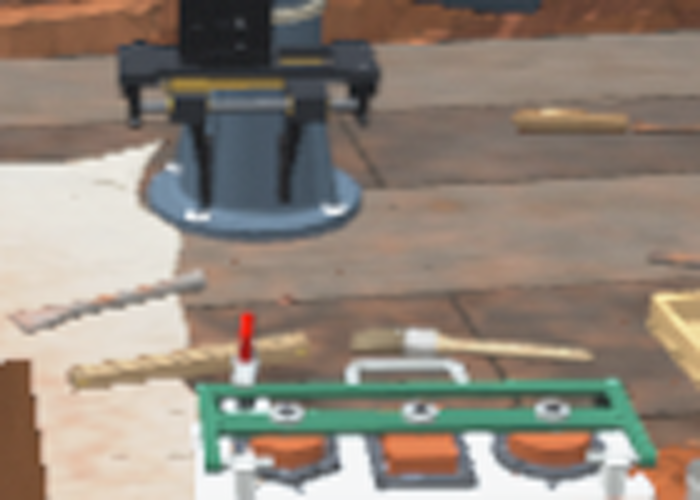

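View pics/t2c.png

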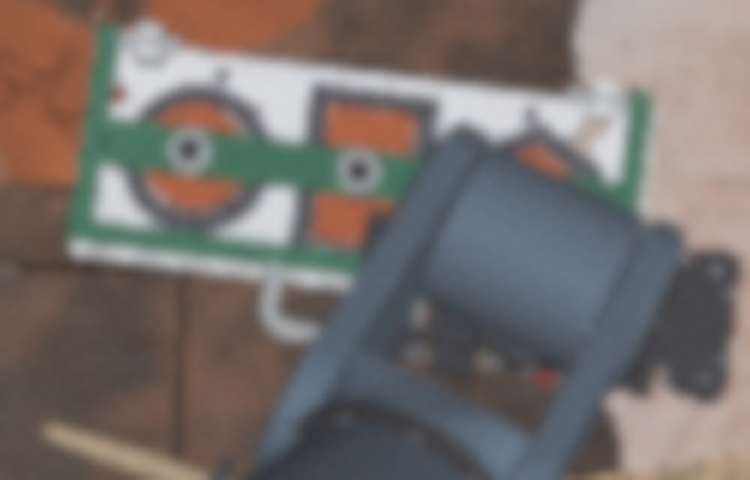

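Run:
```python
from h import *
s=load('side');print(proj(s,[.4494,-.0916,.154]), proj(s,[*jw(-.088,-.125),.08]),proj(s,[*jw(-.088,-.125),.066]))
```

```text
(np.float64(328.1543927119035), np.float64(166.46057246085604)) (np.float64(328.20848777216605), np.float64(184.15518670345338)) (np.float64(328.1569974157596), np.float64(187.42909904340306))
```

>>> move_arm([
  {"hand": 45, "x": 0, "y": 0.05, "z": 0.98, "wx": 0, "wy": 0, "wz": 0.3},
  {"hand": 45, "x": 0, "y": 0, "z": 0.98, "wx": 0, "wy": 0, "wz": 0},
  {"hand": 45, "x": 0, "y": 0, "z": 0.98, "wx": 0, "wy": 0, "wz": 0},
  {"hand": 45, "x": 0, "y": 0, "z": 0.9, "wx": 0, "wy": 0, "wz": 0},
  {"hand": 0, "x": 0, "y": 0, "z": 0, "wx": 0, "wy": 0, "wz": 0},
  {"hand": 0, "x": 0, "y": 0, "z": 0, "wx": 0, "wy": 0, "wz": 0},
  {"hand": 0, "x": 0, "y": 0, "z": 0, "wx": 0, "wy": 0, "wz": 0},
  {"hand": 0, "x": 0, "y": 0, "z": 0, "wx": 0, "wy": 0, "wz": 0},
  {"hand": 0, "x": 0, "y": 0, "z": 0, "wx": 0, "wy": 0, "wz": 0},
  {"hand": 0, "x": 0, "y": 0, "z": 0, "wx": 0, "wy": 0, "wz": 0},
])

```text
time_s: 4.7
position: [0.45, -0.0905, 0.0587]
tcp_rot: [[-0.993, 0.117, 0.001], [0.117, 0.993, -0.001], [-0.001, -0.0, -1.0]]
force: [0.5, 0.5, -0.3]
opening: 0.064
```

Run:
```python
from h import *
s=cap('side','s3.png')
cv2.imwrite('pics/s3c.png',cv2.resize(s['image'][120:220,280:420,::-1],None,fx=5,fy=5,interpolation=2));st()
```

```text
4.75 [ -25.4   31.4  112.5    0.    36.1 -108.6] [ 0.4499 -0.0905  0.0585] 
 [[-0.993  0.117  0.001]
 [ 0.117  0.993 -0.   ]
 [-0.001 -0.    -1.   ]] [-0.8  0.1 -0.2] 0.03563686466591364
```

View pics/s3c.png

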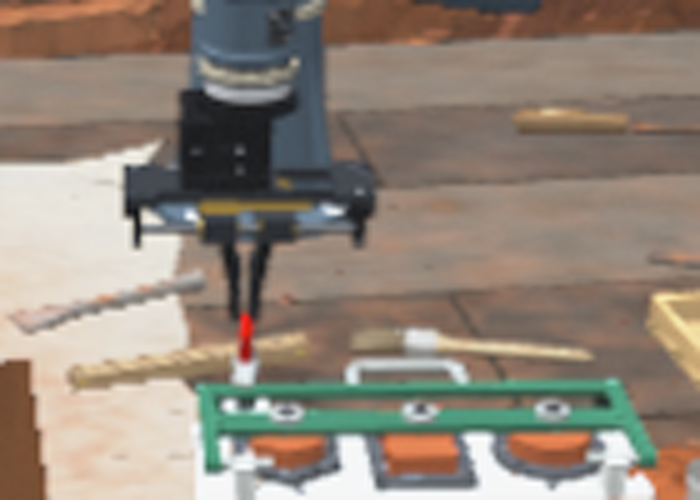

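Run:
```python
from h import *
np.set_printoptions(suppress=True,precision=3)
s=load('side')
print(proj(s,[.4499,-.0905,.0585]),proj(s,[.4499,-.0905,.0772]))
for v in range(172,200,2):
    print(v,[tuple(np.round(zpt(s,u,v),3)) for u in (326,328,329,331)], s['image'][v,[326,328,329,331]].tolist())
cv2.imwrite('pics/s3d.png',cv2.resize(s['image'][150:205,305:350,::-1],None,fx=10,fy=10,interpolation=0))
```

```text
(np.float64(328.1055050008413), np.float64(189.21564117421184)) (np.float64(328.17400203007986), np.float64(184.85333453668895))
172 [(np.float64(0.464), np.float64(-0.102), np.float64(0.138)), (np.float64(0.146), np.float64(-0.037), np.float64(-0.0)), (np.float64(0.458), np.float64(-0.09), np.float64(0.135)), (np.float64(0.457), np.float64(-0.082), np.float64(0.134))] [[32, 33, 35], [129, 115, 104], [121, 108, 99], [39, 41, 43]]
174 [(np.float64(0.464), np.float64(-0.102), np.float64(0.13)), (np.float64(0.17), np.float64(-0.041), np.float64(0.0)), (np.float64(0.461), np.float64(-0.09), np.float64(0.128)), (np.float64(0.466), np.float64(-0.083), np.float64(0.129))] [[32, 33, 36], [119, 105, 95], [117, 103, 94], [35, 35, 37]]
176 [(np.float64(0.464), np.float64(-0.102), np.float64(0.122)), (np.float64(0.192), np.float64(-0.045), np.float64(0.0)), (np.float64(0.452), np.float64(-0.088), np.float64(0.116)), (np.float64(0.463), np.float64(-0.082), np.float64(0.12))] [[36, 36, 38], [131, 118, 109], [119, 108, 100], [34, 34, 38]]
178 [(np.float64(0.464), np.float64(-0.102), np.float64(0.11
[... 2621 characters left out ...]
0.001))] [[149, 141, 134], [229, 235, 238], [229, 235, 238], [130, 125, 123]]
196 [(np.float64(0.489), np.float64(-0.105), np.float64(0.049)), (np.float64(0.496), np.float64(-0.099), np.float64(0.052)), (np.float64(0.487), np.float64(-0.093), np.float64(0.047)), (np.float64(0.388), np.float64(-0.067), np.float64(-0.003))] [[148, 154, 147], [201, 210, 210], [210, 218, 217], [99, 110, 98]]
198 [(np.float64(0.489), np.float64(-0.105), np.float64(0.041)), (np.float64(0.491), np.float64(-0.098), np.float64(0.041)), (np.float64(0.494), np.float64(-0.094), np.float64(0.042)), (np.float64(0.489), np.float64(-0.086), np.float64(0.039))] [[75, 141, 114], [73, 139, 111], [70, 135, 108], [70, 131, 105]]
```

View pics/s3d.png

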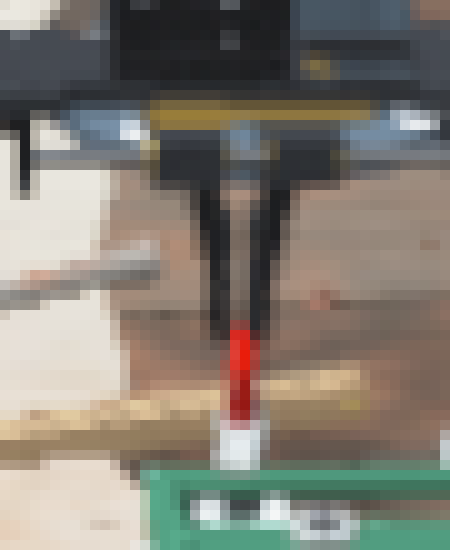

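>>> move_arm([
  {"hand": 0, "x": 0, "y": 0, "z": 0, "wx": 0, "wy": 0, "wz": 0},
  {"hand": 0, "x": 0, "y": 0, "z": 0, "wx": 0, "wy": 0, "wz": 0},
])

```text
time_s: 4.95
position: [0.4496, -0.0904, 0.0581]
tcp_rot: [[-0.993, 0.117, 0.0], [0.117, 0.993, -0.0], [-0.0, -0.0, -1.0]]
force: [-0.3, 0.5, -0.3]
opening: 0.004
```

Run:
```python
from h import *
s=cap('side');t=cap('top');st()
cv2.imwrite('pics/s4d.png',cv2.resize(s['image'][150:205,305:350,::-1],None,fx=10,fy=10,interpolation=0))
cv2.imwrite('pics/t4d.png',cv2.resize(t['image'][190:250,270:350,::-1],None,fx=8,fy=8,interpolation=0))
```

```text
5.05 [ -25.4   31.4  112.5   -0.    36.  -108.6] [ 0.4496 -0.0904  0.0581] 
 [[-0.993  0.117 -0.   ]
 [ 0.117  0.993  0.   ]
 [ 0.     0.    -1.   ]] [-0.3 -0.  -0.1] 0.003194614916435398
```

View pics/s4d.png

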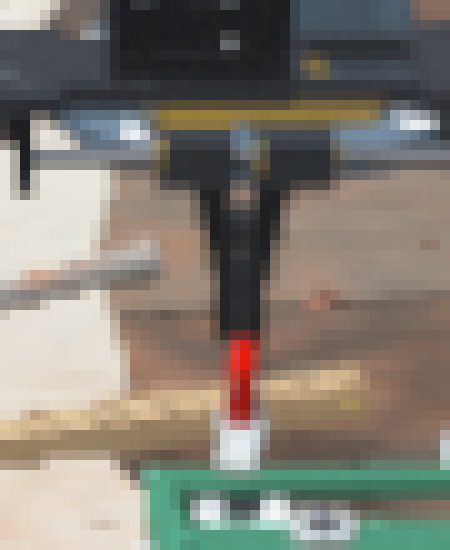

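View pics/t4d.png

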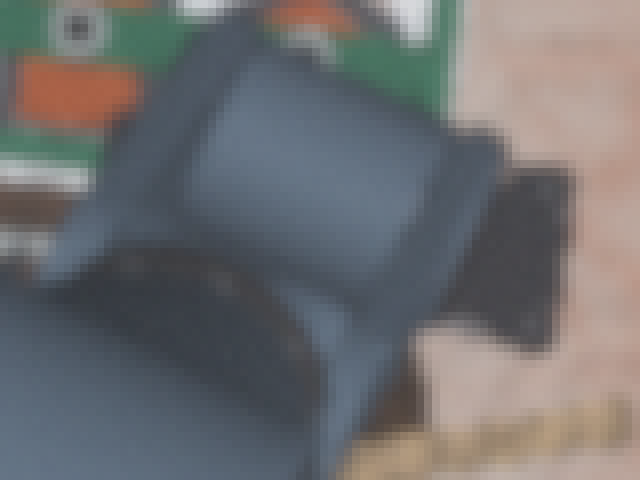

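>>> move_arm([
  {"hand": 40, "x": 0, "y": 0, "z": -0.5, "wx": 0, "wy": 0, "wz": 0},
  {"hand": 40, "x": 0, "y": 0, "z": 0, "wx": 0, "wy": 0, "wz": 0},
  {"hand": 40, "x": 0, "y": 0, "z": 0, "wx": 0, "wy": 0, "wz": 0},
  {"hand": 40, "x": 0, "y": 0, "z": 0, "wx": 0, "wy": 0, "wz": 0},
  {"hand": 40, "x": 0, "y": 0, "z": 0.5, "wx": 0, "wy": 0, "wz": 0},
  {"hand": 40, "x": 0, "y": 0, "z": 0.2, "wx": 0, "wy": 0, "wz": 0},
  {"hand": 40, "x": 0, "y": 0, "z": 0.2, "wx": 0, "wy": 0, "wz": 0},
  {"hand": 40, "x": 0, "y": 0, "z": 0, "wx": 0, "wy": 0, "wz": 0},
])

```text
time_s: 5.85
position: [0.449, -0.0901, 0.0473]
tcp_rot: [[-0.993, 0.117, -0.002], [0.117, 0.993, 0.001], [0.002, 0.001, -1.0]]
force: [-0.4, 0.7, -0.2]
opening: 0.454
```

Run:
```python
from h import *
s=cap('side');st()
cv2.imwrite('pics/s5d.png',cv2.resize(s['image'][150:205,305:350,::-1],None,fx=10,fy=10,interpolation=0))
```

```text
5.9 [ -25.4   32.7  112.9   -0.    34.5 -108.6] [ 0.4493 -0.0903  0.0477] 
 [[-0.993  0.117 -0.001]
 [ 0.117  0.993  0.   ]
 [ 0.001  0.    -1.   ]] [-0.6 -0.6 -0.5] 0.4566747943396121
```

View pics/s5d.png

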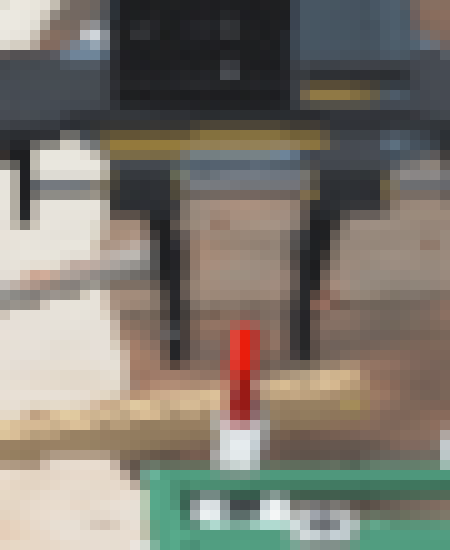

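>>> move_arm([
  {"hand": 40, "x": 0, "y": 0, "z": 0.3, "wx": 0, "wy": 0, "wz": 0},
  {"hand": 40, "x": 0, "y": 0, "z": 0.3, "wx": 0, "wy": 0, "wz": 0},
  {"hand": 0, "x": 0, "y": 0, "z": 0, "wx": 0, "wy": 0, "wz": 0},
  {"hand": 0, "x": 0, "y": 0, "z": 0, "wx": 0, "wy": 0, "wz": 0},
  {"hand": 0, "x": 0, "y": 0, "z": 0, "wx": 0, "wy": 0, "wz": 0},
  {"hand": 0, "x": 0, "y": 0, "z": 0, "wx": 0, "wy": 0, "wz": 0},
  {"hand": 0, "x": 0, "y": 0, "z": 0, "wx": 0, "wy": 0, "wz": 0},
  {"hand": 0, "x": 0, "y": 0, "z": 0, "wx": 0, "wy": 0, "wz": 0},
])

```text
time_s: 6.7
position: [0.4493, -0.0882, 0.0332]
tcp_rot: [[-0.993, 0.12, -0.0], [0.12, 0.993, 0.003], [0.001, 0.003, -1.0]]
force: [2.4, 8.4, 0.7]
opening: 0.113
```

Run:
```python
from h import *
s=cap('side');st()
cv2.imwrite('pics/s6d.png',cv2.resize(s['image'][150:205,305:350,::-1],None,fx=10,fy=10,interpolation=0))
```

```text
6.75 [ -25.3   34.4  113.4    0.3   32.3 -108.6] [ 0.4493 -0.0882  0.0332] 
 [[-0.993  0.119 -0.   ]
 [ 0.119  0.993  0.003]
 [ 0.001  0.003 -1.   ]] [3. 9. 1.] 0.11449423368645373
```

View pics/s6d.png

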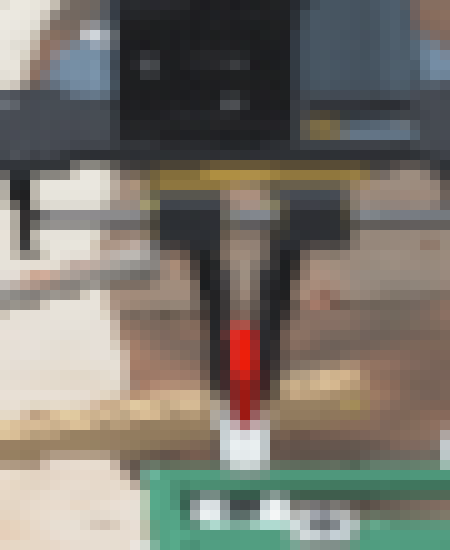

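>>> move_arm([
  {"hand": 0, "x": 0, "y": 0.08, "z": 0, "wx": 0, "wy": 0, "wz": 0},
  {"hand": 0, "x": 0, "y": 0, "z": 0, "wx": 0, "wy": 0, "wz": 7.8},
  {"hand": 0, "x": 0, "y": 0, "z": 0, "wx": 0, "wy": 0, "wz": 7.8},
  {"hand": 0, "x": 0, "y": 0, "z": 0, "wx": 0, "wy": 0, "wz": 7.8},
  {"hand": 0, "x": 0, "y": 0, "z": 0, "wx": 0, "wy": 0, "wz": 7.8},
  {"hand": 0, "x": 0, "y": 0, "z": 0, "wx": 0, "wy": 0, "wz": 7.8},
  {"hand": 0, "x": 0, "y": 0, "z": 0, "wx": 0, "wy": 0, "wz": 7.8},
  {"hand": 0, "x": 0, "y": 0, "z": 0, "wx": 0, "wy": 0, "wz": 7.8},
  {"hand": 0, "x": 0, "y": 0, "z": 0, "wx": 0, "wy": 0, "wz": 7.8},
  {"hand": 0, "x": 0, "y": 0, "z": 0, "wx": 0, "wy": 0, "wz": 7.8},
  {"hand": 0, "x": 0, "y": 0, "z": 0, "wx": 0, "wy": 0, "wz": 7.8},
  {"hand": 0, "x": 0, "y": 0, "z": 0, "wx": 0, "wy": 0, "wz": 0},
])

```text
time_s: 7.95
position: [0.4497, -0.0879, 0.0332]
tcp_rot: [[-0.091, 0.996, -0.0], [0.996, 0.091, 0.001], [0.001, -0.0, -1.0]]
force: [1.9, 2.9, 1.3]
opening: 0.114
```

```bash
sed -i 's/^J0=.*;/J0=np.array([.5512,.0263]);/' h.py
python3 - <<'E'
from h import *
h=jw(-.096,0);print(h);plan(*h,.12,90+YAW)
E
```

```text
[0.45580577 0.03706762]
phi 95.25 tilt 0.04 j6 -30.4
wz 11.69
after turn: x 4.99 y -0.32 z -3.47 units
```

>>> move_arm([
  {"hand": 40, "x": 0, "y": 0, "z": 0, "wx": 0, "wy": 0, "wz": 0},
  {"hand": 40, "x": 0, "y": 0, "z": 0, "wx": 0, "wy": 0, "wz": 0},
  {"hand": 40, "x": 0, "y": 0, "z": 0, "wx": 0, "wy": 0, "wz": 0},
  {"hand": 40, "x": 0, "y": 0, "z": 0, "wx": 0, "wy": 0, "wz": 0},
  {"hand": 40, "x": 0, "y": 0, "z": -0.7, "wx": 0, "wy": 0, "wz": 0},
  {"hand": 40, "x": 0, "y": 0, "z": -0.7, "wx": 0, "wy": 0, "wz": 0},
  {"hand": 40, "x": 0, "y": 0, "z": -0.7, "wx": 0, "wy": 0, "wz": 0},
  {"hand": 40, "x": 0, "y": 0, "z": -0.7, "wx": 0, "wy": 0, "wz": 0},
  {"hand": 30, "x": 0, "y": 0, "z": -0.7, "wx": 0, "wy": 0, "wz": 5.8},
  {"hand": 30, "x": 0, "y": 0, "z": 0, "wx": 0, "wy": 0, "wz": 5.8},
  {"hand": 26, "x": 1, "y": -0.06, "z": 0, "wx": 0, "wy": 0, "wz": 0},
  {"hand": 26, "x": 1, "y": -0.06, "z": 0, "wx": 0, "wy": 0, "wz": 0},
  {"hand": 26, "x": 1, "y": -0.06, "z": 0, "wx": 0, "wy": 0, "wz": 0},
  {"hand": 26, "x": 1, "y": -0.07, "z": 0, "wx": 0, "wy": 0, "wz": 0},
  {"hand": 26, "x": 1, "y": -0.07, "z": 0, "wx": 0, "wy": 0, "wz": 0},
  {"hand": 26, "x": 0, "y": 0, "z": 0, "wx": 0, "wy": 0, "wz": 0},
])

```text
time_s: 9.55
position: [0.455, 0.0388, 0.1205]
tcp_rot: [[0.107, 0.994, -0.001], [0.994, -0.107, 0.001], [0.0, -0.001, -1.0]]
force: [0.1, 0.8, 0.1]
opening: 0.303
```

Run:
```python
from h import *
np.set_printoptions(suppress=True,precision=4)
st();h=jw(-.096,0);plan(*h,-.007,90+YAW)
c=cap('top');s=cap('side')
cv2.imwrite('pics/t7.png',cv2.resize(c['image'][165:245,220:345,::-1],None,fx=6,fy=6,interpolation=2))
cv2.imwrite('pics/s7.png',cv2.resize(s['image'][150:220,300:420,::-1],None,fx=6,fy=6,interpolation=2))
for q in((-.096,0,.037),(-.096,.035,.037),(-.096,-.035,.037)):
    p=[*jw(*q[:2]),q[2]];print(proj(c,p),proj(s,p))
```

```text
9.55 [ -9.2  24.4 109.9   0.   45.7  -3.1] [0.455  0.0388 0.1205] 
 [[ 0.107  0.994 -0.001]
 [ 0.994 -0.107  0.001]
 [ 0.    -0.001 -1.   ]] [0.1 0.8 0.1] 0.30303253429551485
phi 83.89 tilt 0.05 j6 -3.1
wz 0.33
after turn: x -0.07 y 0.04 z 5.10 units
(np.float64(275.1066808753232), np.float64(220.36337854566943)) (np.float64(360.13566526934045), np.float64(192.79339918895948))
(np.float64(265.16260415549294), np.float64(219.1271477042016)) (np.float64(368.9520471584866), np.float64(192.6709039082147))
(np.float64(285.0549184738534), np.float64(221.60012666055755)) (np.float64(351.30265194139673), np.float64(192.91612554780298))
```

View pics/t7.png

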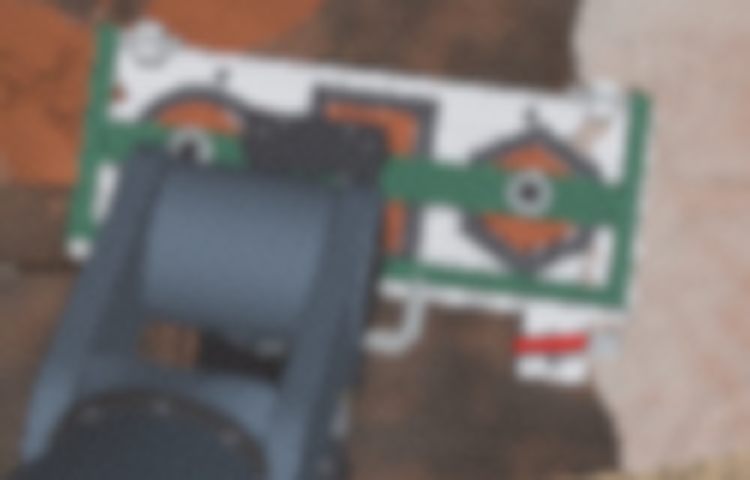

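View pics/s7.png

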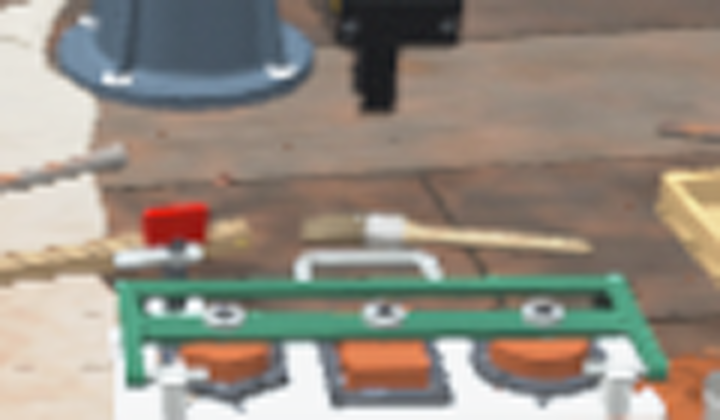

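>>> move_arm([
  {"hand": 26, "x": -0.07, "y": 0.04, "z": 0.9, "wx": 0, "wy": 0, "wz": 0.3},
  {"hand": 26, "x": 0, "y": 0, "z": 0.9, "wx": 0, "wy": 0, "wz": 0},
  {"hand": 26, "x": 0, "y": 0, "z": 0.7, "wx": 0, "wy": 0, "wz": 0},
  {"hand": 26, "x": 0, "y": 0, "z": 0.5, "wx": 0, "wy": 0, "wz": 0},
  {"hand": 26, "x": 0, "y": 0, "z": 0.5, "wx": 0, "wy": 0, "wz": 0},
  {"hand": 26, "x": 0, "y": 0, "z": 0.5, "wx": 0, "wy": 0, "wz": 0},
  {"hand": 26, "x": 0, "y": 0, "z": 0.4, "wx": 0, "wy": 0, "wz": 0},
  {"hand": 26, "x": 0, "y": 0, "z": 0.3, "wx": 0, "wy": 0, "wz": 0},
  {"hand": 26, "x": 0, "y": 0, "z": 0, "wx": 0, "wy": 0, "wz": 0},
])

```text
time_s: 10.55
position: [0.4561, 0.0344, 0.0023]
tcp_rot: [[0.116, 0.993, -0.002], [0.993, -0.116, 0.0], [0.0, -0.002, -1.0]]
force: [-0.1, 0.5, 0.1]
opening: 0.293
```

Run:
```python
from h import *
np.set_printoptions(suppress=True,precision=4)
st();s=cap('side')
cv2.imwrite('pics/s8.png',cv2.resize(s['image'][150:220,300:420,::-1],None,fx=6,fy=6,interpolation=2))
```

```text
10.55 [ -9.7  38.2 114.2  -0.   27.7  -3. ] [0.4561 0.0344 0.0023] 
 [[ 0.116  0.993 -0.002]
 [ 0.993 -0.116  0.   ]
 [ 0.    -0.002 -1.   ]] [-0.1  0.5  0.1] 0.29312813201557864
```

View pics/s8.png

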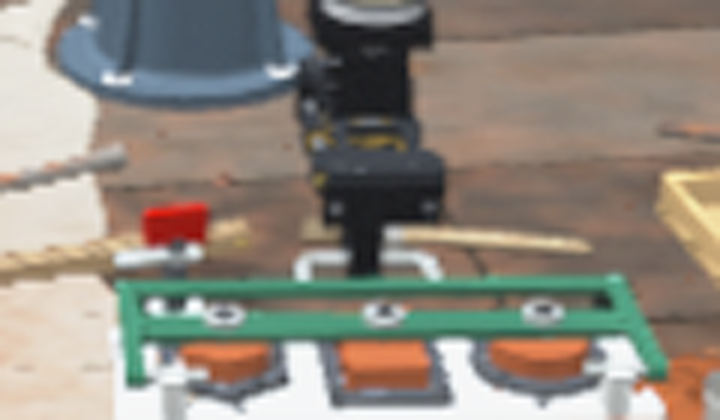

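>>> move_arm([
  {"hand": 26, "x": 0, "y": 0, "z": 0.3, "wx": 0, "wy": 0, "wz": 0},
  {"hand": 0, "x": 0, "y": 0, "z": 0, "wx": 0, "wy": 0, "wz": 0},
  {"hand": 0, "x": 0, "y": 0, "z": 0, "wx": 0, "wy": 0, "wz": 0},
  {"hand": 0, "x": 0, "y": 0, "z": 0, "wx": 0, "wy": 0, "wz": 0},
  {"hand": 0, "x": 0, "y": 0, "z": 0, "wx": 0, "wy": 0, "wz": 0},
  {"hand": 0, "x": 0, "y": 0, "z": 0, "wx": 0, "wy": 0, "wz": 0},
  {"hand": 0, "x": 0, "y": 0, "z": 0, "wx": 0, "wy": 0, "wz": 0},
])

```text
time_s: 11.3
position: [0.4558, 0.035, -0.0043]
tcp_rot: [[0.115, 0.993, -0.001], [0.993, -0.115, 0.0], [0.0, -0.001, -1.0]]
force: [-2.6, 0.5, 1.9]
opening: 0.1
```

>>> move_arm([
  {"hand": 0, "x": 0, "y": 0.03, "z": -0.63, "wx": 0, "wy": 0, "wz": 0},
  {"hand": 0, "x": 0, "y": 0.09, "z": -0.63, "wx": 0, "wy": 0, "wz": 0},
  {"hand": 0, "x": 0, "y": 0.16, "z": -0.61, "wx": 0, "wy": 0, "wz": 0},
  {"hand": 0, "x": 0, "y": 0.22, "z": -0.59, "wx": 0, "wy": 0, "wz": 0},
  {"hand": 0, "x": 0, "y": 0.27, "z": -0.57, "wx": 0, "wy": 0, "wz": 0},
  {"hand": 0, "x": 0, "y": 0.33, "z": -0.54, "wx": 0, "wy": 0, "wz": 0},
])

```text
time_s: 11.9
position: [0.4812, 0.0321, 0.0846]
tcp_rot: [[0.115, 0.993, -0.006], [0.993, -0.115, 0.001], [0.0, -0.006, -1.0]]
force: [-1.7, -0.2, -4.4]
opening: 0.098
```

Run:
```python
from h import *
st();s=cap('side')
cv2.imwrite('pics/s9.png',cv2.resize(s['image'][130:220,290:420,::-1],None,fx=6,fy=6,interpolation=2))
```

```text
11.9 [ -9.5  29.7 107.9  -0.   42.7  -2.8] [0.4812 0.0321 0.0846] 
 [[ 0.115  0.993 -0.006]
 [ 0.993 -0.115  0.001]
 [ 0.    -0.006 -1.   ]] [-1.7 -0.2 -4.4] 0.09845310747986098
```

View pics/s9.png

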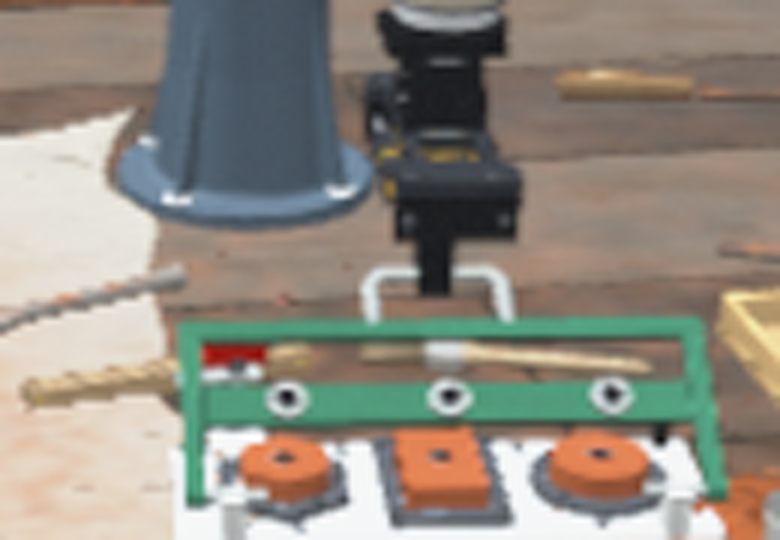

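The leaf is lifting, and all three tiles in the jig show drill holes at crop (285,457), (440,455) and (597,453).

>>> move_arm([
  {"hand": 0, "x": 0, "y": 0.38, "z": -0.5, "wx": 0, "wy": 0, "wz": 0},
  {"hand": 0, "x": 0, "y": 0.43, "z": -0.46, "wx": 0, "wy": 0, "wz": 0},
  {"hand": 0, "x": 0, "y": 0.47, "z": -0.42, "wx": 0, "wy": 0, "wz": 0},
  {"hand": 0, "x": 0, "y": 0.51, "z": -0.37, "wx": 0, "wy": 0, "wz": 0},
  {"hand": 0, "x": 0, "y": 0.55, "z": -0.31, "wx": 0, "wy": 0, "wz": 0},
  {"hand": 0, "x": 0, "y": 0.58, "z": -0.26, "wx": 0, "wy": 0, "wz": 0},
  {"hand": 0, "x": 0, "y": 0.6, "z": -0.2, "wx": 0, "wy": 0, "wz": 0},
  {"hand": 0, "x": 0, "y": 0.62, "z": -0.14, "wx": 0, "wy": 0, "wz": 0},
  {"hand": 0, "x": 0, "y": 0.63, "z": -0.08, "wx": 0, "wy": 0, "wz": 0},
  {"hand": 0, "x": 0, "y": 0.63, "z": -0.01, "wx": 0, "wy": 0, "wz": 0},
  {"hand": 0, "x": 0, "y": 0.63, "z": 0.05, "wx": 0, "wy": 0, "wz": 0},
  {"hand": 0, "x": 0, "y": 0.62, "z": 0.11, "wx": 0, "wy": 0, "wz": 0},
  {"hand": 0, "x": 0, "y": 0.61, "z": 0.17, "wx": 0, "wy": 0, "wz": 0},
  {"hand": 0, "x": 0, "y": 0.59, "z": 0.23, "wx": 0, "wy": 0, "wz": 0},
  {"hand": 0, "x": 0, "y": 0.5, "z": 0.26, "wx": 0, "wy": 0, "wz": 0},
  {"hand": 0, "x": 0, "y": 0, "z": 0, "wx": 0, "wy": 0, "wz": 0},
])

```text
time_s: 13.55
position: [0.6935, 0.0074, 0.1322]
tcp_rot: [[0.116, 0.993, 0.004], [0.993, -0.116, 0.0], [0.001, 0.004, -1.0]]
force: [2.2, -0.1, 1.3]
opening: 0.113
```

Run:
```python
from h import *
st();s=cap('side')
cv2.imwrite('pics/s10.png',cv2.resize(s['image'][110:230,290:440,::-1],None,fx=5,fy=5,interpolation=2))
```

```text
13.55 [-8.6 39.2 74.7  0.  65.8 -2. ] [0.6935 0.0074 0.1322] 
 [[ 0.116  0.993  0.004]
 [ 0.993 -0.116  0.   ]
 [ 0.001  0.004 -1.   ]] [ 2.2 -0.1  1.3] 0.113025378543425
```

View pics/s10.png

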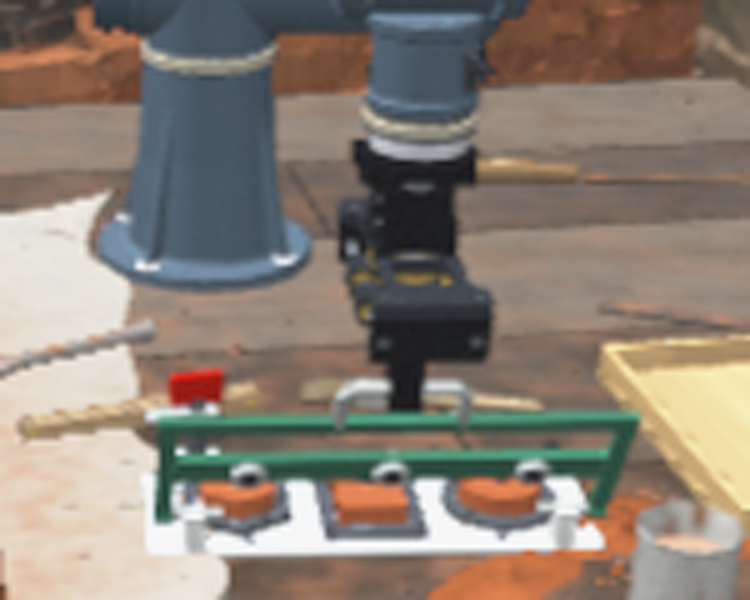

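>>> move_arm([
  {"hand": 0, "x": 0, "y": 0.2, "z": 0.12, "wx": 0, "wy": 0, "wz": 0},
  {"hand": 0, "x": 0, "y": 0.2, "z": 0.13, "wx": 0, "wy": 0, "wz": 0},
  {"hand": 30, "x": 0, "y": 0, "z": 0, "wx": 0, "wy": 0, "wz": 0},
  {"hand": 30, "x": 0, "y": 0, "z": 0, "wx": 0, "wy": 0, "wz": 0},
  {"hand": 30, "x": 0, "y": 0, "z": 0, "wx": 0, "wy": 0, "wz": 0},
  {"hand": 30, "x": 0, "y": 0, "z": -0.6, "wx": 0, "wy": 0, "wz": 0},
  {"hand": 30, "x": 0, "y": 0, "z": -0.8, "wx": 0, "wy": 0, "wz": 0},
  {"hand": 30, "x": 0, "y": 0, "z": -0.8, "wx": 0, "wy": 0, "wz": 0},
  {"hand": 87, "x": 0, "y": -0.3, "z": -0.8, "wx": 0, "wy": 0, "wz": 0},
  {"hand": 87, "x": 0, "y": -0.6, "z": -0.4, "wx": 0, "wy": 0, "wz": 0},
])

```text
time_s: 14.6
position: [0.68, 0.0087, 0.2153]
tcp_rot: [[0.116, 0.993, 0.005], [0.993, -0.116, -0.001], [-0.0, 0.005, -1.0]]
force: [-0.5, -0.1, -0.3]
opening: 0.449
```

Run:
```python
from h import *
st();s=cap('side');t=cap('top')
cv2.imwrite('pics/s11.png',cv2.resize(s['image'][110:230,290:440,::-1],None,fx=5,fy=5,interpolation=2))
cv2.imwrite('pics/t11.png',cv2.resize(t['image'][140:270,150:345,::-1],None,fx=4,fy=4,interpolation=2))
for n,y in(('r',.1),('o',0),('h',-.1)):print(n,jw(0,y))
plan(*jw(0,.1),.12,180+YAW)
```

```text
14.6 [-8.7 33.3 72.4 -0.  74.  -2. ] [0.68   0.0087 0.2153] 
 [[ 0.116  0.993  0.005]
 [ 0.993 -0.116 -0.001]
 [-0.     0.005 -1.   ]] [-0.5 -0.1 -0.3] 0.4488238731141747
r [0.56241627 0.12566899]
o [0.5512 0.0263]
h [ 0.53998373 -0.07306899]
phi 83.39 tilt 0.17 j6 -2.0
wz -90.17
after turn: x 5.12 y 4.10 z 3.81 units
```

View pics/s11.png

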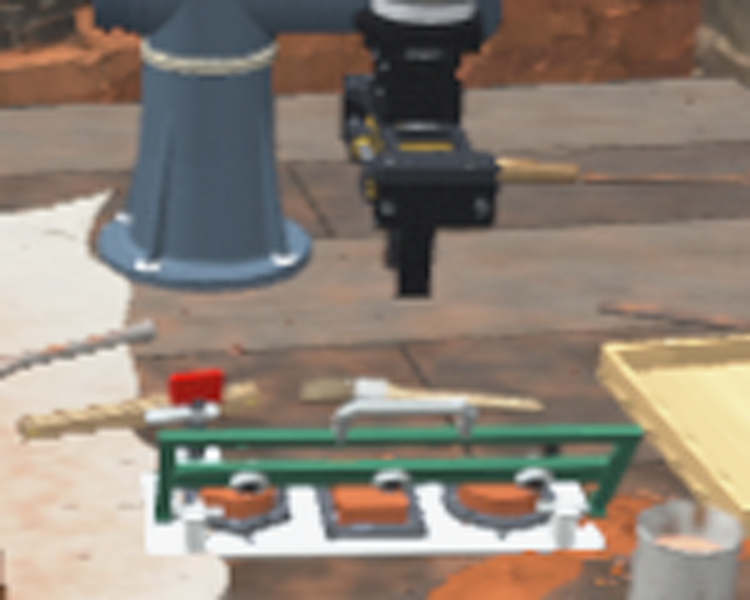

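View pics/t11.png

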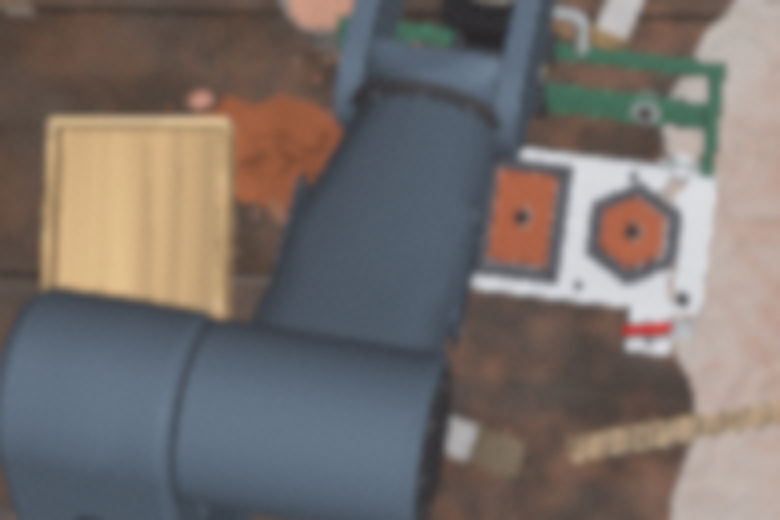

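>>> move_arm([
  {"hand": 87, "x": 0, "y": -1, "z": 0, "wx": 0, "wy": 0, "wz": 0},
  {"hand": 87, "x": 0, "y": -1, "z": 0, "wx": 0, "wy": 0, "wz": 0},
  {"hand": 87, "x": 0, "y": -1, "z": 0, "wx": 0, "wy": 0, "wz": 0},
  {"hand": 87, "x": 0, "y": -1, "z": 0, "wx": 0, "wy": 0, "wz": 0},
  {"hand": 87, "x": 0, "y": -1, "z": 0, "wx": 0, "wy": 0, "wz": 0},
  {"hand": 87, "x": 0, "y": 0, "z": 0, "wx": 0, "wy": 0, "wz": -8.2},
  {"hand": 87, "x": 0, "y": 0, "z": 0, "wx": 0, "wy": 0, "wz": -8.2},
  {"hand": 87, "x": 0, "y": 0, "z": 0, "wx": 0, "wy": 0, "wz": -8.2},
  {"hand": 87, "x": 0, "y": 0, "z": 0, "wx": 0, "wy": 0, "wz": -8.2},
  {"hand": 87, "x": 0, "y": 0, "z": 0, "wx": 0, "wy": 0, "wz": -8.2},
  {"hand": 87, "x": 0, "y": 0, "z": 0, "wx": 0, "wy": 0, "wz": -8.2},
  {"hand": 87, "x": 0, "y": 0, "z": 0, "wx": 0, "wy": 0, "wz": -8.2},
  {"hand": 87, "x": 0, "y": 0, "z": 0, "wx": 0, "wy": 0, "wz": -8.2},
  {"hand": 87, "x": 0, "y": 0, "z": 0, "wx": 0, "wy": 0, "wz": -8.2},
  {"hand": 87, "x": 0, "y": 0, "z": 0, "wx": 0, "wy": 0, "wz": -8.2},
  {"hand": 87, "x": 0, "y": 0, "z": 0, "wx": 0, "wy": 0, "wz": -8.2},
  {"hand": 87, "x": 0, "y": 0, "z": 0, "wx": 0, "wy": 0, "wz": 0},
])

```text
time_s: 16.4
position: [0.5544, 0.0235, 0.2117]
tcp_rot: [[-0.994, 0.112, -0.001], [0.112, 0.994, 0.0], [0.001, 0.0, -1.0]]
force: [-1.8, 0.2, 0.7]
opening: 1.0
```

Run:
```python
from h import *
st();t=cap('top')
cv2.imwrite('pics/t12.png',cv2.resize(t['image'][140:270,150:345,::-1],None,fx=4,fy=4,interpolation=2))
plan(*jw(0,.1),.0,180+YAW)
plan(*jw(0,.0),.0,180+YAW)
plan(*jw(0,-.1),.0,180+YAW)
```

```text
16.4 [ -9.1  23.6  91.1  -0.   65.3 -92.7] [0.5544 0.0235 0.2117] 
 [[-0.994  0.112 -0.001]
 [ 0.112  0.994  0.   ]
 [ 0.001  0.    -1.   ]] [-1.8  0.2  0.7] 1.000081005379637
phi 173.39 tilt 0.03 j6 -92.5
wz -0.17
after turn: x 0.14 y 4.10 z 8.47 units
phi 173.39 tilt 0.03 j6 -92.5
wz -0.17
after turn: x 0.14 y 0.10 z 8.47 units
phi 173.39 tilt 0.03 j6 -92.5
wz -0.17
after turn: x 0.14 y -3.90 z 8.47 units
```

View pics/t12.png

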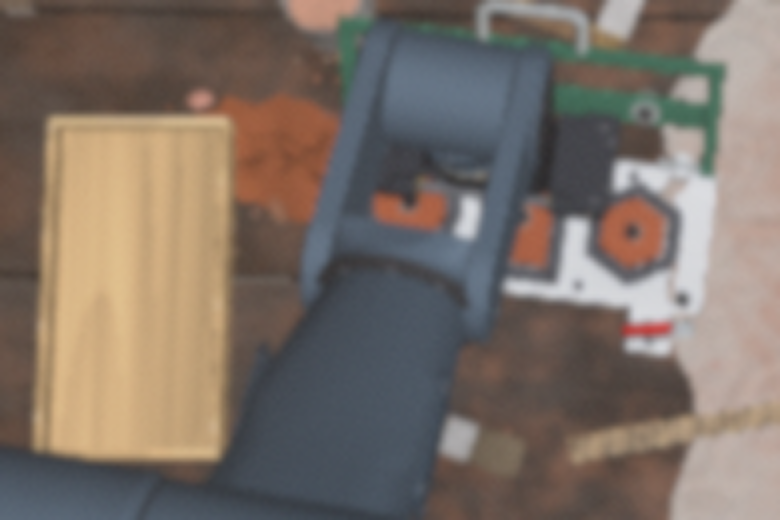

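>>> move_arm([
  {"hand": 87, "x": 0.14, "y": 0.1, "z": 0.95, "wx": 0, "wy": 0, "wz": 0},
  {"hand": 87, "x": 0, "y": 0, "z": 0.95, "wx": 0, "wy": 0, "wz": 0},
  {"hand": 87, "x": 0, "y": 0, "z": 0.95, "wx": 0, "wy": 0, "wz": 0},
  {"hand": 87, "x": 0, "y": 0, "z": 0.95, "wx": 0, "wy": 0, "wz": 0},
  {"hand": 87, "x": 0, "y": 0, "z": 0.95, "wx": 0, "wy": 0, "wz": 0},
  {"hand": 87, "x": 0, "y": 0, "z": 0.95, "wx": 0, "wy": 0, "wz": 0},
  {"hand": 87, "x": 0, "y": 0, "z": 0.95, "wx": 0, "wy": 0, "wz": 0},
  {"hand": 87, "x": 0, "y": 0, "z": 0.7, "wx": 0, "wy": 0, "wz": 0},
  {"hand": 87, "x": 0, "y": 0, "z": 0.5, "wx": 0, "wy": 0, "wz": 0},
  {"hand": 87, "x": 0, "y": 0, "z": 0.4, "wx": 0, "wy": 0, "wz": 0},
  {"hand": 87, "x": 0, "y": 0, "z": 0, "wx": 0, "wy": 0, "wz": 0},
  {"hand": 87, "x": 0, "y": 0, "z": 0, "wx": 0, "wy": 0, "wz": 0},
])

```text
time_s: 17.65
position: [0.5518, 0.0263, 0.0059]
tcp_rot: [[-0.994, 0.113, 0.001], [0.113, 0.994, -0.0], [-0.001, -0.0, -1.0]]
force: [0.5, 0.6, 0.1]
opening: 0.998
```

Run:
```python
from h import *
st();s=cap('side');t=cap('top')
cv2.imwrite('pics/s13.png',cv2.resize(s['image'][130:225,310:420,::-1],None,fx=7,fy=6,interpolation=2))
cv2.imwrite('pics/t13.png',cv2.resize(t['image'][140:270,220:345,::-1],None,fx=4,fy=4,interpolation=2))
plan(*jw(0,.0),-.006,180+YAW)
```

```text
17.65 [ -8.9  41.1 100.4   0.   38.5 -92.4] [0.5518 0.0263 0.0059] 
 [[-0.994  0.113  0.001]
 [ 0.113  0.994 -0.   ]
 [-0.001 -0.    -1.   ]] [0.5 0.6 0.1] 0.9980212687474714
phi 173.55 tilt 0.1 j6 -92.4
wz -0.01
after turn: x 0.04 y -0.00 z 0.49 units
```

View pics/s13.png

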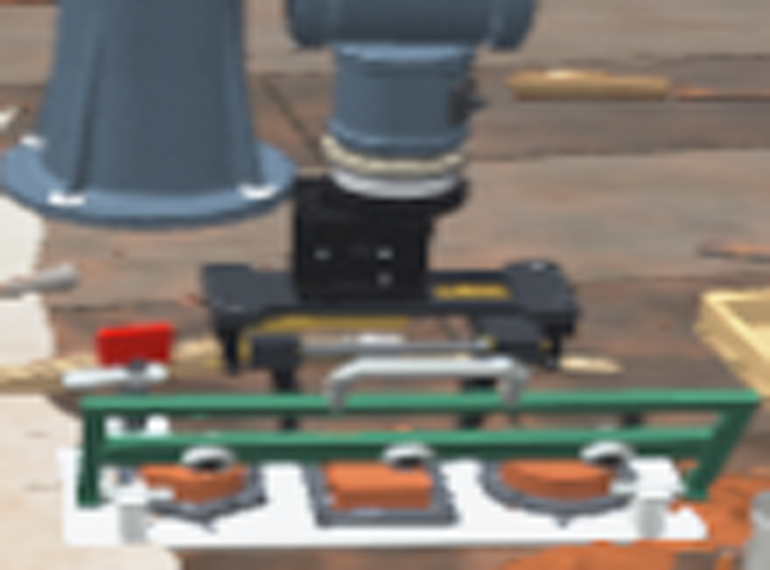

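View pics/t13.png

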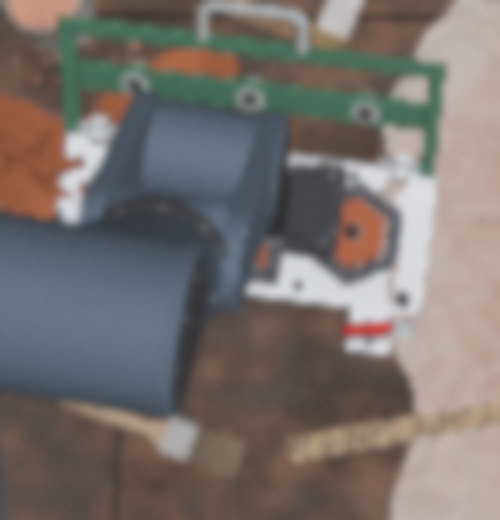

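>>> move_arm([
  {"hand": 87, "x": 0.03, "y": 0, "z": 0.25, "wx": 0, "wy": 0, "wz": 0},
  {"hand": 87, "x": 0, "y": 0, "z": 0.22, "wx": 0, "wy": 0, "wz": 0},
  {"hand": 87, "x": 0, "y": 0, "z": 0, "wx": 0, "wy": 0, "wz": 0},
])

```text
time_s: 18.05
position: [0.55, 0.0266, -0.0068]
tcp_rot: [[-0.994, 0.112, -0.001], [0.112, 0.994, 0.0], [0.001, 0.0, -1.0]]
force: [-0.1, -0.0, -0.2]
opening: 0.999
```

>>> move_arm([
  {"hand": 20, "x": 0, "y": 0, "z": 0, "wx": 0, "wy": 0, "wz": 0},
  {"hand": 20, "x": 0, "y": 0, "z": 0, "wx": 0, "wy": 0, "wz": 0},
  {"hand": 20, "x": 0, "y": 0, "z": 0, "wx": 0, "wy": 0, "wz": 0},
  {"hand": 20, "x": 0, "y": 0, "z": 0, "wx": 0, "wy": 0, "wz": 0},
  {"hand": 20, "x": 0, "y": 0, "z": 0, "wx": 0, "wy": 0, "wz": 0},
  {"hand": 20, "x": 0, "y": 0, "z": 0, "wx": 0, "wy": 0, "wz": 0},
  {"hand": 20, "x": 0, "y": 0, "z": 0, "wx": 0, "wy": 0, "wz": 0},
])

```text
time_s: 18.75
position: [0.5507, 0.0264, -0.0061]
tcp_rot: [[-0.994, 0.112, 0.0], [0.112, 0.994, -0.0], [-0.0, -0.0, -1.0]]
force: [0.3, 0.1, 0.2]
opening: 0.569
```

```bash
cat >> h.py <<'E'
def tw(x,y):
    a=np.radians(2.45);return np.array([.4854+np.cos(a)*x-np.sin(a)*y,.3601+np.sin(a)*x+np.cos(a)*y])
E
python3 - <<'E'
from h import *
print(tw(.09,0),tw(0,0),tw(-.085,0));plan(*tw(.09,0),.1,180+YAW)
E
```

```text
[0.57531773 0.36394728] [0.4854 0.3601] [0.4004777  0.35646646]
phi 173.57 tilt 0.01 j6 -92.4
wz 0.01
after turn: x 0.54 y 13.53 z -4.24 units
```

>>> move_arm([
  {"hand": 20, "x": 0, "y": 0, "z": -0.3, "wx": 0, "wy": 0, "wz": 0},
  {"hand": 20, "x": 0, "y": 0, "z": -0.6, "wx": 0, "wy": 0, "wz": 0},
  {"hand": 20, "x": 0, "y": 0, "z": -0.9, "wx": 0, "wy": 0, "wz": 0},
  {"hand": 20, "x": 0, "y": 0, "z": -0.9, "wx": 0, "wy": 0, "wz": 0},
  {"hand": 20, "x": 0, "y": 0, "z": -0.9, "wx": 0, "wy": 0, "wz": 0},
  {"hand": 20, "x": 0, "y": 0, "z": -0.6, "wx": 0, "wy": 0, "wz": 0},
  {"hand": 20, "x": 0, "y": 0, "z": 0, "wx": 0, "wy": 0, "wz": 0},
])

```text
time_s: 19.45
position: [0.5522, 0.0264, 0.1011]
tcp_rot: [[-0.994, 0.112, 0.005], [0.112, 0.994, -0.001], [-0.005, -0.0, -1.0]]
force: [1.3, 0.6, -2.0]
opening: 0.567
```

>>> move_arm([
  {"hand": 20, "x": 0.036, "y": 0.5, "z": 0, "wx": 0, "wy": 0, "wz": 0},
  {"hand": 20, "x": 0.036, "y": 0.93, "z": 0, "wx": 0, "wy": 0, "wz": 0},
  {"hand": 20, "x": 0.036, "y": 0.93, "z": 0, "wx": 0, "wy": 0, "wz": 0},
  {"hand": 20, "x": 0.036, "y": 0.93, "z": 0, "wx": 0, "wy": 0, "wz": 0},
  {"hand": 20, "x": 0.036, "y": 0.93, "z": 0, "wx": 0, "wy": 0, "wz": 0},
  {"hand": 20, "x": 0.036, "y": 0.93, "z": 0, "wx": 0, "wy": 0, "wz": 0},
  {"hand": 20, "x": 0.036, "y": 0.93, "z": 0, "wx": 0, "wy": 0, "wz": 0},
  {"hand": 20, "x": 0.036, "y": 0.93, "z": 0, "wx": 0, "wy": 0, "wz": 0},
  {"hand": 20, "x": 0.036, "y": 0.93, "z": 0, "wx": 0, "wy": 0, "wz": 0},
  {"hand": 20, "x": 0.036, "y": 0.93, "z": 0, "wx": 0, "wy": 0, "wz": 0},
  {"hand": 20, "x": 0.036, "y": 0.93, "z": 0, "wx": 0, "wy": 0, "wz": 0},
  {"hand": 20, "x": 0.036, "y": 0.93, "z": 0, "wx": 0, "wy": 0, "wz": 0},
  {"hand": 20, "x": 0.036, "y": 0.93, "z": 0, "wx": 0, "wy": 0, "wz": 0},
  {"hand": 20, "x": 0.036, "y": 0.93, "z": 0, "wx": 0, "wy": 0, "wz": 0},
  {"hand": 20, "x": 0.036, "y": 0.93, "z": 0, "wx": 0, "wy": 0, "wz": 0},
  {"hand": 20, "x": 0, "y": 0, "z": 0, "wx": 0, "wy": 0, "wz": 0},
])

```text
time_s: 21.05
position: [0.5734, 0.3674, 0.0968]
tcp_rot: [[-0.994, 0.109, -0.002], [0.109, 0.994, 0.001], [0.002, 0.001, -1.0]]
force: [0.1, -0.3, -2.5]
opening: 0.567
```

Run:
```python
from h import *
st();s=cap('side');t=cap('top')
cv2.imwrite('pics/s14.png',cv2.resize(s['image'][110:230,310:480,::-1],None,fx=4,fy=4,interpolation=2))
cv2.imwrite('pics/t14.png',cv2.resize(t['image'][140:270,150:345,::-1],None,fx=4,fy=4,interpolation=2))
plan(*tw(.09,0),.0,180+YAW)
```

```text
21.05 [ 23.2  40.8  78.    0.1  61.3 -60.6] [0.5734 0.3674 0.0968] 
 [[-0.994  0.109 -0.002]
 [ 0.109  0.994  0.001]
 [ 0.002  0.001 -1.   ]] [ 0.1 -0.3 -2.5] 0.566672925062947
phi 173.66 tilt 0.22 j6 -60.6
wz 0.1
after turn: x -0.09 y -0.00 z 3.87 units
```

View pics/s14.png

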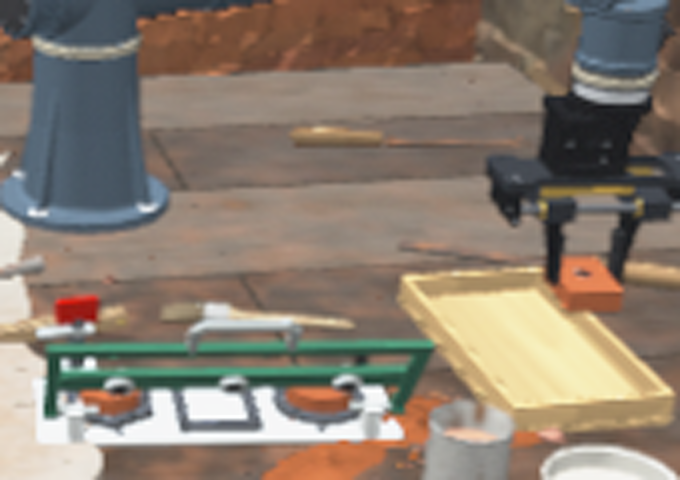

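View pics/t14.png

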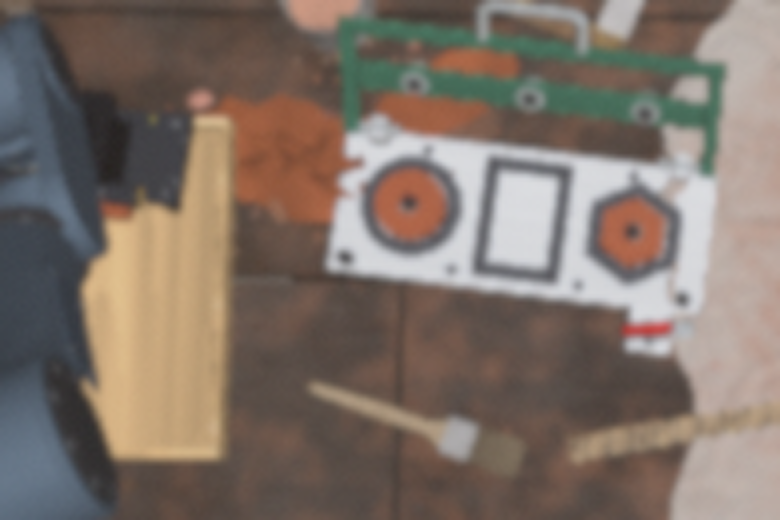

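>>> move_arm([
  {"hand": 20, "x": -0.09, "y": 0, "z": 0.7, "wx": 0, "wy": 0, "wz": 0},
  {"hand": 20, "x": 0, "y": 0, "z": 0.9, "wx": 0, "wy": 0, "wz": 0},
  {"hand": 20, "x": 0, "y": 0, "z": 0.9, "wx": 0, "wy": 0, "wz": 0},
  {"hand": 20, "x": 0, "y": 0, "z": 0.7, "wx": 0, "wy": 0, "wz": 0},
  {"hand": 20, "x": 0, "y": 0, "z": 0.5, "wx": 0, "wy": 0, "wz": 0},
  {"hand": 20, "x": 0, "y": 0, "z": 0.25, "wx": 0, "wy": 0, "wz": 0},
  {"hand": 20, "x": 0, "y": 0, "z": 0, "wx": 0, "wy": 0, "wz": 0},
  {"hand": 20, "x": 0, "y": 0, "z": 0, "wx": 0, "wy": 0, "wz": 0},
])

```text
time_s: 21.95
position: [0.5779, 0.3636, 0.0005]
tcp_rot: [[-0.994, 0.112, 0.001], [0.112, 0.994, 0.0], [-0.001, 0.001, -1.0]]
force: [-0.2, 0.3, -1.7]
opening: 0.57
```

>>> move_arm([
  {"hand": 80, "x": 0, "y": 0, "z": 0, "wx": 0, "wy": 0, "wz": 0},
  {"hand": 80, "x": 0, "y": 0, "z": 0, "wx": 0, "wy": 0, "wz": 0},
  {"hand": 80, "x": 0, "y": 0, "z": 0, "wx": 0, "wy": 0, "wz": 0},
  {"hand": 87, "x": 0, "y": 0, "z": -0.5, "wx": 0, "wy": 0, "wz": 0},
  {"hand": 87, "x": 0, "y": 0, "z": -0.9, "wx": 0, "wy": 0, "wz": 0},
  {"hand": 87, "x": 0, "y": 0, "z": -0.9, "wx": 0, "wy": 0, "wz": 0},
  {"hand": 87, "x": 0, "y": 0, "z": -0.9, "wx": 0, "wy": 0, "wz": 0},
  {"hand": 87, "x": 0, "y": 0, "z": -0.6, "wx": 0, "wy": 0, "wz": 0},
])

```text
time_s: 22.75
position: [0.5784, 0.3642, 0.0982]
tcp_rot: [[-0.994, 0.112, 0.004], [0.112, 0.994, 0.002], [-0.003, 0.002, -1.0]]
force: [-0.0, 1.0, 0.0]
opening: 0.997
```

Run:
```python
from h import *
st();plan(*jw(0,.1),.08,180+YAW)
s=cap('side')
cv2.imwrite('pics/s15.png',cv2.resize(s['image'][110:230,310:480,::-1],None,fx=4,fy=4,interpolation=2))
# pockets from top image t (latest load)
t=load('top');h=cv2.cvtColor(t['image'],cv2.COLOR_RGB2HSV)
for n,y in(('r',.1),('h',-.1)):
    u,v=map(int,proj(t,[*jw(0,y),.03]));m=cv2.inRange(h,(3,110,120),(16,255,255));k=np.zeros_like(m);k[v-12:v+13,u-12:u+13]=m[v-12:v+13,u-12:u+13]
    C=max(cv2.findContours(k,0,1)[0],key=cv2.contourArea);mo=cv2.moments(C);print(n,jw(0,y),ray(t,mo['m10']/mo['m00'],mo['m01']/mo['m00'],.03))
```

```text
22.75 [ 22.8  40.7  77.8   0.   61.2 -60.7] [0.5784 0.3642 0.0982] 
 [[-0.994  0.112  0.004]
 [ 0.112  0.994  0.002]
 [-0.003  0.002 -1.   ]] [-0.  1.  0.] 0.9968130897237489
phi 173.57 tilt 0.22 j6 -60.7
wz 0.01
after turn: x -0.43 y -9.55 z 0.73 units
r [0.56241627 0.12566899] [0.56089843 0.12189232 0.03      ]
h [ 0.53998373 -0.07306899] [ 0.53804899 -0.07405479  0.03      ]
```

View pics/s15.png

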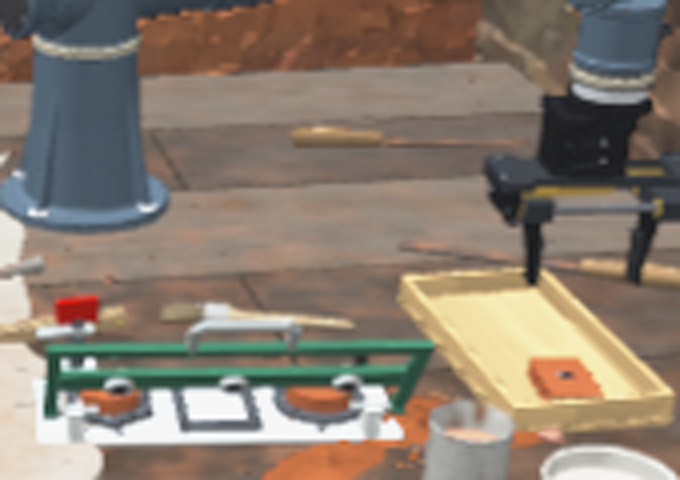

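>>> move_arm([
  {"hand": 87, "x": -0.043, "y": -0.95, "z": 0, "wx": 0, "wy": 0, "wz": 0},
  {"hand": 87, "x": -0.043, "y": -0.96, "z": 0, "wx": 0, "wy": 0, "wz": 0},
  {"hand": 87, "x": -0.043, "y": -0.96, "z": 0, "wx": 0, "wy": 0, "wz": 0},
  {"hand": 87, "x": -0.043, "y": -0.96, "z": 0, "wx": 0, "wy": 0, "wz": 0},
  {"hand": 87, "x": -0.043, "y": -0.96, "z": 0, "wx": 0, "wy": 0, "wz": 0},
  {"hand": 87, "x": -0.043, "y": -0.96, "z": 0, "wx": 0, "wy": 0, "wz": 0},
  {"hand": 87, "x": -0.043, "y": -0.96, "z": 0, "wx": 0, "wy": 0, "wz": 0},
  {"hand": 87, "x": -0.043, "y": -0.96, "z": 0, "wx": 0, "wy": 0, "wz": 0},
  {"hand": 87, "x": -0.043, "y": -0.96, "z": 0, "wx": 0, "wy": 0, "wz": 0},
  {"hand": 87, "x": -0.043, "y": -0.93, "z": 0, "wx": 0, "wy": 0, "wz": 0},
  {"hand": 87, "x": 0, "y": 0, "z": 0, "wx": 0, "wy": 0, "wz": 0},
  {"hand": 87, "x": 0, "y": 0, "z": 0, "wx": 0, "wy": 0, "wz": 0},
])

```text
time_s: 24.0
position: [0.5612, 0.1247, 0.095]
tcp_rot: [[-0.994, 0.114, -0.0], [0.114, 0.994, 0.0], [0.0, 0.0, -1.0]]
force: [0.3, 0.3, -0.7]
opening: 0.999
```

Run:
```python
from h import *
st();plan(*jw(0,.1),-.006,180+YAW)
```

```text
24.0 [  1.4  34.   94.5   0.   51.5 -82.1] [0.5612 0.1247 0.095 ] 
 [[-0.994  0.114 -0.   ]
 [ 0.114  0.994  0.   ]
 [ 0.     0.    -1.   ]] [ 0.3  0.3 -0.7] 0.9985372140262732
phi 173.48 tilt 0.03 j6 -82.1
wz -0.08
after turn: x -0.04 y 0.04 z 4.04 units
```

>>> move_arm([
  {"hand": 87, "x": -0.04, "y": 0.04, "z": 0.8, "wx": 0, "wy": 0, "wz": 0},
  {"hand": 87, "x": 0, "y": 0, "z": 0.9, "wx": 0, "wy": 0, "wz": 0},
  {"hand": 87, "x": 0, "y": 0, "z": 0.9, "wx": 0, "wy": 0, "wz": 0},
  {"hand": 87, "x": 0, "y": 0, "z": 0.7, "wx": 0, "wy": 0, "wz": 0},
  {"hand": 87, "x": 0, "y": 0, "z": 0.45, "wx": 0, "wy": 0, "wz": 0},
  {"hand": 87, "x": 0, "y": 0, "z": 0.29, "wx": 0, "wy": 0, "wz": 0},
  {"hand": 87, "x": 0, "y": 0, "z": 0, "wx": 0, "wy": 0, "wz": 0},
  {"hand": 20, "x": 0, "y": 0, "z": 0, "wx": 0, "wy": 0, "wz": 0},
  {"hand": 20, "x": 0, "y": 0, "z": 0, "wx": 0, "wy": 0, "wz": 0},
  {"hand": 20, "x": 0, "y": 0, "z": 0, "wx": 0, "wy": 0, "wz": 0},
  {"hand": 20, "x": 0, "y": 0, "z": 0, "wx": 0, "wy": 0, "wz": 0},
  {"hand": 20, "x": 0, "y": 0, "z": 0, "wx": 0, "wy": 0, "wz": 0},
  {"hand": 20, "x": 0, "y": 0, "z": 0, "wx": 0, "wy": 0, "wz": 0},
])

```text
time_s: 25.3
position: [0.5627, 0.1257, -0.0054]
tcp_rot: [[-0.994, 0.112, 0.001], [0.112, 0.994, -0.0], [-0.001, 0.0, -1.0]]
force: [-1.1, -0.3, 3.7]
opening: 0.7
```

>>> move_arm([
  {"hand": 20, "x": 0, "y": 0, "z": -0.3, "wx": 0, "wy": 0, "wz": 0},
  {"hand": 20, "x": 0, "y": 0, "z": -0.6, "wx": 0, "wy": 0, "wz": 0},
  {"hand": 20, "x": 0, "y": 0, "z": -0.9, "wx": 0, "wy": 0, "wz": 0},
  {"hand": 20, "x": 0, "y": 0, "z": -0.9, "wx": 0, "wy": 0, "wz": 0},
  {"hand": 20, "x": 0, "y": 0, "z": -0.9, "wx": 0, "wy": 0, "wz": 0},
  {"hand": 20, "x": 0, "y": 0, "z": -0.5, "wx": 0, "wy": 0, "wz": 0},
  {"hand": 20, "x": 0, "y": 0, "z": 0, "wx": 0, "wy": 0, "wz": 0},
])

```text
time_s: 26.0
position: [0.5639, 0.1259, 0.099]
tcp_rot: [[-0.994, 0.112, 0.005], [0.112, 0.994, 0.0], [-0.005, 0.001, -1.0]]
force: [0.5, -0.5, -0.9]
opening: 0.697
```

Run:
```python
from h import *
st();plan(*tw(0,0),.0,180+YAW)
```

```text
26.0 [  1.5  33.7  94.2   0.   51.9 -82.1] [0.5639 0.1259 0.099 ] 
 [[-0.994  0.112  0.005]
 [ 0.112  0.994  0.   ]
 [-0.005  0.001 -1.   ]] [ 0.5 -0.5 -0.9] 0.6974352461109496
phi 173.57 tilt 0.28 j6 -82.1
wz 0.01
after turn: x 4.17 y 8.96 z 3.96 units
```

>>> move_arm([
  {"hand": 20, "x": 0.41, "y": 0.89, "z": 0, "wx": 0, "wy": 0, "wz": 0},
  {"hand": 20, "x": 0.41, "y": 0.89, "z": 0, "wx": 0, "wy": 0, "wz": 0},
  {"hand": 20, "x": 0.41, "y": 0.89, "z": 0, "wx": 0, "wy": 0, "wz": 0},
  {"hand": 20, "x": 0.41, "y": 0.89, "z": 0, "wx": 0, "wy": 0, "wz": 0},
  {"hand": 20, "x": 0.41, "y": 0.89, "z": 0, "wx": 0, "wy": 0, "wz": 0},
  {"hand": 20, "x": 0.41, "y": 0.89, "z": 0, "wx": 0, "wy": 0, "wz": 0},
  {"hand": 20, "x": 0.41, "y": 0.89, "z": 0, "wx": 0, "wy": 0, "wz": 0},
  {"hand": 20, "x": 0.41, "y": 0.89, "z": 0, "wx": 0, "wy": 0, "wz": 0},
  {"hand": 20, "x": 0.41, "y": 0.89, "z": 0, "wx": 0, "wy": 0, "wz": 0},
  {"hand": 20, "x": 0.41, "y": 0.89, "z": 0, "wx": 0, "wy": 0, "wz": 0},
  {"hand": 20, "x": 0, "y": 0, "z": 0, "wx": 0, "wy": 0, "wz": 0},
  {"hand": 20, "x": 0, "y": 0, "z": 0, "wx": 0, "wy": 0, "wz": 0},
])

```text
time_s: 27.2
position: [0.4844, 0.3582, 0.0955]
tcp_rot: [[-0.994, 0.111, -0.002], [0.111, 0.994, -0.001], [0.002, -0.002, -1.0]]
force: [-0.0, -0.9, -1.5]
opening: 0.697
```

Run:
```python
from h import *
st();plan(*tw(0,0),.0,180+YAW);s=cap('side')
cv2.imwrite('pics/s16.png',cv2.resize(s['image'][110:230,310:480,::-1],None,fx=4,fy=4,interpolation=2))
```

```text
27.2 [ 25.9  35.7  90.3  -0.   54.2 -57.8] [0.4844 0.3582 0.0955] 
 [[-0.994  0.111 -0.002]
 [ 0.111  0.994 -0.001]
 [ 0.002 -0.002 -1.   ]] [-0.  -0.9 -1.5] 0.697260809201703
phi 173.65 tilt 0.13 j6 -57.8
wz 0.09
after turn: x -0.03 y 0.08 z 3.82 units
```

View pics/s16.png

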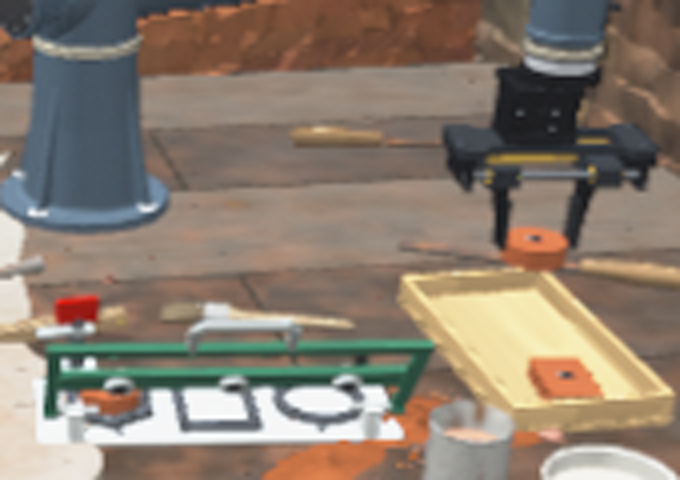

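>>> move_arm([
  {"hand": 20, "x": 0, "y": 0.08, "z": 0.7, "wx": 0, "wy": 0, "wz": 0},
  {"hand": 20, "x": 0, "y": 0, "z": 0.9, "wx": 0, "wy": 0, "wz": 0},
  {"hand": 20, "x": 0, "y": 0, "z": 0.9, "wx": 0, "wy": 0, "wz": 0},
  {"hand": 20, "x": 0, "y": 0, "z": 0.7, "wx": 0, "wy": 0, "wz": 0},
  {"hand": 20, "x": 0, "y": 0, "z": 0.4, "wx": 0, "wy": 0, "wz": 0},
  {"hand": 20, "x": 0, "y": 0, "z": 0.3, "wx": 0, "wy": 0, "wz": 0},
  {"hand": 20, "x": 0, "y": 0, "z": 0, "wx": 0, "wy": 0, "wz": 0},
  {"hand": 20, "x": 0, "y": 0, "z": 0, "wx": 0, "wy": 0, "wz": 0},
  {"hand": 85, "x": 0, "y": 0, "z": 0, "wx": 0, "wy": 0, "wz": 0},
  {"hand": 85, "x": 0, "y": 0, "z": 0, "wx": 0, "wy": 0, "wz": 0},
  {"hand": 85, "x": 0, "y": 0, "z": 0, "wx": 0, "wy": 0, "wz": 0},
  {"hand": 87, "x": 0, "y": 0, "z": -0.5, "wx": 0, "wy": 0, "wz": 0},
  {"hand": 87, "x": 0, "y": 0, "z": -0.9, "wx": 0, "wy": 0, "wz": 0},
  {"hand": 87, "x": 0, "y": 0, "z": -0.9, "wx": 0, "wy": 0, "wz": 0},
  {"hand": 87, "x": 0, "y": 0, "z": -0.9, "wx": 0, "wy": 0, "wz": 0},
  {"hand": 87, "x": 0, "y": 0, "z": -0.7, "wx": 0, "wy": 0, "wz": 0},
])

```text
time_s: 28.85
position: [0.4863, 0.3607, 0.0992]
tcp_rot: [[-0.994, 0.112, 0.002], [0.112, 0.994, 0.001], [-0.002, 0.001, -1.0]]
force: [0.1, 0.6, -0.1]
opening: 1.005
```

Run:
```python
from h import *
st();plan(*jw(0,-.1),.09,180+YAW)
```

```text
28.85 [ 26.   35.5  89.9   0.   54.4 -57.6] [0.4863 0.3607 0.0992] 
 [[-0.994  0.112  0.002]
 [ 0.112  0.994  0.001]
 [-0.002  0.001 -1.   ]] [ 0.1  0.6 -0.1] 1.0046868308916477
phi 173.58 tilt 0.15 j6 -57.6
wz 0.02
after turn: x -4.08 y -17.00 z 0.37 units
```

>>> move_arm([
  {"hand": 87, "x": -0.227, "y": -0.944, "z": 0, "wx": 0, "wy": 0, "wz": 0},
  {"hand": 87, "x": -0.227, "y": -0.944, "z": 0, "wx": 0, "wy": 0, "wz": 0},
  {"hand": 87, "x": -0.227, "y": -0.944, "z": 0, "wx": 0, "wy": 0, "wz": 0},
  {"hand": 87, "x": -0.227, "y": -0.944, "z": 0, "wx": 0, "wy": 0, "wz": 0},
  {"hand": 87, "x": -0.227, "y": -0.944, "z": 0, "wx": 0, "wy": 0, "wz": 0},
  {"hand": 87, "x": -0.227, "y": -0.944, "z": 0, "wx": 0, "wy": 0, "wz": 0},
  {"hand": 87, "x": -0.227, "y": -0.944, "z": 0, "wx": 0, "wy": 0, "wz": 0},
  {"hand": 87, "x": -0.227, "y": -0.944, "z": 0, "wx": 0, "wy": 0, "wz": 0},
  {"hand": 87, "x": -0.227, "y": -0.944, "z": 0, "wx": 0, "wy": 0, "wz": 0},
  {"hand": 87, "x": -0.227, "y": -0.944, "z": 0, "wx": 0, "wy": 0, "wz": 0},
  {"hand": 87, "x": -0.227, "y": -0.944, "z": 0, "wx": 0, "wy": 0, "wz": 0},
  {"hand": 87, "x": -0.227, "y": -0.944, "z": 0, "wx": 0, "wy": 0, "wz": 0},
  {"hand": 87, "x": -0.227, "y": -0.944, "z": 0, "wx": 0, "wy": 0, "wz": 0},
  {"hand": 87, "x": -0.227, "y": -0.944, "z": 0, "wx": 0, "wy": 0, "wz": 0},
  {"hand": 87, "x": -0.227, "y": -0.944, "z": 0, "wx": 0, "wy": 0, "wz": 0},
  {"hand": 87, "x": -0.227, "y": -0.944, "z": 0, "wx": 0, "wy": 0, "wz": 0},
  {"hand": 87, "x": -0.227, "y": -0.944, "z": 0, "wx": 0, "wy": 0, "wz": 0},
  {"hand": 87, "x": -0.227, "y": -0.944, "z": 0, "wx": 0, "wy": 0, "wz": 0},
  {"hand": 87, "x": 0, "y": 0, "z": 0, "wx": 0, "wy": 0, "wz": 0},
  {"hand": 87, "x": 0, "y": 0, "z": 0, "wx": 0, "wy": 0, "wz": 0},
])

```text
time_s: 30.85
position: [0.5395, -0.0734, 0.0973]
tcp_rot: [[-0.994, 0.113, 0.001], [0.113, 0.994, 0.0], [-0.001, 0.0, -1.0]]
force: [0.3, 0.8, 1.1]
opening: 0.999
```

Run:
```python
from h import *
st();plan(*jw(0,-.1),-.006,180+YAW)
```

```text
30.85 [ -19.5   31.9   98.9    0.    49.2 -103. ] [ 0.5395 -0.0734  0.0973] 
 [[-0.994  0.113  0.001]
 [ 0.113  0.994  0.   ]
 [-0.001  0.    -1.   ]] [0.3 0.8 1.1] 0.9985391651043779
phi 173.49 tilt 0.03 j6 -103.0
wz -0.07
after turn: x -0.02 y 0.01 z 4.13 units
```

>>> move_arm([
  {"hand": 87, "x": -0.02, "y": 0.01, "z": 0.8, "wx": 0, "wy": 0, "wz": 0},
  {"hand": 87, "x": 0, "y": 0, "z": 0.9, "wx": 0, "wy": 0, "wz": 0},
  {"hand": 87, "x": 0, "y": 0, "z": 0.9, "wx": 0, "wy": 0, "wz": 0},
  {"hand": 87, "x": 0, "y": 0, "z": 0.7, "wx": 0, "wy": 0, "wz": 0},
  {"hand": 87, "x": 0, "y": 0, "z": 0.5, "wx": 0, "wy": 0, "wz": 0},
  {"hand": 87, "x": 0, "y": 0, "z": 0.33, "wx": 0, "wy": 0, "wz": 0},
  {"hand": 87, "x": 0, "y": 0, "z": 0, "wx": 0, "wy": 0, "wz": 0},
  {"hand": 20, "x": 0, "y": 0, "z": 0, "wx": 0, "wy": 0, "wz": 0},
  {"hand": 20, "x": 0, "y": 0, "z": 0, "wx": 0, "wy": 0, "wz": 0},
  {"hand": 20, "x": 0, "y": 0, "z": 0, "wx": 0, "wy": 0, "wz": 0},
  {"hand": 20, "x": 0, "y": 0, "z": 0, "wx": 0, "wy": 0, "wz": 0},
  {"hand": 20, "x": 0, "y": 0, "z": 0, "wx": 0, "wy": 0, "wz": 0},
  {"hand": 20, "x": 0, "y": 0, "z": 0, "wx": 0, "wy": 0, "wz": 0},
  {"hand": 20, "x": 0, "y": 0, "z": 0, "wx": 0, "wy": 0, "wz": 0},
])

```text
time_s: 32.25
position: [0.5402, -0.0731, -0.0064]
tcp_rot: [[-0.994, 0.112, 0.0], [0.112, 0.994, -0.0], [-0.0, -0.0, -1.0]]
force: [-0.7, 0.4, 2.5]
opening: 0.615
```

>>> move_arm([
  {"hand": 20, "x": 0, "y": 0, "z": -0.3, "wx": 0, "wy": 0, "wz": 0},
  {"hand": 20, "x": 0, "y": 0, "z": -0.6, "wx": 0, "wy": 0, "wz": 0},
  {"hand": 20, "x": 0, "y": 0, "z": -0.9, "wx": 0, "wy": 0, "wz": 0},
  {"hand": 20, "x": 0, "y": 0, "z": -0.9, "wx": 0, "wy": 0, "wz": 0},
  {"hand": 20, "x": 0, "y": 0, "z": -0.9, "wx": 0, "wy": 0, "wz": 0},
  {"hand": 20, "x": 0, "y": 0, "z": -0.5, "wx": 0, "wy": 0, "wz": 0},
  {"hand": 20, "x": 0, "y": 0, "z": 0, "wx": 0, "wy": 0, "wz": 0},
])

```text
time_s: 32.95
position: [0.5413, -0.0735, 0.0975]
tcp_rot: [[-0.994, 0.112, 0.004], [0.112, 0.994, -0.001], [-0.004, -0.001, -1.0]]
force: [-0.1, 0.2, -2.2]
opening: 0.616
```

Run:
```python
from h import *
st();plan(*tw(-.085,0),.0,180+YAW)
```

```text
32.95 [ -19.5   31.9   98.8   -0.    49.1 -103. ] [ 0.5413 -0.0735  0.0975] 
 [[-0.994  0.112  0.004]
 [ 0.112  0.994 -0.001]
 [-0.004 -0.001 -1.   ]] [-0.1  0.2 -2.2] 0.616026241250931
phi 173.57 tilt 0.23 j6 -103.0
wz 0.01
after turn: x 7.53 y 16.46 z 3.90 units
```

>>> move_arm([
  {"hand": 20, "x": 0.415, "y": 0.912, "z": 0, "wx": 0, "wy": 0, "wz": 0},
  {"hand": 20, "x": 0.415, "y": 0.912, "z": 0, "wx": 0, "wy": 0, "wz": 0},
  {"hand": 20, "x": 0.415, "y": 0.912, "z": 0, "wx": 0, "wy": 0, "wz": 0},
  {"hand": 20, "x": 0.415, "y": 0.912, "z": 0, "wx": 0, "wy": 0, "wz": 0},
  {"hand": 20, "x": 0.415, "y": 0.912, "z": 0, "wx": 0, "wy": 0, "wz": 0},
  {"hand": 20, "x": 0.415, "y": 0.912, "z": 0, "wx": 0, "wy": 0, "wz": 0},
  {"hand": 20, "x": 0.415, "y": 0.912, "z": 0, "wx": 0, "wy": 0, "wz": 0},
  {"hand": 20, "x": 0.415, "y": 0.912, "z": 0, "wx": 0, "wy": 0, "wz": 0},
  {"hand": 20, "x": 0.415, "y": 0.912, "z": 0, "wx": 0, "wy": 0, "wz": 0},
  {"hand": 20, "x": 0.415, "y": 0.912, "z": 0, "wx": 0, "wy": 0, "wz": 0},
  {"hand": 20, "x": 0.415, "y": 0.912, "z": 0, "wx": 0, "wy": 0, "wz": 0},
  {"hand": 20, "x": 0.415, "y": 0.912, "z": 0, "wx": 0, "wy": 0, "wz": 0},
  {"hand": 20, "x": 0.415, "y": 0.912, "z": 0, "wx": 0, "wy": 0, "wz": 0},
  {"hand": 20, "x": 0.415, "y": 0.912, "z": 0, "wx": 0, "wy": 0, "wz": 0},
  {"hand": 20, "x": 0.415, "y": 0.912, "z": 0, "wx": 0, "wy": 0, "wz": 0},
  {"hand": 20, "x": 0.415, "y": 0.912, "z": 0, "wx": 0, "wy": 0, "wz": 0},
  {"hand": 20, "x": 0.415, "y": 0.912, "z": 0, "wx": 0, "wy": 0, "wz": 0},
  {"hand": 20, "x": 0.415, "y": 0.912, "z": 0, "wx": 0, "wy": 0, "wz": 0},
  {"hand": 20, "x": 0, "y": 0, "z": 0, "wx": 0, "wy": 0, "wz": 0},
  {"hand": 20, "x": 0, "y": 0, "z": 0, "wx": 0, "wy": 0, "wz": 0},
])

```text
time_s: 34.95
position: [0.3995, 0.3554, 0.0947]
tcp_rot: [[-0.994, 0.11, -0.002], [0.11, 0.994, -0.002], [0.002, -0.002, -1.0]]
force: [-0.6, -0.2, -1.6]
opening: 0.617
```

Run:
```python
from h import *
st();plan(*tw(-.085,0),.0,180+YAW);s=cap('side')
cv2.imwrite('pics/s17.png',cv2.resize(s['image'][110:230,310:480,::-1],None,fx=4,fy=4,interpolation=2))
```

```text
34.95 [ 29.7  31.6 100.2  -0.   48.3 -53.9] [0.3995 0.3554 0.0947] 
 [[-0.994  0.11  -0.002]
 [ 0.11   0.994 -0.002]
 [ 0.002 -0.002 -1.   ]] [-0.6 -0.2 -1.6] 0.6165628244854704
phi 173.66 tilt 0.14 j6 -53.9
wz 0.1
after turn: x -0.03 y 0.05 z 3.79 units
```

View pics/s17.png

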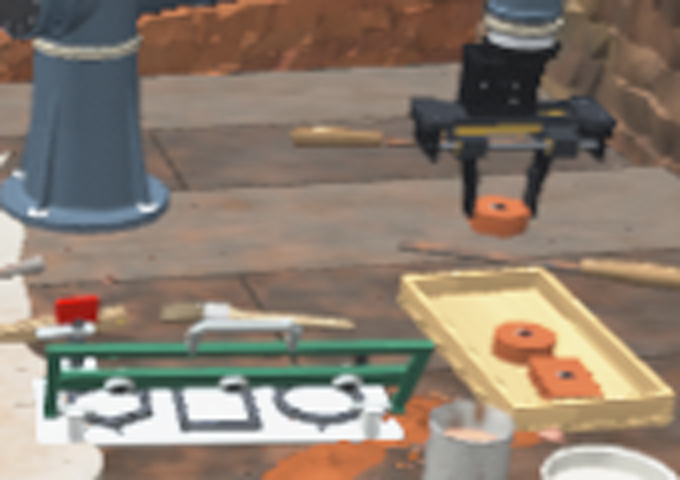

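>>> move_arm([
  {"hand": 20, "x": 0, "y": 0.05, "z": 0.7, "wx": 0, "wy": 0, "wz": 0},
  {"hand": 20, "x": 0, "y": 0, "z": 0.9, "wx": 0, "wy": 0, "wz": 0},
  {"hand": 20, "x": 0, "y": 0, "z": 0.9, "wx": 0, "wy": 0, "wz": 0},
  {"hand": 20, "x": 0, "y": 0, "z": 0.7, "wx": 0, "wy": 0, "wz": 0},
  {"hand": 20, "x": 0, "y": 0, "z": 0.4, "wx": 0, "wy": 0, "wz": 0},
  {"hand": 20, "x": 0, "y": 0, "z": 0.25, "wx": 0, "wy": 0, "wz": 0},
  {"hand": 20, "x": 0, "y": 0, "z": 0, "wx": 0, "wy": 0, "wz": 0},
  {"hand": 20, "x": 0, "y": 0, "z": 0, "wx": 0, "wy": 0, "wz": 0},
  {"hand": 85, "x": 0, "y": 0, "z": 0, "wx": 0, "wy": 0, "wz": 0},
  {"hand": 85, "x": 0, "y": 0, "z": 0, "wx": 0, "wy": 0, "wz": 0},
  {"hand": 85, "x": 0, "y": 0, "z": 0, "wx": 0, "wy": 0, "wz": 0},
  {"hand": 87, "x": 0, "y": 0, "z": -0.5, "wx": 0, "wy": 0, "wz": 0},
  {"hand": 87, "x": 0, "y": 0, "z": -0.9, "wx": 0, "wy": 0, "wz": 0},
  {"hand": 87, "x": 0, "y": 0, "z": -0.9, "wx": 0, "wy": 0, "wz": 0},
  {"hand": 87, "x": 0, "y": 0, "z": -0.9, "wx": 0, "wy": 0, "wz": 0},
  {"hand": 87, "x": 0, "y": 0, "z": -0.7, "wx": 0, "wy": 0, "wz": 0},
])

```text
time_s: 36.6
position: [0.401, 0.3573, 0.0994]
tcp_rot: [[-0.994, 0.112, 0.002], [0.112, 0.994, 0.001], [-0.002, 0.001, -1.0]]
force: [-0.4, 0.5, -1.1]
opening: 0.995
```

```bash
cat >> h.py <<'E'
def tiles(t):
    hsv=cv2.cvtColor(t['image'],cv2.COLOR_RGB2HSV);m=cv2.inRange(hsv,(3,110,130),(16,255,255));k=np.zeros_like(m);k[160:262,358:425]=m[160:262,358:425]
    for C in cv2.findContours(k,0,cv2.CHAIN_APPROX_NONE)[0]:
        if cv2.contourArea(C)<100: continue
        mo=cv2.moments(C);u,v=mo['m10']/mo['m00'],mo['m01']/mo['m00']
        W=np.array([ray(t,a,b,.032)[:2]*1000 for a,b in C.reshape(-1,2)],np.float32)
        print((round(u),round(v)),cv2.contourArea(C),np.round(ray(t,u,v,.032)[:2]+[.0017,.0024],4),cv2.minAreaRect(W)[1:])
E
python3 - <<'E'
from h import *
st();t=cap('top');tiles(t)
cv2.imwrite('pics/t18.png',cv2.resize(t['image'][140:270,350:490,::-1],None,fx=4,fy=4,interpolation=2))
s=cap('side')
cv2.imwrite('pics/s18.png',cv2.resize(s['image'][150:250,170:480,::-1],None,fx=2.5,fy=2.5,interpolation=2))
E
```

```text
36.6 [ 29.8  31.2  99.9  -0.   48.7 -53.8] [0.401  0.3573 0.0994] 
 [[-0.994  0.112  0.002]
 [ 0.112  0.994  0.001]
 [-0.002  0.001 -1.   ]] [-0.4  0.5 -1.1] 0.9945994502268779
(382, 235) 304.5 [ 0.4115 -0.3327] ((51.035545349121094, 82.02680206298828), 70.0331039428711)
(386, 206) 191.5 [ 0.5124 -0.35  ] ((56.94775390625, 55.344486236572266), 45.31185531616211)
(387, 178) 215.5 [ 0.6147 -0.3519] ((56.745235443115234, 61.261268615722656), 89.87306213378906)
```

View pics/t18.png

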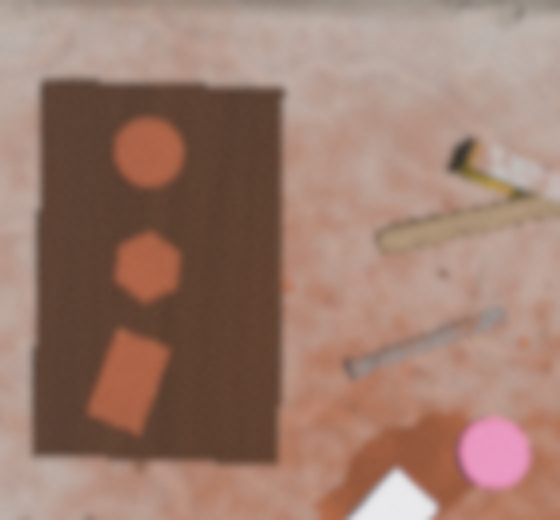

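View pics/s18.png

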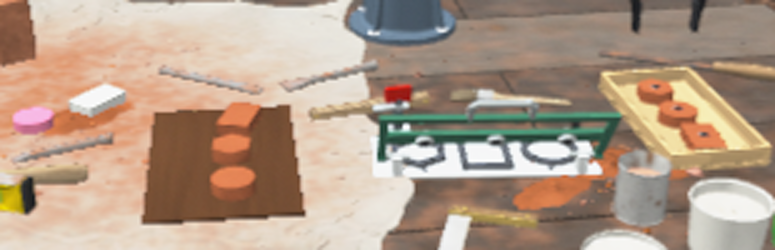

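Run:
```python
from h import *
plan(.47,-.25,.099,180+YAW)
```

```text
phi 173.58 tilt 0.38 j6 -53.8
wz 0.02
after turn: x -5.41 y -23.87 z 0.05 units
```

>>> move_arm([
  {"hand": 87, "x": -0.216, "y": -0.955, "z": 0, "wx": 0, "wy": 0, "wz": 0},
  {"hand": 87, "x": -0.216, "y": -0.955, "z": 0, "wx": 0, "wy": 0, "wz": 0},
  {"hand": 87, "x": -0.216, "y": -0.955, "z": 0, "wx": 0, "wy": 0, "wz": 0},
  {"hand": 87, "x": -0.216, "y": -0.955, "z": 0, "wx": 0, "wy": 0, "wz": 0},
  {"hand": 87, "x": -0.216, "y": -0.955, "z": 0, "wx": 0, "wy": 0, "wz": 0},
  {"hand": 87, "x": -0.216, "y": -0.955, "z": 0, "wx": 0, "wy": 0, "wz": 0},
  {"hand": 87, "x": -0.216, "y": -0.955, "z": 0, "wx": 0, "wy": 0, "wz": 0},
  {"hand": 87, "x": -0.216, "y": -0.955, "z": 0, "wx": 0, "wy": 0, "wz": 0},
  {"hand": 87, "x": -0.216, "y": -0.955, "z": 0, "wx": 0, "wy": 0, "wz": 0},
  {"hand": 87, "x": -0.216, "y": -0.955, "z": 0, "wx": 0, "wy": 0, "wz": 0},
  {"hand": 87, "x": -0.216, "y": -0.955, "z": 0, "wx": 0, "wy": 0, "wz": 0},
  {"hand": 87, "x": -0.216, "y": -0.955, "z": 0, "wx": 0, "wy": 0, "wz": 0},
  {"hand": 87, "x": -0.216, "y": -0.955, "z": 0, "wx": 0, "wy": 0, "wz": 0},
  {"hand": 87, "x": -0.216, "y": -0.955, "z": 0, "wx": 0, "wy": 0, "wz": 0},
  {"hand": 87, "x": -0.216, "y": -0.955, "z": 0, "wx": 0, "wy": 0, "wz": 0},
  {"hand": 87, "x": -0.216, "y": -0.955, "z": 0, "wx": 0, "wy": 0, "wz": 0},
  {"hand": 87, "x": -0.216, "y": -0.955, "z": 0, "wx": 0, "wy": 0, "wz": 0},
  {"hand": 87, "x": -0.216, "y": -0.955, "z": 0, "wx": 0, "wy": 0, "wz": 0},
  {"hand": 87, "x": -0.216, "y": -0.955, "z": 0, "wx": 0, "wy": 0, "wz": 0},
  {"hand": 87, "x": -0.216, "y": -0.955, "z": 0, "wx": 0, "wy": 0, "wz": 0},
])

```text
time_s: 38.7
position: [0.4539, -0.1304, 0.0966]
tcp_rot: [[-0.994, 0.112, -0.001], [0.112, 0.994, 0.001], [0.001, 0.0, -1.0]]
force: [0.3, 0.7, 0.3]
opening: 1.0
```

>>> move_arm([
  {"hand": 87, "x": -0.216, "y": -0.955, "z": 0, "wx": 0, "wy": 0, "wz": 0},
  {"hand": 87, "x": -0.216, "y": -0.955, "z": 0, "wx": 0, "wy": 0, "wz": 0},
  {"hand": 87, "x": -0.216, "y": -0.955, "z": 0, "wx": 0, "wy": 0, "wz": 0},
  {"hand": 87, "x": -0.216, "y": -0.955, "z": 0, "wx": 0, "wy": 0, "wz": 0},
  {"hand": 87, "x": -0.216, "y": -0.955, "z": 0, "wx": 0, "wy": 0, "wz": 0},
  {"hand": 87, "x": -0.88, "y": -0.49, "z": 0, "wx": 0, "wy": 0, "wz": 0},
  {"hand": 87, "x": -0.88, "y": -0.49, "z": 0, "wx": 0, "wy": 0, "wz": 0},
  {"hand": 87, "x": -0.88, "y": -0.49, "z": 0, "wx": 0, "wy": 0, "wz": 0},
  {"hand": 87, "x": -0.88, "y": -0.49, "z": 0, "wx": 0, "wy": 0, "wz": 0},
  {"hand": 87, "x": -0.88, "y": -0.48, "z": 0, "wx": 0, "wy": 0, "wz": 0},
  {"hand": 87, "x": -0.88, "y": -0.48, "z": 0, "wx": 0, "wy": 0, "wz": 0},
  {"hand": 87, "x": -0.88, "y": -0.48, "z": 0, "wx": 0, "wy": 0, "wz": 0},
  {"hand": 87, "x": 0, "y": 0, "z": 0, "wx": 0, "wy": 0, "wz": 0},
  {"hand": 87, "x": 0, "y": 0, "z": 0, "wx": 0, "wy": 0, "wz": 0},
])

```text
time_s: 40.1
position: [0.6104, -0.3523, 0.0958]
tcp_rot: [[-0.994, 0.112, -0.002], [0.112, 0.994, 0.002], [0.002, 0.002, -1.0]]
force: [0.2, -0.6, 0.6]
opening: 1.001
```

Run:
```python
from h import *
st();plan(.6147,-.3519,-.0055,180+YAW);s=cap('side')
cv2.imwrite('pics/s19.png',cv2.resize(s['image'][130:250,170:330,::-1],None,fx=4,fy=4,interpolation=2))
```

```text
40.1 [ -39.1   42.6   74.    -0.    63.6 -122.6] [ 0.6104 -0.3523  0.0958] 
 [[-0.994  0.112 -0.002]
 [ 0.112  0.994  0.002]
 [ 0.002  0.002 -1.   ]] [ 0.2 -0.6  0.6] 1.0012670715311793
phi 173.57 tilt 0.16 j6 -122.6
wz 0.01
after turn: x -0.17 y 0.03 z 4.05 units
```

View pics/s19.png

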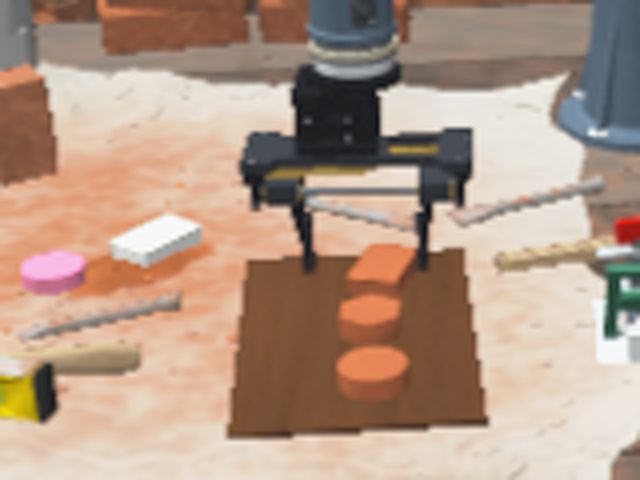

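>>> move_arm([
  {"hand": 87, "x": -0.17, "y": 0.03, "z": 0.8, "wx": 0, "wy": 0, "wz": 0},
  {"hand": 87, "x": 0, "y": 0, "z": 0.9, "wx": 0, "wy": 0, "wz": 0},
  {"hand": 87, "x": 0, "y": 0, "z": 0.9, "wx": 0, "wy": 0, "wz": 0},
  {"hand": 87, "x": 0, "y": 0, "z": 0.7, "wx": 0, "wy": 0, "wz": 0},
  {"hand": 87, "x": 0, "y": 0, "z": 0.45, "wx": 0, "wy": 0, "wz": 0},
  {"hand": 87, "x": 0, "y": 0, "z": 0.27, "wx": 0, "wy": 0, "wz": 0},
  {"hand": 87, "x": 0, "y": 0, "z": 0, "wx": 0, "wy": 0, "wz": 0},
  {"hand": 20, "x": 0, "y": 0, "z": 0, "wx": 0, "wy": 0, "wz": 0},
  {"hand": 20, "x": 0, "y": 0, "z": 0, "wx": 0, "wy": 0, "wz": 0},
  {"hand": 20, "x": 0, "y": 0, "z": 0, "wx": 0, "wy": 0, "wz": 0},
  {"hand": 20, "x": 0, "y": 0, "z": 0, "wx": 0, "wy": 0, "wz": 0},
  {"hand": 20, "x": 0, "y": 0, "z": 0, "wx": 0, "wy": 0, "wz": 0},
  {"hand": 20, "x": 0, "y": 0, "z": 0, "wx": 0, "wy": 0, "wz": 0},
])

```text
time_s: 41.45
position: [0.616, -0.3528, -0.0027]
tcp_rot: [[-0.994, 0.112, 0.001], [0.112, 0.994, -0.0], [-0.001, -0.0, -1.0]]
force: [-0.0, 1.7, 3.7]
opening: 0.698
```

Run:
```python
from h import *
s=cap('side');st()
cv2.imwrite('pics/s20.png',cv2.resize(s['image'][130:250,170:330,::-1],None,fx=4,fy=4,interpolation=2))
```

```text
41.5 [ -38.8   49.9   75.9    0.    54.2 -122.4] [ 0.6161 -0.3528 -0.0027] 
 [[-0.994  0.112  0.001]
 [ 0.112  0.994 -0.   ]
 [-0.001 -0.    -1.   ]] [-0.3  0.7  4.2] 0.6989093879960998
```

View pics/s20.png

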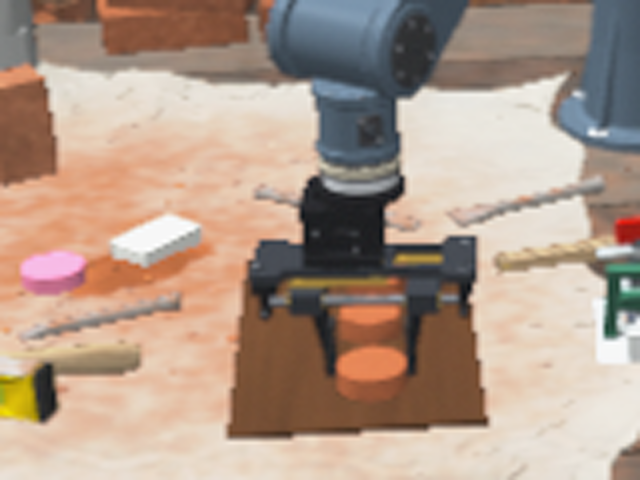

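>>> move_arm([
  {"hand": 20, "x": 0, "y": 0, "z": -0.3, "wx": 0, "wy": 0, "wz": 0},
  {"hand": 20, "x": 0, "y": 0, "z": -0.6, "wx": 0, "wy": 0, "wz": 0},
  {"hand": 20, "x": 0, "y": 0, "z": -0.9, "wx": 0, "wy": 0, "wz": 0},
  {"hand": 20, "x": 0, "y": 0, "z": -0.9, "wx": 0, "wy": 0, "wz": 0},
  {"hand": 20, "x": 0, "y": 0, "z": -0.9, "wx": 0, "wy": 0, "wz": 0},
  {"hand": 20, "x": 0, "y": 0, "z": -0.5, "wx": 0, "wy": 0, "wz": 0},
  {"hand": 20, "x": 0.8, "y": 0, "z": 0, "wx": 0, "wy": 0, "wz": 0},
  {"hand": 20, "x": 0.9, "y": 0, "z": 0, "wx": 0, "wy": 0, "wz": 0},
  {"hand": 20, "x": 0.9, "y": 0, "z": 0, "wx": 0, "wy": 0, "wz": 0},
  {"hand": 20, "x": 0.9, "y": 0.3, "z": 0, "wx": 0, "wy": 0, "wz": 0},
  {"hand": 20, "x": 0.5, "y": 0.7, "z": 0, "wx": 0, "wy": 0, "wz": 0},
  {"hand": 20, "x": 0, "y": 0.9, "z": 0, "wx": 0, "wy": 0, "wz": 0},
  {"hand": 20, "x": 0, "y": 0.9, "z": 0, "wx": 0, "wy": 0, "wz": 0},
  {"hand": 20, "x": 0, "y": 0.9, "z": 0, "wx": 0, "wy": 0, "wz": 0},
  {"hand": 20, "x": 0, "y": 0.9, "z": 0, "wx": 0, "wy": 0, "wz": 0},
  {"hand": 20, "x": 0, "y": 0.9, "z": 0, "wx": 0, "wy": 0, "wz": 0},
])

```text
time_s: 43.1
position: [0.5317, -0.2041, 0.0993]
tcp_rot: [[-0.994, 0.112, 0.0], [0.112, 0.994, -0.0], [-0.0, -0.0, -1.0]]
force: [0.4, -0.4, -1.2]
opening: 0.698
```

Run:
```python
from h import *
st();plan(jw(0,.1)[0]+.0013,jw(0,.1)[1],.095,180+YAW)
```

```text
43.1 [ -32.2   33.2   95.1   -0.    51.6 -115.8] [ 0.5317 -0.2041  0.0993] 
 [[-0.994  0.112  0.   ]
 [ 0.112  0.994 -0.   ]
 [-0.    -0.    -1.   ]] [ 0.4 -0.4 -1.2] 0.698118554019896
phi 173.55 tilt 0.01 j6 -115.8
wz -0.01
after turn: x 0.21 y 13.25 z 0.17 units
```

>>> move_arm([
  {"hand": 20, "x": 0.015, "y": 0.945, "z": 0, "wx": 0, "wy": 0, "wz": 0},
  {"hand": 20, "x": 0.015, "y": 0.945, "z": 0, "wx": 0, "wy": 0, "wz": 0},
  {"hand": 20, "x": 0.015, "y": 0.945, "z": 0, "wx": 0, "wy": 0, "wz": 0},
  {"hand": 20, "x": 0.015, "y": 0.945, "z": 0, "wx": 0, "wy": 0, "wz": 0},
  {"hand": 20, "x": 0.015, "y": 0.945, "z": 0, "wx": 0, "wy": 0, "wz": 0},
  {"hand": 20, "x": 0.015, "y": 0.945, "z": 0, "wx": 0, "wy": 0, "wz": 0},
  {"hand": 20, "x": 0.015, "y": 0.945, "z": 0, "wx": 0, "wy": 0, "wz": 0},
  {"hand": 20, "x": 0.015, "y": 0.945, "z": 0, "wx": 0, "wy": 0, "wz": 0},
  {"hand": 20, "x": 0.015, "y": 0.945, "z": 0, "wx": 0, "wy": 0, "wz": 0},
  {"hand": 20, "x": 0.015, "y": 0.945, "z": 0, "wx": 0, "wy": 0, "wz": 0},
  {"hand": 20, "x": 0.015, "y": 0.945, "z": 0, "wx": 0, "wy": 0, "wz": 0},
  {"hand": 20, "x": 0.015, "y": 0.945, "z": 0, "wx": 0, "wy": 0, "wz": 0},
  {"hand": 20, "x": 0.015, "y": 0.945, "z": 0, "wx": 0, "wy": 0, "wz": 0},
  {"hand": 20, "x": 0.015, "y": 0.945, "z": 0, "wx": 0, "wy": 0, "wz": 0},
  {"hand": 20, "x": 0, "y": 0, "z": 0, "wx": 0, "wy": 0, "wz": 0},
  {"hand": 20, "x": 0, "y": 0, "z": 0, "wx": 0, "wy": 0, "wz": 0},
  {"hand": 20, "x": 0, "y": 0, "z": 0, "wx": 0, "wy": 0, "wz": 0},
])

```text
time_s: 44.8
position: [0.5634, 0.1236, 0.0991]
tcp_rot: [[-0.994, 0.112, -0.0], [0.112, 0.994, -0.0], [0.0, -0.0, -1.0]]
force: [-0.3, -1.0, -1.1]
opening: 0.701
```

Run:
```python
from h import *
st();plan(jw(0,.1)[0]+.0013,jw(0,.1)[1],-.004,180+YAW);t=cap('top');s=cap('side')
cv2.imwrite('pics/t21.png',cv2.resize(t['image'][150:240,220:340,::-1],None,fx=6,fy=6,interpolation=2))
cv2.imwrite('pics/s21.png',cv2.resize(s['image'][130:230,320:440,::-1],None,fx=5,fy=5,interpolation=2))
```

```text
44.8 [  1.3  33.7  94.1  -0.   52.2 -82.2] [0.5634 0.1236 0.0991] 
 [[-0.994  0.112 -0.   ]
 [ 0.112  0.994 -0.   ]
 [ 0.    -0.    -1.   ]] [-0.3 -1.  -1.1] 0.7010071503138339
phi 173.55 tilt 0.03 j6 -82.2
wz -0.01
after turn: x -0.00 y 0.08 z 4.12 units
```

View pics/t21.png

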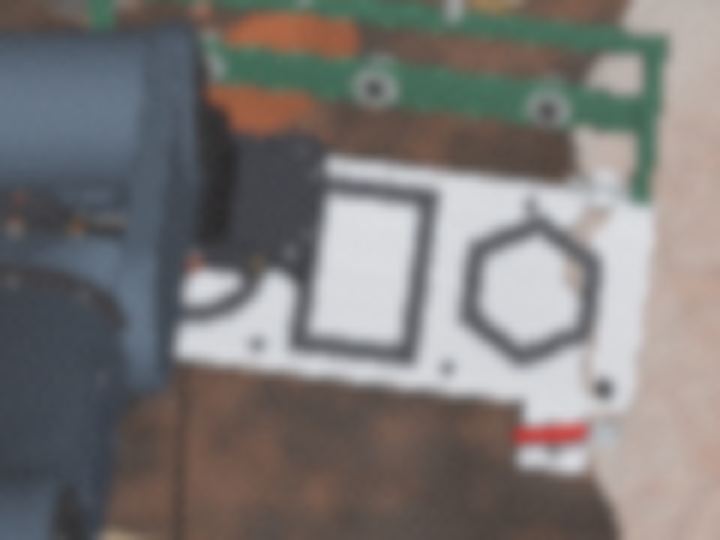

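View pics/s21.png

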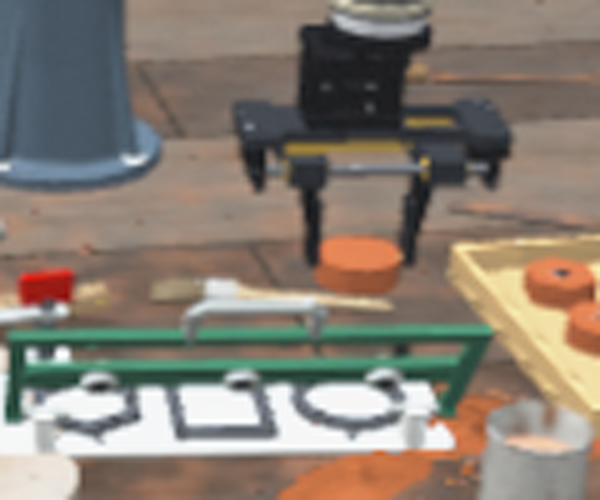

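>>> move_arm([
  {"hand": 20, "x": 0, "y": 0.08, "z": 0.7, "wx": 0, "wy": 0, "wz": 0},
  {"hand": 20, "x": 0, "y": 0, "z": 0.9, "wx": 0, "wy": 0, "wz": 0},
  {"hand": 20, "x": 0, "y": 0, "z": 0.9, "wx": 0, "wy": 0, "wz": 0},
  {"hand": 20, "x": 0, "y": 0, "z": 0.7, "wx": 0, "wy": 0, "wz": 0},
  {"hand": 20, "x": 0, "y": 0, "z": 0.4, "wx": 0, "wy": 0, "wz": 0},
  {"hand": 20, "x": 0, "y": 0, "z": 0, "wx": 0, "wy": 0, "wz": 0},
  {"hand": 20, "x": 0, "y": 0, "z": 0, "wx": 0, "wy": 0, "wz": 0},
])

```text
time_s: 45.6
position: [0.5643, 0.126, 0.0094]
tcp_rot: [[-0.994, 0.113, 0.001], [0.113, 0.994, -0.0], [-0.001, 0.0, -1.0]]
force: [1.3, 0.1, -1.1]
opening: 0.698
```

Run:
```python
from h import *
st();plan(jw(0,.1)[0]+.0013,jw(0,.1)[1],-.004,180+YAW)
```

```text
45.6 [  1.5  41.9  96.5  -0.   41.6 -82. ] [0.5643 0.126  0.0094] 
 [[-0.994  0.113  0.001]
 [ 0.113  0.994 -0.   ]
 [-0.001  0.    -1.   ]] [ 1.3  0.1 -1.1] 0.6979025849883371
phi 173.54 tilt 0.04 j6 -82.0
wz -0.02
after turn: x 0.02 y -0.01 z 0.54 units
```

>>> move_arm([
  {"hand": 20, "x": 0.02, "y": 0, "z": 0.15, "wx": 0, "wy": 0, "wz": 0},
  {"hand": 20, "x": 0, "y": 0, "z": 0.12, "wx": 0, "wy": 0, "wz": 0},
  {"hand": 20, "x": 0, "y": 0, "z": 0.12, "wx": 0, "wy": 0, "wz": 0},
  {"hand": 20, "x": 0, "y": 0, "z": 0.1, "wx": 0, "wy": 0, "wz": 0},
  {"hand": 20, "x": 0, "y": 0, "z": 0, "wx": 0, "wy": 0, "wz": 0},
])

```text
time_s: 46.1
position: [0.5637, 0.1263, -0.0033]
tcp_rot: [[-0.994, 0.112, 0.001], [0.112, 0.994, -0.0], [-0.001, -0.0, -1.0]]
force: [1.2, 0.1, -1.9]
opening: 0.697
```

>>> move_arm([
  {"hand": 76, "x": 0, "y": 0, "z": 0, "wx": 0, "wy": 0, "wz": 0},
  {"hand": 82, "x": 0, "y": 0, "z": 0, "wx": 0, "wy": 0, "wz": 0},
  {"hand": 82, "x": 0, "y": 0, "z": 0, "wx": 0, "wy": 0, "wz": 0},
  {"hand": 87, "x": 0, "y": 0, "z": -0.4, "wx": 0, "wy": 0, "wz": 0},
  {"hand": 87, "x": 0, "y": 0, "z": -0.9, "wx": 0, "wy": 0, "wz": 0},
  {"hand": 87, "x": 0, "y": 0, "z": -0.9, "wx": 0, "wy": 0, "wz": 0},
  {"hand": 87, "x": 0, "y": 0, "z": -0.9, "wx": 0, "wy": 0, "wz": 0},
  {"hand": 87, "x": 0, "y": 0, "z": -0.9, "wx": 0, "wy": 0, "wz": 0},
])

```text
time_s: 46.9
position: [0.5632, 0.1264, 0.0985]
tcp_rot: [[-0.994, 0.112, 0.0], [0.112, 0.994, 0.0], [-0.0, 0.0, -1.0]]
force: [-0.0, -0.1, 0.0]
opening: 0.997
```

Run:
```python
from h import *
st();t=cap('top');s=cap('side');tiles(t)
cv2.imwrite('pics/s22.png',cv2.resize(s['image'][130:230,320:440,::-1],None,fx=5,fy=5,interpolation=2))
plan(.50,-.25,.1,180)
```

```text
46.9 [  1.6  33.8  94.1   0.   52.1 -82. ] [0.5632 0.1264 0.0985] 
 [[-0.994  0.112  0.   ]
 [ 0.112  0.994  0.   ]
 [-0.     0.    -1.   ]] [-0.  -0.1  0. ] 0.9967042411964472
(382, 235) 307.5 [ 0.4116 -0.3328] ((51.035545349121094, 82.46308898925781), 70.0331039428711)
(386, 206) 195.0 [ 0.5119 -0.3501] ((52.806461334228516, 60.32929229736328), 89.87308502197266)
phi 173.58 tilt 0.43 j6 -82.0
wz -6.42
after turn: x 2.64 y -15.06 z 0.02 units
```

View pics/s22.png

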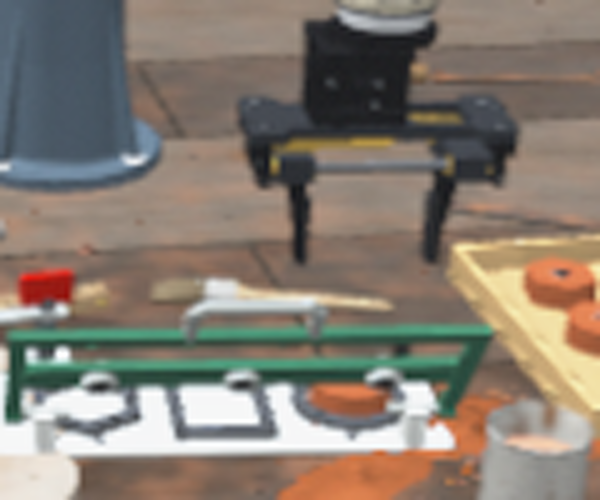

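>>> move_arm([
  {"hand": 87, "x": 0, "y": -0.958, "z": 0, "wx": 0, "wy": 0, "wz": 0},
  {"hand": 87, "x": 0, "y": -0.958, "z": 0, "wx": 0, "wy": 0, "wz": 0},
  {"hand": 87, "x": 0, "y": -0.958, "z": 0, "wx": 0, "wy": 0, "wz": 0},
  {"hand": 87, "x": 0, "y": -0.958, "z": 0, "wx": 0, "wy": 0, "wz": 0},
  {"hand": 87, "x": 0, "y": -0.958, "z": 0, "wx": 0, "wy": 0, "wz": 0},
  {"hand": 87, "x": 0, "y": -0.958, "z": 0, "wx": 0, "wy": 0, "wz": 0},
  {"hand": 87, "x": 0, "y": -0.958, "z": 0, "wx": 0, "wy": 0, "wz": 0},
  {"hand": 87, "x": 0, "y": -0.958, "z": 0, "wx": 0, "wy": 0, "wz": 0},
  {"hand": 87, "x": 0, "y": -0.958, "z": 0, "wx": 0, "wy": 0, "wz": 0},
  {"hand": 87, "x": 0, "y": -0.958, "z": 0, "wx": 0, "wy": 0, "wz": 0},
  {"hand": 87, "x": 0, "y": -0.958, "z": 0, "wx": 0, "wy": 0, "wz": 0},
  {"hand": 87, "x": 0, "y": -0.958, "z": 0, "wx": 0, "wy": 0, "wz": 0},
  {"hand": 87, "x": 0, "y": -0.958, "z": 0, "wx": 0, "wy": 0, "wz": 0},
  {"hand": 87, "x": 0, "y": -0.958, "z": 0, "wx": 0, "wy": 0, "wz": 0},
  {"hand": 87, "x": 0, "y": -0.958, "z": 0, "wx": 0, "wy": 0, "wz": 0},
  {"hand": 87, "x": 0, "y": -0.958, "z": 0, "wx": 0, "wy": 0, "wz": 0},
  {"hand": 87, "x": 0, "y": -0.958, "z": 0, "wx": 0, "wy": 0, "wz": 0},
  {"hand": 87, "x": 0, "y": -0.958, "z": 0, "wx": 0, "wy": 0, "wz": 0},
  {"hand": 87, "x": 0, "y": -0.958, "z": 0, "wx": 0, "wy": 0, "wz": 0},
  {"hand": 87, "x": 0, "y": -0.958, "z": 0, "wx": 0, "wy": 0, "wz": -6.4},
])

```text
time_s: 49.0
position: [0.5089, -0.35, 0.0961]
tcp_rot: [[-1.0, -0.002, -0.001], [-0.002, 1.0, 0.001], [0.001, 0.001, -1.0]]
force: [-0.3, 0.5, 0.0]
opening: 0.997
```

>>> move_arm([
  {"hand": 87, "x": 0, "y": 0, "z": 0, "wx": 0, "wy": 0, "wz": 0},
  {"hand": 87, "x": 0, "y": 0, "z": 0, "wx": 0, "wy": 0, "wz": 0},
])

```text
time_s: 49.2
position: [0.5089, -0.3491, 0.0961]
tcp_rot: [[-1.0, 0.003, -0.001], [0.003, 1.0, 0.002], [0.001, 0.002, -1.0]]
force: [-0.3, 0.9, -0.0]
opening: 1.003
```

Run:
```python
from h import *
st();t=load('top')
plan(.512,-.350,-.0045,180);s=cap('side')
cv2.imwrite('pics/s23.png',cv2.resize(s['image'][130:250,170:330,::-1],None,fx=4,fy=4,interpolation=2))
# jig tile check & hex angle from the earlier unobstructed view
hsv=cv2.cvtColor(t['image'],cv2.COLOR_RGB2HSV);m=cv2.inRange(hsv,(3,110,130),(16,255,255));k=np.zeros_like(m);k[193:221,365:410]=m[193:221,365:410]
C=max(cv2.findContours(k,0,cv2.CHAIN_APPROX_NONE)[0],key=cv2.contourArea)
W=np.array([ray(t,a,b,.032)[:2]*1000 for a,b in C.reshape(-1,2)]);W-=W.mean(0)
r=np.hypot(*W.T);a=np.arctan2(W[:,1],W[:,0]);print('hex vertex angle mod60',np.degrees(np.angle(np.sum((r-r.mean())*np.exp(6j*a))))/6)
```

```text
49.2 [ -44.8   36.6   88.1    0.    55.5 -134.7] [ 0.5089 -0.3491  0.0961] 
 [[-1.     0.003 -0.001]
 [ 0.003  1.     0.002]
 [ 0.001  0.002 -1.   ]] [-0.3  0.9 -0. ] 1.0030499216230362
phi 179.82 tilt 0.12 j6 -134.7
wz -0.18
after turn: x -0.12 y -0.04 z 4.02 units
hex vertex angle mod60 -4.063591861821953
```

View pics/s23.png

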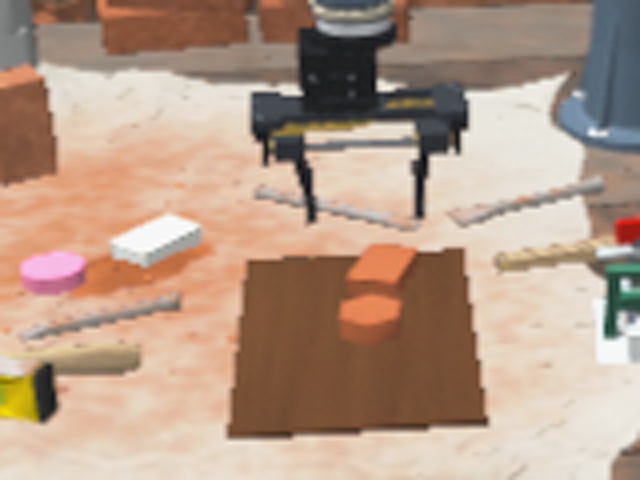

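>>> move_arm([
  {"hand": 87, "x": -0.12, "y": -0.04, "z": 0.8, "wx": 0, "wy": 0, "wz": 3.8},
  {"hand": 87, "x": 0, "y": 0, "z": 0.9, "wx": 0, "wy": 0, "wz": 0},
  {"hand": 87, "x": 0, "y": 0, "z": 0.9, "wx": 0, "wy": 0, "wz": 0},
  {"hand": 87, "x": 0, "y": 0, "z": 0.7, "wx": 0, "wy": 0, "wz": 0},
  {"hand": 87, "x": 0, "y": 0, "z": 0.45, "wx": 0, "wy": 0, "wz": 0},
  {"hand": 87, "x": 0, "y": 0, "z": 0.22, "wx": 0, "wy": 0, "wz": 0},
  {"hand": 87, "x": 0, "y": 0, "z": 0, "wx": 0, "wy": 0, "wz": 0},
  {"hand": 20, "x": 0, "y": 0, "z": 0, "wx": 0, "wy": 0, "wz": 0},
  {"hand": 20, "x": 0, "y": 0, "z": 0, "wx": 0, "wy": 0, "wz": 0},
  {"hand": 20, "x": 0, "y": 0, "z": 0, "wx": 0, "wy": 0, "wz": 0},
  {"hand": 20, "x": 0, "y": 0, "z": 0, "wx": 0, "wy": 0, "wz": 0},
  {"hand": 20, "x": 0, "y": 0, "z": 0, "wx": 0, "wy": 0, "wz": 0},
  {"hand": 20, "x": 0, "y": 0, "z": 0, "wx": 0, "wy": 0, "wz": 0},
  {"hand": 20, "x": 0, "y": 0, "z": 0, "wx": 0, "wy": 0, "wz": 0},
])

```text
time_s: 50.65
position: [0.5127, -0.3507, -0.0021]
tcp_rot: [[-0.998, 0.067, 0.0], [0.067, 0.998, -0.0], [-0.0, -0.0, -1.0]]
force: [0.1, 0.6, 3.0]
opening: 0.612
```

Run:
```python
from h import *
st();s=cap('side')
cv2.imwrite('pics/s24.png',cv2.resize(s['image'][130:250,170:330,::-1],None,fx=4,fy=4,interpolation=2))
```

```text
50.65 [ -44.7   45.    90.2    0.    44.8 -130.8] [ 0.5127 -0.3507 -0.0021] 
 [[-0.998  0.067  0.   ]
 [ 0.067  0.998 -0.   ]
 [-0.    -0.    -1.   ]] [0.1 0.6 3. ] 0.6119731304178962
```

View pics/s24.png

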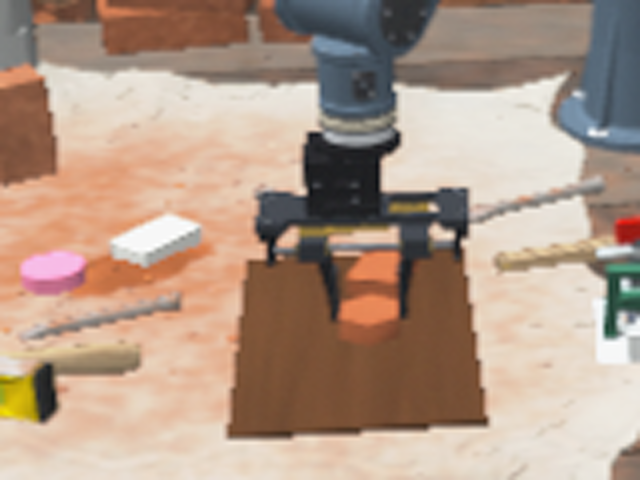

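>>> move_arm([
  {"hand": 20, "x": 0, "y": 0, "z": -0.3, "wx": 0, "wy": 0, "wz": 0},
  {"hand": 20, "x": 0, "y": 0, "z": -0.6, "wx": 0, "wy": 0, "wz": 0},
  {"hand": 20, "x": 0, "y": 0, "z": -0.9, "wx": 0, "wy": 0, "wz": 0},
  {"hand": 20, "x": 0, "y": 0, "z": -0.9, "wx": 0, "wy": 0, "wz": 0},
  {"hand": 20, "x": 0, "y": 0, "z": -0.9, "wx": 0, "wy": 0, "wz": 0},
  {"hand": 20, "x": 0, "y": 0, "z": -0.5, "wx": 0, "wy": 0, "wz": 2.6},
  {"hand": 20, "x": 0, "y": 0, "z": 0, "wx": 0, "wy": 0, "wz": 0},
])

```text
time_s: 51.4
position: [0.5141, -0.352, 0.1033]
tcp_rot: [[-0.994, 0.112, 0.004], [0.112, 0.994, -0.004], [-0.005, -0.004, -1.0]]
force: [0.5, -1.0, -2.4]
opening: 0.617
```

Run:
```python
from h import *
st();plan(jw(0,-.1)[0]+.0006,jw(0,-.1)[1],.1,180+YAW)
```

```text
51.4 [ -44.7   36.2   87.3   -0.    56.2 -128.2] [ 0.5141 -0.352   0.1033] 
 [[-0.994  0.112  0.004]
 [ 0.112  0.994 -0.004]
 [-0.005 -0.004 -1.   ]] [ 0.5 -1.  -2.4] 0.6165833557531284
phi 173.58 tilt 0.34 j6 -128.2
wz 0.02
after turn: x 0.20 y 11.20 z 0.13 units
```

>>> move_arm([
  {"hand": 20, "x": 0.02, "y": 0.93, "z": 0, "wx": 0, "wy": 0, "wz": 0},
  {"hand": 20, "x": 0.02, "y": 0.93, "z": 0, "wx": 0, "wy": 0, "wz": 0},
  {"hand": 20, "x": 0.02, "y": 0.93, "z": 0, "wx": 0, "wy": 0, "wz": 0},
  {"hand": 20, "x": 0.02, "y": 0.93, "z": 0, "wx": 0, "wy": 0, "wz": 0},
  {"hand": 20, "x": 0.02, "y": 0.93, "z": 0, "wx": 0, "wy": 0, "wz": 0},
  {"hand": 20, "x": 0.02, "y": 0.93, "z": 0, "wx": 0, "wy": 0, "wz": 0},
  {"hand": 20, "x": 0.02, "y": 0.93, "z": 0, "wx": 0, "wy": 0, "wz": 0},
  {"hand": 20, "x": 0.02, "y": 0.93, "z": 0, "wx": 0, "wy": 0, "wz": 0},
  {"hand": 20, "x": 0.02, "y": 0.93, "z": 0, "wx": 0, "wy": 0, "wz": 0},
  {"hand": 20, "x": 0.02, "y": 0.93, "z": 0, "wx": 0, "wy": 0, "wz": 0},
  {"hand": 20, "x": 0, "y": 0.93, "z": 0, "wx": 0, "wy": 0, "wz": 0},
  {"hand": 20, "x": 0, "y": 0.93, "z": 0, "wx": 0, "wy": 0, "wz": 0},
  {"hand": 20, "x": 0, "y": 0, "z": 0, "wx": 0, "wy": 0, "wz": 0},
  {"hand": 20, "x": 0, "y": 0, "z": 0, "wx": 0, "wy": 0, "wz": 0},
  {"hand": 20, "x": 0, "y": 0, "z": 0, "wx": 0, "wy": 0, "wz": 0},
])

```text
time_s: 52.9
position: [0.539, -0.0736, 0.0999]
tcp_rot: [[-0.994, 0.112, 0.0], [0.112, 0.994, -0.0], [-0.0, -0.0, -1.0]]
force: [0.4, -0.2, -2.0]
opening: 0.616
```

Run:
```python
from h import *
st();plan(jw(0,-.1)[0]+.0006,jw(0,-.1)[1],.009,180+YAW)
s=cap('side')
cv2.imwrite('pics/s25.png',cv2.resize(s['image'][130:230,300:420,::-1],None,fx=5,fy=5,interpolation=2))
```

```text
52.9 [ -19.5   31.6   98.8   -0.    49.5 -103.1] [ 0.539  -0.0736  0.0999] 
 [[-0.994  0.112  0.   ]
 [ 0.112  0.994 -0.   ]
 [-0.    -0.    -1.   ]] [ 0.4 -0.2 -2. ] 0.6160892221072686
phi 173.56 tilt 0.02 j6 -103.1
wz 0.0
after turn: x -0.06 y 0.03 z 3.64 units
```

View pics/s25.png

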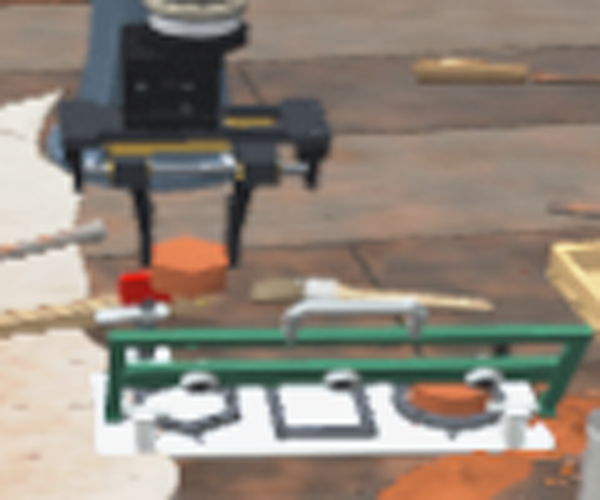

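>>> move_arm([
  {"hand": 20, "x": -0.06, "y": 0.03, "z": 0.7, "wx": 0, "wy": 0, "wz": 0},
  {"hand": 20, "x": 0, "y": 0, "z": 0.9, "wx": 0, "wy": 0, "wz": 0},
  {"hand": 20, "x": 0, "y": 0, "z": 0.9, "wx": 0, "wy": 0, "wz": 0},
  {"hand": 20, "x": 0, "y": 0, "z": 0.7, "wx": 0, "wy": 0, "wz": 0},
  {"hand": 20, "x": 0, "y": 0, "z": 0.4, "wx": 0, "wy": 0, "wz": 0},
  {"hand": 20, "x": 0, "y": 0, "z": 0, "wx": 0, "wy": 0, "wz": 0},
  {"hand": 20, "x": 0, "y": 0, "z": 0, "wx": 0, "wy": 0, "wz": 0},
])

```text
time_s: 53.65
position: [0.5409, -0.0728, 0.0103]
tcp_rot: [[-0.994, 0.113, 0.001], [0.113, 0.994, -0.0], [-0.001, -0.0, -1.0]]
force: [1.0, -0.5, -0.1]
opening: 0.608
```

Run:
```python
from h import *
st();plan(jw(0,-.1)[0]+.0006,jw(0,-.1)[1],-.0035,180+YAW)
```

```text
53.65 [ -19.4   40.3  101.3   -0.    38.3 -102.9] [ 0.5409 -0.0728  0.0103] 
 [[-0.994  0.113  0.001]
 [ 0.113  0.994 -0.   ]
 [-0.001 -0.    -1.   ]] [ 1.  -0.5 -0.1] 0.6078361640779908
phi 173.53 tilt 0.03 j6 -102.9
wz -0.03
after turn: x 0.01 y -0.01 z 0.55 units
```

Run:
```python
from h import *
s=cap('side');st()
cv2.imwrite('pics/s26.png',cv2.resize(s['image'][150:225,310:400,::-1],None,fx=8,fy=8,interpolation=2))
t=cap('top');cv2.imwrite('pics/t26.png',cv2.resize(t['image'][150:240,220:340,::-1],None,fx=6,fy=6,interpolation=2))
```

```text
53.7 [ -19.4   40.3  101.3    0.    38.3 -102.9] [ 0.5412 -0.0728  0.0107] 
 [[-0.994  0.112  0.001]
 [ 0.112  0.994 -0.001]
 [-0.002 -0.    -1.   ]] [ 0.   0.3 -0.9] 0.6113509691525044
```

View pics/s26.png

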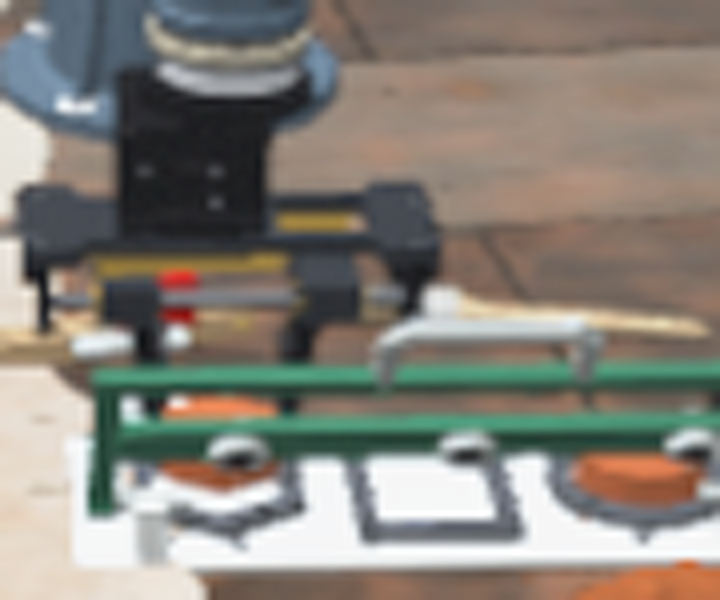

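View pics/t26.png

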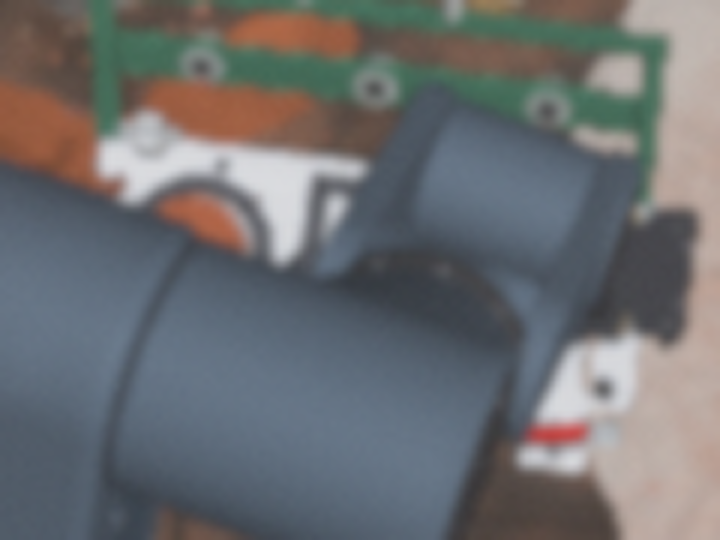

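Just the tile held slightly above the pocket; noise only. Lowering on.

>>> move_arm([
  {"hand": 20, "x": 0, "y": 0, "z": 0.17, "wx": 0, "wy": 0, "wz": 0},
  {"hand": 20, "x": 0, "y": 0, "z": 0.14, "wx": 0, "wy": 0, "wz": 0},
  {"hand": 20, "x": 0, "y": 0, "z": 0.12, "wx": 0, "wy": 0, "wz": 0},
  {"hand": 20, "x": 0, "y": 0, "z": 0.1, "wx": 0, "wy": 0, "wz": 0},
  {"hand": 20, "x": 0, "y": 0, "z": 0, "wx": 0, "wy": 0, "wz": 0},
])

```text
time_s: 54.25
position: [0.5404, -0.0722, -0.0036]
tcp_rot: [[-0.994, 0.112, -0.0], [0.112, 0.994, 0.0], [0.0, 0.0, -1.0]]
force: [0.6, -0.4, -1.1]
opening: 0.611
```

>>> move_arm([
  {"hand": 68, "x": 0, "y": 0, "z": 0, "wx": 0, "wy": 0, "wz": 0},
  {"hand": 80, "x": 0, "y": 0, "z": 0, "wx": 0, "wy": 0, "wz": 0},
  {"hand": 80, "x": 0, "y": 0, "z": 0, "wx": 0, "wy": 0, "wz": 0},
  {"hand": 84, "x": 0, "y": 0, "z": -0.4, "wx": 0, "wy": 0, "wz": 0},
  {"hand": 87, "x": 0, "y": 0, "z": -0.9, "wx": 0, "wy": 0, "wz": 0},
  {"hand": 87, "x": 0, "y": 0, "z": -0.9, "wx": 0, "wy": 0, "wz": 0},
  {"hand": 87, "x": 0, "y": 0, "z": -0.9, "wx": 0, "wy": 0, "wz": 0},
  {"hand": 87, "x": 0, "y": 0, "z": -0.9, "wx": 0, "wy": 0, "wz": 0},
  {"hand": 87, "x": 0, "y": 0, "z": 0, "wx": 0, "wy": 0, "wz": 0},
])

```text
time_s: 55.15
position: [0.5429, -0.073, 0.1005]
tcp_rot: [[-0.994, 0.112, 0.007], [0.112, 0.994, -0.002], [-0.007, -0.002, -1.0]]
force: [1.0, -0.2, -0.3]
opening: 0.997
```

Run:
```python
from h import *
st();t=cap('top');s=cap('side');tiles(t)
cv2.imwrite('pics/s27.png',cv2.resize(s['image'][130:230,290:410,::-1],None,fx=5,fy=5,interpolation=2))
cv2.imwrite('pics/t27.png',cv2.resize(t['image'][150:270,230:430,::-1],None,fx=4,fy=4,interpolation=2))
plan(.4118,-.3328,.1,160)
plan(.4118,-.3328,.1,173.56)
```

```text
55.15 [ -19.3   31.7   98.6    0.    49.3 -102.9] [ 0.5429 -0.073   0.1005] 
 [[-0.994  0.112  0.007]
 [ 0.112  0.994 -0.002]
 [-0.007 -0.002 -1.   ]] [ 1.  -0.2 -0.3] 0.9968110568075663
(382, 235) 309.5 [ 0.4114 -0.3327] ((51.21217727661133, 82.27462768554688), 69.46522521972656)
phi 173.56 tilt 0.1 j6 -102.9
wz 13.56
after turn: x 1.28 y -11.56 z -0.09 units
phi 173.56 tilt 0.1 j6 -102.9
wz 0.0
after turn: x 3.96 y -10.93 z -0.09 units
```

View pics/s27.png

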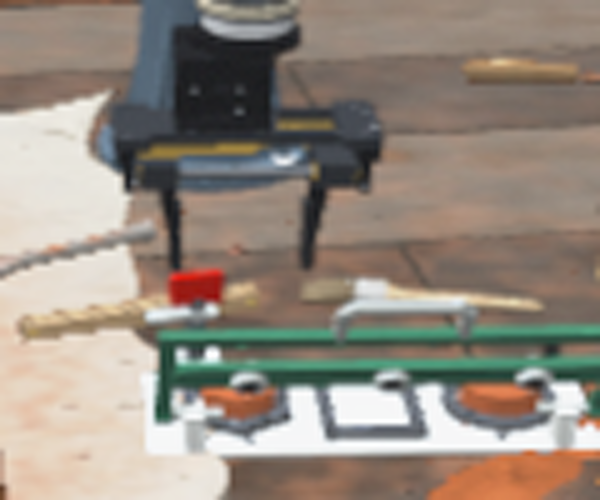

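View pics/t27.png

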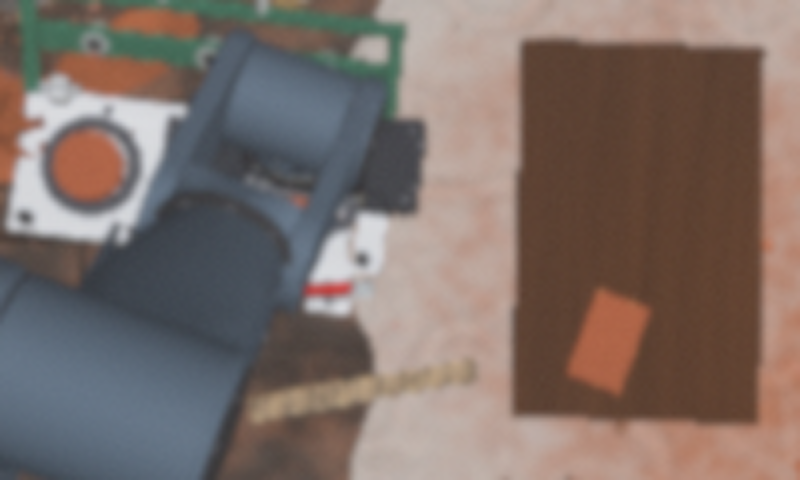

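>>> move_arm([
  {"hand": 87, "x": 0.33, "y": -0.911, "z": 0, "wx": 0, "wy": 0, "wz": 0},
  {"hand": 87, "x": 0.33, "y": -0.911, "z": 0, "wx": 0, "wy": 0, "wz": 0},
  {"hand": 87, "x": 0.33, "y": -0.911, "z": 0, "wx": 0, "wy": 0, "wz": 0},
  {"hand": 87, "x": 0.33, "y": -0.911, "z": 0, "wx": 0, "wy": 0, "wz": 0},
  {"hand": 87, "x": 0.33, "y": -0.911, "z": 0, "wx": 0, "wy": 0, "wz": 0},
  {"hand": 87, "x": 0.33, "y": -0.911, "z": 0, "wx": 0, "wy": 0, "wz": 0},
  {"hand": 87, "x": 0.33, "y": -0.911, "z": 0, "wx": 0, "wy": 0, "wz": 0},
  {"hand": 87, "x": 0.33, "y": -0.911, "z": 0, "wx": 0, "wy": 0, "wz": 0},
  {"hand": 87, "x": 0.33, "y": -0.911, "z": 0, "wx": 0, "wy": 0, "wz": 0},
  {"hand": 87, "x": 0.33, "y": -0.911, "z": 0, "wx": 0, "wy": 0, "wz": 0},
  {"hand": 87, "x": 0.33, "y": -0.911, "z": 0, "wx": 0, "wy": 0, "wz": 0},
  {"hand": 87, "x": 0.33, "y": -0.911, "z": 0, "wx": 0, "wy": 0, "wz": 0},
  {"hand": 87, "x": 0, "y": 0, "z": 0, "wx": 0, "wy": 0, "wz": 6.9},
  {"hand": 87, "x": 0, "y": 0, "z": 0, "wx": 0, "wy": 0, "wz": 6.9},
  {"hand": 87, "x": 0, "y": 0, "z": 0, "wx": 0, "wy": 0, "wz": 0},
  {"hand": 87, "x": 0, "y": 0, "z": 0, "wx": 0, "wy": 0, "wz": 0},
])

```text
time_s: 56.85
position: [0.411, -0.3321, 0.096]
tcp_rot: [[-0.939, 0.343, -0.001], [0.343, 0.939, 0.002], [0.002, 0.001, -1.0]]
force: [-0.2, 0.0, 0.3]
opening: 1.003
```

Run:
```python
from h import *
st();t=cap('top');s=cap('side')
plan(.4116,-.3328,-.0045,159.8)
cv2.imwrite('pics/s28.png',cv2.resize(s['image'][130:250,170:410,::-1],None,fx=3.3,fy=3.3,interpolation=2))
cv2.imwrite('pics/t28.png',cv2.resize(t['image'][150:240,220:340,::-1],None,fx=6,fy=6,interpolation=2))
hsv=cv2.cvtColor(t['image'],cv2.COLOR_RGB2HSV)
for n,y in(('r',.1),('h',-.1)):
    u,v=map(int,proj(t,[*jw(0,y),.03]));m=cv2.inRange(hsv,(3,110,120),(16,255,255));k=np.zeros_like(m);k[v-12:v+13,u-12:u+13]=m[v-12:v+13,u-12:u+13]
    C=max(cv2.findContours(k,0,1)[0],key=cv2.contourArea);mo=cv2.moments(C);print(n,cv2.contourArea(C),jw(0,y),ray(t,mo['m10']/mo['m00'],mo['m01']/mo['m00'],.03))
```

```text
56.85 [ -51.1   31.1  101.1    0.    47.9 -121. ] [ 0.411  -0.3321  0.096 ] 
 [[-0.939  0.343 -0.001]
 [ 0.343  0.939  0.002]
 [ 0.002  0.001 -1.   ]] [-0.2  0.   0.3] 1.0033880848100185
phi 159.88 tilt 0.06 j6 -120.9
wz 0.08
after turn: x -0.02 y -0.02 z 4.03 units
r 195.5 [0.56241627 0.12566899] [0.55892118 0.12390211 0.03      ]
h 149.5 [ 0.53998373 -0.07306899] [ 0.53925526 -0.07278695  0.03      ]
```

View pics/s28.png

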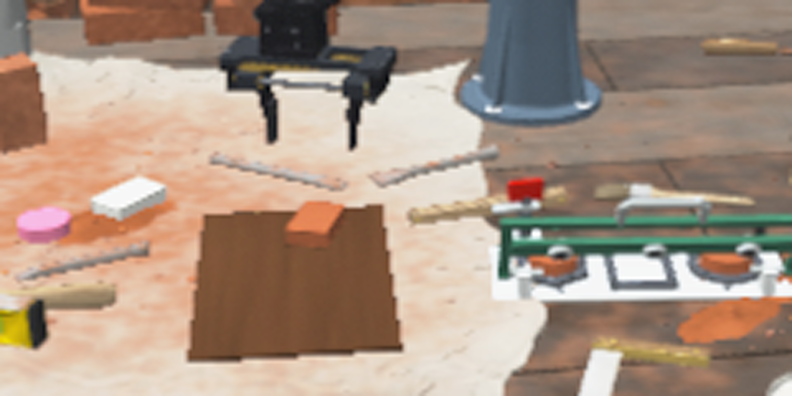

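View pics/t28.png

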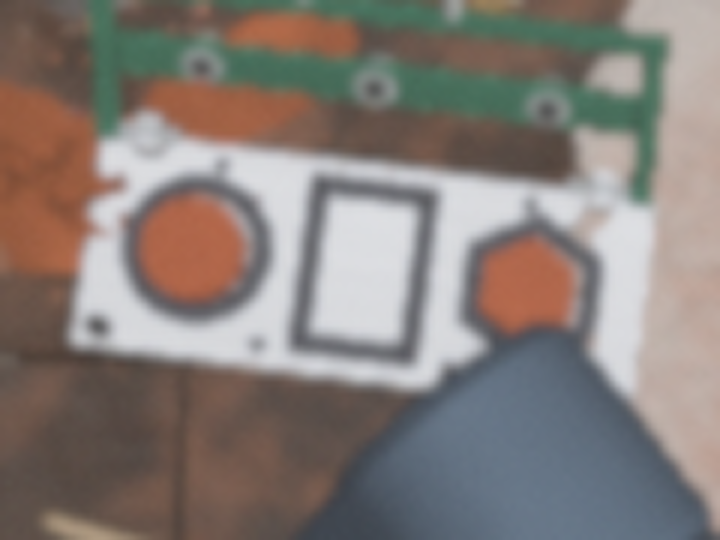

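>>> move_arm([
  {"hand": 87, "x": -0.02, "y": -0.02, "z": 0.8, "wx": 0, "wy": 0, "wz": 0},
  {"hand": 87, "x": 0, "y": 0, "z": 0.9, "wx": 0, "wy": 0, "wz": 0},
  {"hand": 87, "x": 0, "y": 0, "z": 0.9, "wx": 0, "wy": 0, "wz": 0},
  {"hand": 87, "x": 0, "y": 0, "z": 0.7, "wx": 0, "wy": 0, "wz": 0},
  {"hand": 87, "x": 0, "y": 0, "z": 0.45, "wx": 0, "wy": 0, "wz": 0},
  {"hand": 87, "x": 0, "y": 0, "z": 0.23, "wx": 0, "wy": 0, "wz": 0},
  {"hand": 87, "x": 0, "y": 0, "z": 0, "wx": 0, "wy": 0, "wz": 0},
  {"hand": 20, "x": 0, "y": 0, "z": 0, "wx": 0, "wy": 0, "wz": 0},
  {"hand": 20, "x": 0, "y": 0, "z": 0, "wx": 0, "wy": 0, "wz": 0},
  {"hand": 20, "x": 0, "y": 0, "z": 0, "wx": 0, "wy": 0, "wz": 0},
  {"hand": 20, "x": 0, "y": 0, "z": 0, "wx": 0, "wy": 0, "wz": 0},
  {"hand": 20, "x": 0, "y": 0, "z": 0, "wx": 0, "wy": 0, "wz": 0},
  {"hand": 20, "x": 0, "y": 0, "z": 0, "wx": 0, "wy": 0, "wz": 0},
  {"hand": 20, "x": 0, "y": 0, "z": 0, "wx": 0, "wy": 0, "wz": 0},
])

```text
time_s: 58.35
position: [0.4119, -0.3334, -0.0025]
tcp_rot: [[-0.938, 0.346, 0.0], [0.346, 0.938, -0.0], [-0.0, -0.0, -1.0]]
force: [-0.5, 0.5, 2.5]
opening: 0.565
```

Run:
```python
from h import *
st()
```

```text
58.35 [ -51.1   41.1  103.8    0.    35.1 -120.9] [ 0.4119 -0.3334 -0.0025] 
 [[-0.938  0.346  0.   ]
 [ 0.346  0.938 -0.   ]
 [-0.    -0.    -1.   ]] [-0.5  0.5  2.5] 0.5650174350931667
```

>>> move_arm([
  {"hand": 20, "x": 0, "y": 0, "z": -0.3, "wx": 0, "wy": 0, "wz": 0},
  {"hand": 20, "x": 0, "y": 0, "z": -0.6, "wx": 0, "wy": 0, "wz": 0},
  {"hand": 20, "x": 0, "y": 0, "z": -0.9, "wx": 0, "wy": 0, "wz": 0},
  {"hand": 20, "x": 0, "y": 0, "z": -0.9, "wx": 0, "wy": 0, "wz": 0},
  {"hand": 20, "x": 0, "y": 0, "z": -0.9, "wx": 0, "wy": 0, "wz": -4.6},
  {"hand": 20, "x": 0, "y": 0, "z": -0.5, "wx": 0, "wy": 0, "wz": -4.6},
  {"hand": 20, "x": 0, "y": 0, "z": 0, "wx": 0, "wy": 0, "wz": -4.6},
  {"hand": 20, "x": 0, "y": 0, "z": 0, "wx": 0, "wy": 0, "wz": 0},
])

```text
time_s: 59.15
position: [0.4117, -0.3332, 0.1004]
tcp_rot: [[-0.994, 0.112, 0.0], [0.112, 0.994, -0.0], [-0.0, -0.0, -1.0]]
force: [-0.0, -0.1, -1.7]
opening: 0.567
```

Run:
```python
from h import *
st();plan(.5519,.0255,.1,180+YAW)
```

```text
59.15 [ -51.1   30.7  100.8    0.    48.4 -134.6] [ 0.4117 -0.3332  0.1004] 
 [[-0.994  0.112  0.   ]
 [ 0.112  0.994 -0.   ]
 [-0.    -0.    -1.   ]] [-0.  -0.1 -1.7] 0.5672614349742051
phi 173.56 tilt 0.03 j6 -134.6
wz 0.0
after turn: x -3.96 y 14.89 z 0.02 units
```

>>> move_arm([
  {"hand": 20, "x": -0.248, "y": 0.932, "z": 0, "wx": 0, "wy": 0, "wz": 0},
  {"hand": 20, "x": -0.248, "y": 0.932, "z": 0, "wx": 0, "wy": 0, "wz": 0},
  {"hand": 20, "x": -0.248, "y": 0.932, "z": 0, "wx": 0, "wy": 0, "wz": 0},
  {"hand": 20, "x": -0.248, "y": 0.932, "z": 0, "wx": 0, "wy": 0, "wz": 0},
  {"hand": 20, "x": -0.248, "y": 0.932, "z": 0, "wx": 0, "wy": 0, "wz": 0},
  {"hand": 20, "x": -0.248, "y": 0.932, "z": 0, "wx": 0, "wy": 0, "wz": 0},
  {"hand": 20, "x": -0.248, "y": 0.932, "z": 0, "wx": 0, "wy": 0, "wz": 0},
  {"hand": 20, "x": -0.248, "y": 0.932, "z": 0, "wx": 0, "wy": 0, "wz": 0},
  {"hand": 20, "x": -0.248, "y": 0.932, "z": 0, "wx": 0, "wy": 0, "wz": 0},
  {"hand": 20, "x": -0.248, "y": 0.932, "z": 0, "wx": 0, "wy": 0, "wz": 0},
  {"hand": 20, "x": -0.248, "y": 0.932, "z": 0, "wx": 0, "wy": 0, "wz": 0},
  {"hand": 20, "x": -0.248, "y": 0.932, "z": 0, "wx": 0, "wy": 0, "wz": 0},
  {"hand": 20, "x": -0.248, "y": 0.932, "z": 0, "wx": 0, "wy": 0, "wz": 0},
  {"hand": 20, "x": -0.248, "y": 0.932, "z": 0, "wx": 0, "wy": 0, "wz": 0},
  {"hand": 20, "x": -0.248, "y": 0.932, "z": 0, "wx": 0, "wy": 0, "wz": 0},
  {"hand": 20, "x": -0.248, "y": 0.932, "z": 0, "wx": 0, "wy": 0, "wz": 0},
  {"hand": 20, "x": 0, "y": 0, "z": 0, "wx": 0, "wy": 0, "wz": 0},
  {"hand": 20, "x": 0, "y": 0, "z": 0, "wx": 0, "wy": 0, "wz": 0},
])

```text
time_s: 60.95
position: [0.5514, 0.0263, 0.0992]
tcp_rot: [[-0.994, 0.112, -0.002], [0.112, 0.994, -0.0], [0.002, -0.0, -1.0]]
force: [-0.4, -0.0, -2.7]
opening: 0.566
```

Run:
```python
from h import *
st();plan(.5519,.0255,.009,180+YAW)
s=cap('side')
cv2.imwrite('pics/s29.png',cv2.resize(s['image'][130:230,300:420,::-1],None,fx=5,fy=5,interpolation=2))
```

```text
60.95 [ -8.9  32.2  97.6  -0.   50.3 -92.4] [0.5514 0.0263 0.0992] 
 [[-0.994  0.112 -0.002]
 [ 0.112  0.994 -0.   ]
 [ 0.002 -0.    -1.   ]] [-0.4 -0.  -2.7] 0.5656830211651891
phi 173.59 tilt 0.1 j6 -92.4
wz 0.03
after turn: x -0.03 y -0.03 z 3.61 units
```

View pics/s29.png

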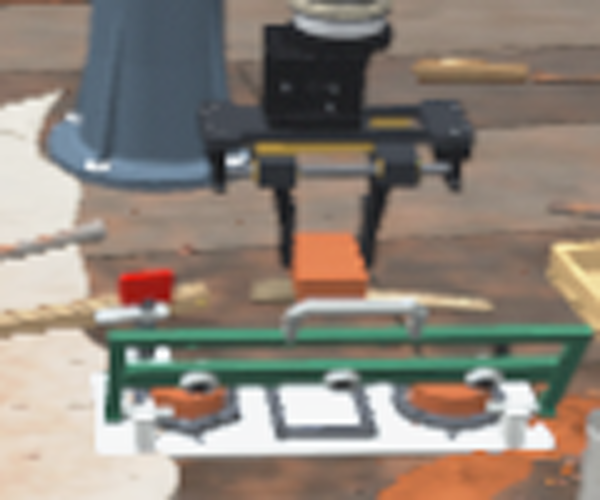

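>>> move_arm([
  {"hand": 20, "x": 0, "y": -0.04, "z": 0.7, "wx": 0, "wy": 0, "wz": 0},
  {"hand": 20, "x": 0, "y": 0, "z": 0.9, "wx": 0, "wy": 0, "wz": 0},
  {"hand": 20, "x": 0, "y": 0, "z": 0.9, "wx": 0, "wy": 0, "wz": 0},
  {"hand": 20, "x": 0, "y": 0, "z": 0.7, "wx": 0, "wy": 0, "wz": 0},
  {"hand": 20, "x": 0, "y": 0, "z": 0.4, "wx": 0, "wy": 0, "wz": 0},
  {"hand": 20, "x": 0, "y": 0, "z": 0, "wx": 0, "wy": 0, "wz": 0},
  {"hand": 20, "x": 0, "y": 0, "z": 0, "wx": 0, "wy": 0, "wz": 0},
])

```text
time_s: 61.7
position: [0.5522, 0.0244, 0.0101]
tcp_rot: [[-0.994, 0.113, 0.0], [0.113, 0.994, -0.0], [-0.0, -0.0, -1.0]]
force: [-0.1, 1.0, -2.0]
opening: 0.57
```

Run:
```python
from h import *
st();plan(.5519,.0255,-.0035,180+YAW)
```

```text
61.7 [ -9.   40.7 100.3  -0.   39.  -92.6] [0.5522 0.0244 0.0101] 
 [[-0.994  0.113  0.   ]
 [ 0.113  0.994 -0.   ]
 [-0.    -0.    -1.   ]] [-0.1  1.  -2. ] 0.5702293029776915
phi 173.51 tilt 0.02 j6 -92.6
wz -0.05
after turn: x 0.02 y 0.04 z 0.54 units
```

>>> move_arm([
  {"hand": 20, "x": 0.01, "y": 0.04, "z": 0.17, "wx": 0, "wy": 0, "wz": 0},
  {"hand": 20, "x": 0, "y": 0, "z": 0.14, "wx": 0, "wy": 0, "wz": 0},
  {"hand": 20, "x": 0, "y": 0, "z": 0.12, "wx": 0, "wy": 0, "wz": 0},
  {"hand": 20, "x": 0, "y": 0, "z": 0.1, "wx": 0, "wy": 0, "wz": 0},
  {"hand": 20, "x": 0, "y": 0, "z": 0, "wx": 0, "wy": 0, "wz": 0},
])

```text
time_s: 62.2
position: [0.5516, 0.0261, -0.0037]
tcp_rot: [[-0.994, 0.112, -0.001], [0.112, 0.994, 0.0], [0.001, 0.0, -1.0]]
force: [-0.2, 0.1, -1.7]
opening: 0.568
```

>>> move_arm([
  {"hand": 66, "x": 0, "y": 0, "z": 0, "wx": 0, "wy": 0, "wz": 0},
  {"hand": 72, "x": 0, "y": 0, "z": 0, "wx": 0, "wy": 0, "wz": 0},
  {"hand": 72, "x": 0, "y": 0, "z": 0, "wx": 0, "wy": 0, "wz": 0},
  {"hand": 72, "x": 0, "y": 0, "z": -0.4, "wx": 0, "wy": 0, "wz": 0},
  {"hand": 72, "x": 0, "y": 0, "z": -0.9, "wx": 0, "wy": 0, "wz": 0},
  {"hand": 72, "x": 0, "y": 0, "z": -0.9, "wx": 0, "wy": 0, "wz": 0},
  {"hand": 60, "x": 0, "y": 0, "z": -0.9, "wx": 0, "wy": 0, "wz": 0},
  {"hand": 50, "x": 0, "y": 0, "z": -0.9, "wx": 0, "wy": 0, "wz": 0},
  {"hand": 40, "x": 0, "y": 0, "z": -0.9, "wx": 0, "wy": 0, "wz": 0},
  {"hand": 30, "x": 0.9, "y": 0, "z": -0.9, "wx": 0, "wy": 0, "wz": 0},
  {"hand": 30, "x": 0.9, "y": 0, "z": -0.9, "wx": 0, "wy": 0, "wz": 0},
  {"hand": 30, "x": 0.9, "y": 0, "z": -0.9, "wx": 0, "wy": 0, "wz": 0},
  {"hand": 30, "x": 0.9, "y": 0, "z": -0.5, "wx": 0, "wy": 0, "wz": 0},
])

```text
time_s: 63.5
position: [0.4624, 0.0361, 0.2015]
tcp_rot: [[-0.994, 0.112, 0.004], [0.112, 0.994, -0.001], [-0.004, -0.0, -1.0]]
force: [0.0, -0.0, 0.8]
opening: 0.359
```

Run:
```python
from h import *
st();s=cap('side');t=cap('top')
cv2.imwrite('pics/s30.png',cv2.resize(s['image'][130:230,300:420,::-1],None,fx=6,fy=6,interpolation=2))
cv2.imwrite('pics/t30.png',cv2.resize(t['image'][140:240,220:340,::-1],None,fx=6,fy=6,interpolation=2))
p=jw(.155,0);print(p);plan(*p,.2,90+YAW)
```

```text
63.5 [ -9.4  17.1 104.1   0.   58.6 -93. ] [0.4624 0.0361 0.2015] 
 [[-0.994  0.112  0.004]
 [ 0.112  0.994 -0.001]
 [-0.004 -0.    -1.   ]] [ 0.  -0.   0.8] 0.3587571762790022
[0.70522193 0.00891478]
phi 173.59 tilt 0.08 j6 -92.9
wz 90.03
after turn: x -0.01 y 9.86 z 0.05 units
```

View pics/s30.png

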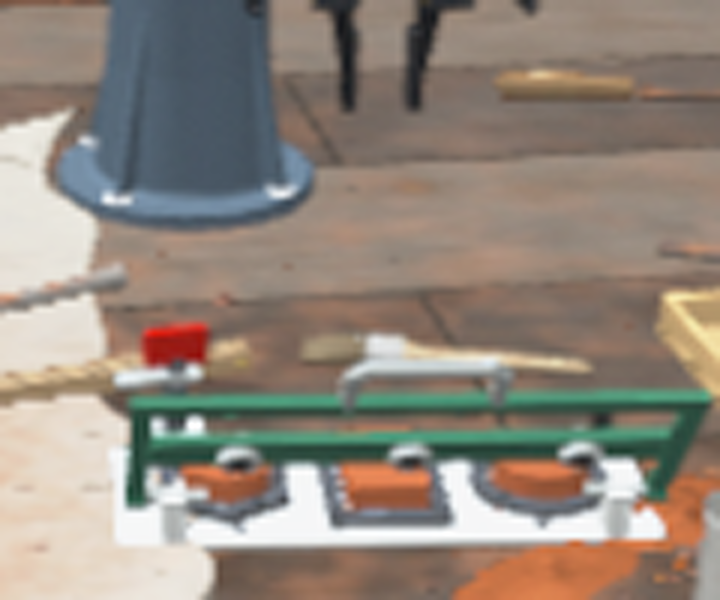

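View pics/t30.png

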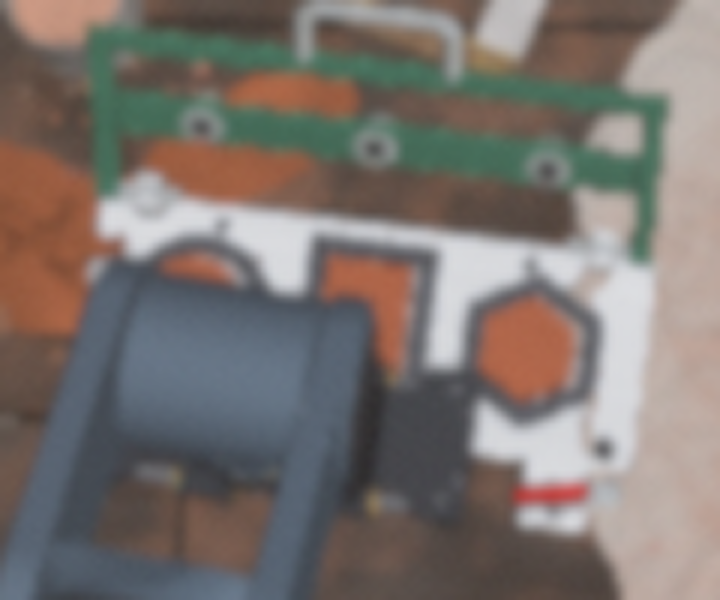

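>>> move_arm([
  {"hand": 30, "x": 0, "y": 0, "z": 0, "wx": 0, "wy": 0, "wz": 8.18},
  {"hand": 30, "x": 0, "y": 0, "z": 0, "wx": 0, "wy": 0, "wz": 8.18},
  {"hand": 30, "x": 0, "y": 0, "z": 0, "wx": 0, "wy": 0, "wz": 8.18},
  {"hand": 30, "x": 0, "y": 0, "z": 0, "wx": 0, "wy": 0, "wz": 8.18},
  {"hand": 30, "x": 0, "y": 0, "z": 0, "wx": 0, "wy": 0, "wz": 8.18},
  {"hand": 30, "x": 0, "y": 0, "z": 0, "wx": 0, "wy": 0, "wz": 8.18},
  {"hand": 30, "x": 0, "y": 0, "z": 0, "wx": 0, "wy": 0, "wz": 8.18},
  {"hand": 30, "x": 0, "y": 0, "z": 0, "wx": 0, "wy": 0, "wz": 8.18},
  {"hand": 30, "x": 0, "y": 0, "z": 0, "wx": 0, "wy": 0, "wz": 8.18},
  {"hand": 30, "x": 0, "y": 0, "z": 0, "wx": 0, "wy": 0, "wz": 8.18},
  {"hand": 30, "x": 0, "y": 0, "z": 0, "wx": 0, "wy": 0, "wz": 8.18},
  {"hand": 30, "x": 0, "y": 0, "z": 0, "wx": 0, "wy": 0, "wz": 0},
])

```text
time_s: 64.8
position: [0.4633, 0.0359, 0.1989]
tcp_rot: [[0.112, 0.994, 0.001], [0.994, -0.112, -0.0], [-0.0, 0.001, -1.0]]
force: [0.4, 0.6, -0.4]
opening: 0.345
```

>>> move_arm([
  {"hand": 30, "x": 0, "y": 0.97, "z": 0, "wx": 0, "wy": 0, "wz": 0},
  {"hand": 30, "x": 0, "y": 0.97, "z": 0, "wx": 0, "wy": 0, "wz": 0},
  {"hand": 30, "x": 0, "y": 0.97, "z": 0, "wx": 0, "wy": 0, "wz": 0},
  {"hand": 30, "x": 0, "y": 0.97, "z": 0, "wx": 0, "wy": 0, "wz": 0},
  {"hand": 30, "x": 0, "y": 0.97, "z": 0, "wx": 0, "wy": 0, "wz": 0},
  {"hand": 30, "x": 0, "y": 0.97, "z": 0, "wx": 0, "wy": 0, "wz": 0},
  {"hand": 30, "x": 0, "y": 0.97, "z": 0, "wx": 0, "wy": 0, "wz": 0},
  {"hand": 30, "x": 0, "y": 0.97, "z": 0, "wx": 0, "wy": 0, "wz": 0},
  {"hand": 30, "x": 0, "y": 0.97, "z": 0, "wx": 0, "wy": 0, "wz": 0},
  {"hand": 30, "x": 0, "y": 0.97, "z": 0, "wx": 0, "wy": 0, "wz": 0},
  {"hand": 30, "x": 0, "y": 0, "z": 0, "wx": 0, "wy": 0, "wz": 0},
  {"hand": 30, "x": 0, "y": 0, "z": 0, "wx": 0, "wy": 0, "wz": 0},
])

```text
time_s: 66.0
position: [0.7029, 0.009, 0.1981]
tcp_rot: [[0.11, 0.994, -0.002], [0.994, -0.11, 0.0], [0.0, -0.002, -1.0]]
force: [-0.5, -0.1, 0.5]
opening: 0.345
```

Run:
```python
from h import *
st();s=cap('side');t=cap('top')
cv2.imwrite('pics/s31.png',cv2.resize(s['image'][110:230,300:420,::-1],None,fx=5,fy=5,interpolation=2))
cv2.imwrite('pics/t31.png',cv2.resize(t['image'][140:240,220:340,::-1],None,fx=6,fy=6,interpolation=2))
p=jw(.1545,0);print(p);plan(*p,.124,90+YAW)
q=[*jw(.155,0),.165];print(proj(t,q),proj(s,q))
```

```text
66.0 [-8.3 36.4 69.3 -0.  74.4 -2. ] [0.7029 0.009  0.1981] 
 [[ 0.11   0.994 -0.002]
 [ 0.994 -0.11   0.   ]
 [ 0.    -0.002 -1.   ]] [-0.5 -0.1  0.5] 0.3447758167752726
[0.70472508 0.00897087]
phi 83.66 tilt 0.12 j6 -2.0
wz 0.1
after turn: x -0.00 y 0.10 z 2.98 units
(np.float64(281.7913651962049), np.float64(141.76952177943787)) (np.float64(371.4172068198688), np.float64(190.93771127042828))
```

View pics/s31.png

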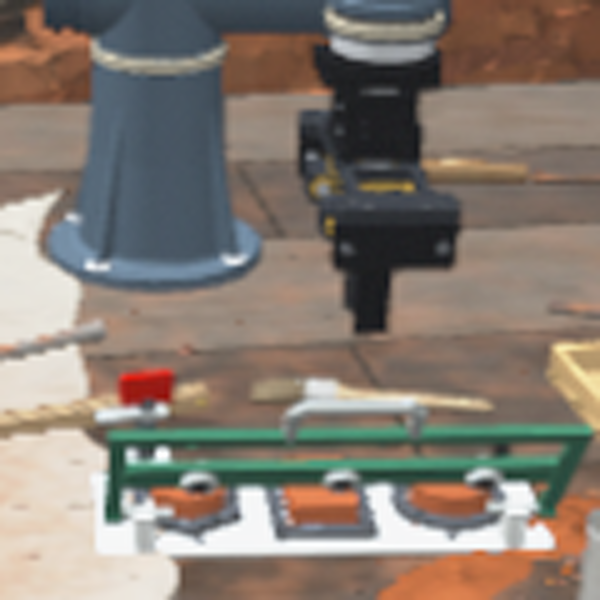

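View pics/t31.png

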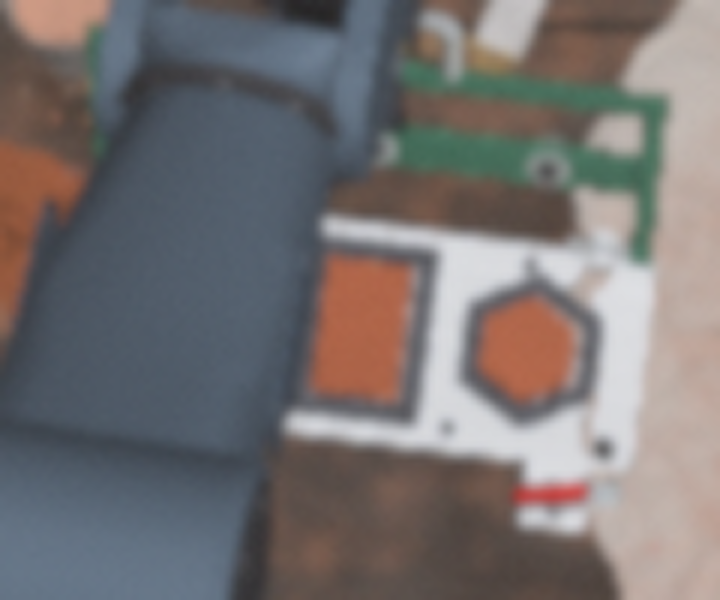

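>>> move_arm([
  {"hand": 28, "x": 0, "y": 0.08, "z": 0.7, "wx": 0, "wy": 0, "wz": 0},
  {"hand": 28, "x": 0, "y": 0, "z": 0.7, "wx": 0, "wy": 0, "wz": 0},
  {"hand": 28, "x": 0, "y": 0, "z": 0.6, "wx": 0, "wy": 0, "wz": 0},
  {"hand": 28, "x": 0, "y": 0, "z": 0.5, "wx": 0, "wy": 0, "wz": 0},
  {"hand": 28, "x": 0, "y": 0, "z": 0.4, "wx": 0, "wy": 0, "wz": 0},
  {"hand": 28, "x": 0, "y": 0, "z": 0, "wx": 0, "wy": 0, "wz": 0},
  {"hand": 0, "x": 0, "y": 0, "z": 0, "wx": 0, "wy": 0, "wz": 0},
  {"hand": 0, "x": 0, "y": 0, "z": 0, "wx": 0, "wy": 0, "wz": 0},
  {"hand": 0, "x": 0, "y": 0, "z": 0, "wx": 0, "wy": 0, "wz": 0},
  {"hand": 0, "x": 0, "y": 0, "z": 0, "wx": 0, "wy": 0, "wz": 0},
  {"hand": 0, "x": 0, "y": 0, "z": 0, "wx": 0, "wy": 0, "wz": 0},
  {"hand": 0, "x": 0, "y": 0, "z": 0, "wx": 0, "wy": 0, "wz": 0},
  {"hand": 0, "x": 0, "y": 0, "z": 0, "wx": 0, "wy": 0, "wz": 0},
])

```text
time_s: 67.4
position: [0.7055, 0.0088, 0.1274]
tcp_rot: [[0.112, 0.994, 0.001], [0.994, -0.112, -0.0], [-0.0, 0.001, -1.0]]
force: [-2.1, 0.7, 5.9]
opening: 0.103
```

Run:
```python
from h import *
st();s=cap('side')
cv2.imwrite('pics/s32.png',cv2.resize(s['image'][130:230,300:420,::-1],None,fx=5,fy=5,interpolation=2))
```

```text
67.4 [-8.3 40.5 72.8 -0.  66.7 -1.9] [0.7055 0.0088 0.1274] 
 [[ 0.112  0.994  0.001]
 [ 0.994 -0.112 -0.   ]
 [-0.     0.001 -1.   ]] [-2.1  0.7  5.9] 0.10299488286119303
```

View pics/s32.png

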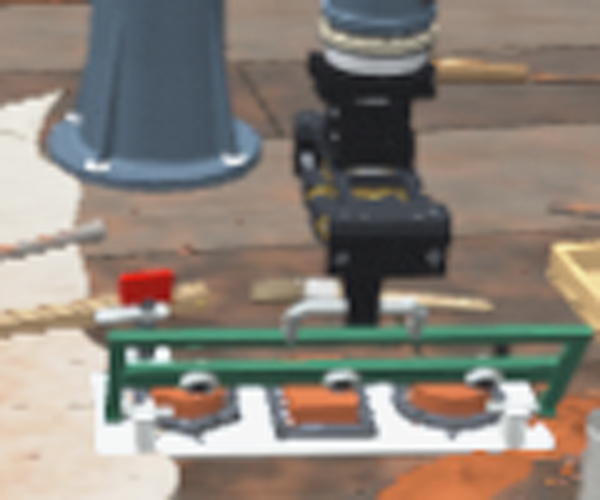

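>>> move_arm([
  {"hand": 0, "x": 0, "y": -0.53, "z": -0.35, "wx": 0, "wy": 0, "wz": 0},
  {"hand": 0, "x": 0, "y": -0.56, "z": -0.29, "wx": 0, "wy": 0, "wz": 0},
  {"hand": 0, "x": 0, "y": -0.59, "z": -0.23, "wx": 0, "wy": 0, "wz": 0},
  {"hand": 0, "x": 0, "y": -0.61, "z": -0.17, "wx": 0, "wy": 0, "wz": 0},
  {"hand": 0, "x": 0, "y": -0.62, "z": -0.11, "wx": 0, "wy": 0, "wz": 0},
  {"hand": 0, "x": 0, "y": -0.63, "z": -0.05, "wx": 0, "wy": 0, "wz": 0},
  {"hand": 0, "x": 0, "y": -0.63, "z": 0.01, "wx": 0, "wy": 0, "wz": 0},
  {"hand": 0, "x": 0, "y": -0.63, "z": 0.08, "wx": 0, "wy": 0, "wz": 0},
  {"hand": 0, "x": 0, "y": -0.62, "z": 0.14, "wx": 0, "wy": 0, "wz": 0},
  {"hand": 0, "x": 0, "y": -0.6, "z": 0.2, "wx": 0, "wy": 0, "wz": 0},
  {"hand": 0, "x": 0, "y": -0.58, "z": 0.26, "wx": 0, "wy": 0, "wz": 0},
  {"hand": 0, "x": 0, "y": -0.55, "z": 0.31, "wx": 0, "wy": 0, "wz": 0},
])

```text
time_s: 68.65
position: [0.529, 0.0293, 0.1318]
tcp_rot: [[0.112, 0.994, 0.004], [0.994, -0.112, 0.001], [0.001, 0.004, -1.0]]
force: [1.3, 1.5, -0.9]
opening: 0.101
```

Run:
```python
from h import *
st();s=cap('side')
cv2.imwrite('pics/s33.png',cv2.resize(s['image'][130:230,300:420,::-1],None,fx=5,fy=5,interpolation=2))
```

```text
68.65 [-9.  27.8 99.5  0.1 52.4 -2.6] [0.529  0.0293 0.1318] 
 [[ 0.112  0.994  0.004]
 [ 0.994 -0.112  0.001]
 [ 0.001  0.004 -1.   ]] [ 1.3  1.5 -0.9] 0.10133022691432393
```

View pics/s33.png

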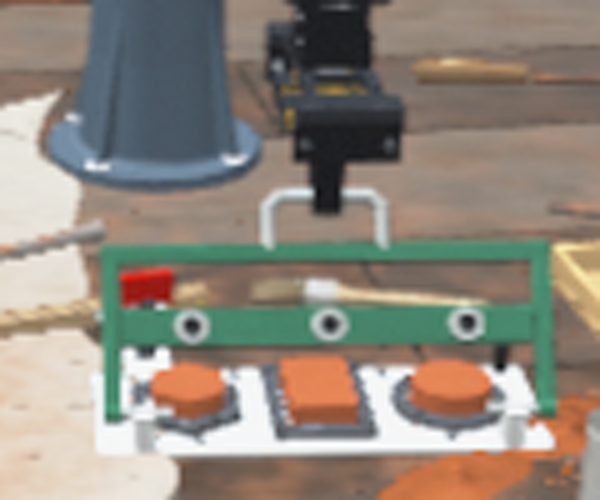

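>>> move_arm([
  {"hand": 0, "x": 0, "y": -0.51, "z": 0.37, "wx": 0, "wy": 0, "wz": 0},
  {"hand": 0, "x": 0, "y": -0.47, "z": 0.42, "wx": 0, "wy": 0, "wz": 0},
  {"hand": 0, "x": 0, "y": -0.43, "z": 0.46, "wx": 0, "wy": 0, "wz": 0},
  {"hand": 0, "x": 0, "y": -0.38, "z": 0.5, "wx": 0, "wy": 0, "wz": 0},
  {"hand": 0, "x": 0, "y": -0.33, "z": 0.54, "wx": 0, "wy": 0, "wz": 0},
  {"hand": 0, "x": 0, "y": -0.27, "z": 0.57, "wx": 0, "wy": 0, "wz": 0},
  {"hand": 0, "x": 0, "y": -0.22, "z": 0.59, "wx": 0, "wy": 0, "wz": 0},
  {"hand": 0, "x": 0, "y": -0.16, "z": 0.61, "wx": 0, "wy": 0, "wz": 0},
  {"hand": 0, "x": 0, "y": -0.09, "z": 0.6, "wx": 0, "wy": 0, "wz": 0},
  {"hand": 0, "x": 0, "y": -0.03, "z": 0.4, "wx": 0, "wy": 0, "wz": 0},
  {"hand": 0, "x": 0, "y": 0, "z": 0, "wx": 0, "wy": 0, "wz": 0},
  {"hand": 0, "x": 0, "y": 0, "z": 0, "wx": 0, "wy": 0, "wz": 0},
])

```text
time_s: 69.9
position: [0.4563, 0.0376, 0.0042]
tcp_rot: [[0.113, 0.994, -0.001], [0.994, -0.113, 0.001], [0.001, -0.001, -1.0]]
force: [0.2, 5.2, -0.7]
opening: 0.098
```

Run:
```python
from h import *
st();s=cap('side')
cv2.imwrite('pics/s34.png',cv2.resize(s['image'][130:230,300:420,::-1],None,fx=5,fy=5,interpolation=2))
```

```text
69.9 [-9.400e+00  3.800e+01  1.141e+02  1.000e-01  2.800e+01 -3.000e+00] [0.4563 0.0376 0.0042] 
 [[ 0.113  0.994 -0.001]
 [ 0.994 -0.113  0.001]
 [ 0.001 -0.001 -1.   ]] [ 0.2  5.2 -0.7] 0.0977159101397265
```

View pics/s34.png

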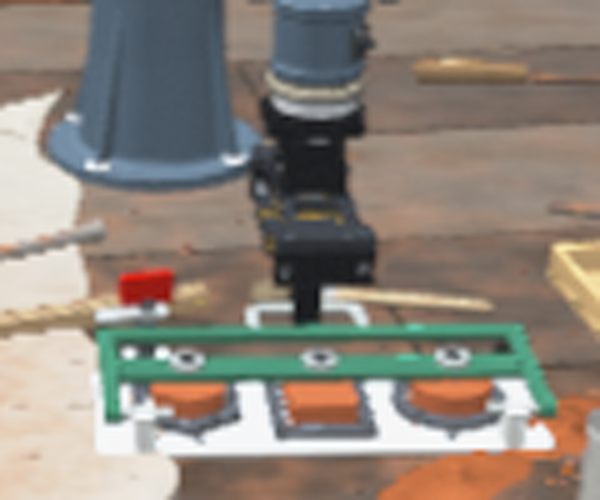

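>>> move_arm([
  {"hand": 0, "x": 0, "y": 0, "z": 0.15, "wx": 0, "wy": 0, "wz": 0},
  {"hand": 0, "x": 0, "y": 0, "z": 0.12, "wx": 0, "wy": 0, "wz": 0},
  {"hand": 0, "x": 0, "y": 0, "z": 0, "wx": 0, "wy": 0, "wz": 0},
])

```text
time_s: 70.25
position: [0.4562, 0.0376, -0.0024]
tcp_rot: [[0.112, 0.994, -0.001], [0.994, -0.112, 0.001], [0.001, -0.001, -1.0]]
force: [-0.4, 5.9, -1.6]
opening: 0.102
```

>>> move_arm([
  {"hand": 26, "x": 0, "y": 0, "z": 0, "wx": 0, "wy": 0, "wz": 0},
  {"hand": 26, "x": 0, "y": 0, "z": 0, "wx": 0, "wy": 0, "wz": 0},
  {"hand": 26, "x": 0, "y": 0, "z": 0, "wx": 0, "wy": 0, "wz": 0},
  {"hand": 26, "x": 0, "y": 0, "z": 0, "wx": 0, "wy": 0, "wz": 0},
  {"hand": 26, "x": 0, "y": 0, "z": -0.5, "wx": 0, "wy": 0, "wz": 0},
  {"hand": 26, "x": 0, "y": 0, "z": -0.8, "wx": 0, "wy": 0, "wz": 0},
  {"hand": 26, "x": 0, "y": 0, "z": -0.9, "wx": 0, "wy": 0, "wz": 0},
  {"hand": 26, "x": 0, "y": 0, "z": -0.9, "wx": 0, "wy": 0, "wz": 0},
  {"hand": 40, "x": 0, "y": 0, "z": -0.9, "wx": 0, "wy": 0, "wz": 0},
  {"hand": 40, "x": 0, "y": 0, "z": -0.8, "wx": 0, "wy": 0, "wz": 0},
])

```text
time_s: 71.25
position: [0.4561, 0.0366, 0.1195]
tcp_rot: [[0.112, 0.994, 0.001], [0.994, -0.112, -0.0], [-0.0, 0.001, -1.0]]
force: [-0.1, 0.8, -0.5]
opening: 0.402
```

Run:
```python
from h import *
st();s=cap('side');t=cap('top')
cv2.imwrite('pics/s35.png',cv2.resize(s['image'][150:225,305:405,::-1],None,fx=7,fy=7,interpolation=2))
for y in(-.035,0,.035):
    for z in(.037,):print(proj(s,[*jw(-.096,y),z]))
plan(.4497,-.088,.12,95.2)
```

```text
71.25 [ -9.4  24.5 109.9  -0.   45.5  -3. ] [0.4561 0.0366 0.1195] 
 [[ 0.112  0.994  0.001]
 [ 0.994 -0.112 -0.   ]
 [-0.     0.001 -1.   ]] [-0.1  0.8 -0.5] 0.40227417679556066
(np.float64(351.30265194139673), np.float64(192.91612554780298))
(np.float64(360.13566526934045), np.float64(192.79339918895948))
(np.float64(368.9520471584866), np.float64(192.6709039082147))
phi 83.59 tilt 0.35 j6 -3.0
wz -11.61
after turn: x -4.93 y -0.78 z 0.02 units
```

View pics/s35.png

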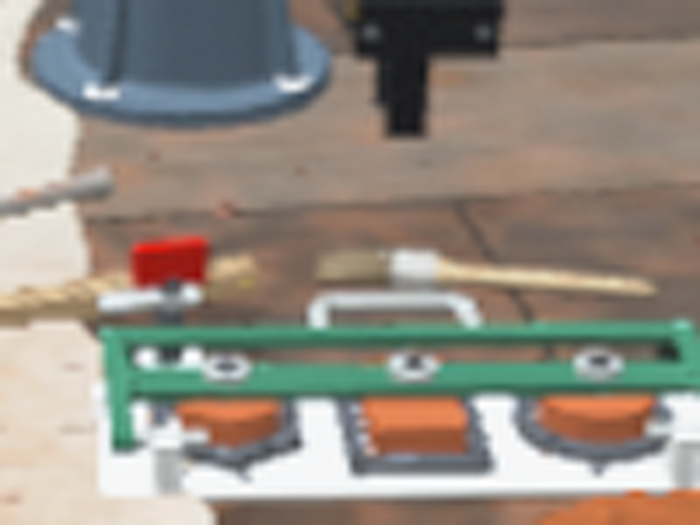

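Run:
```python
from h import *
s=load('side')['image'].astype(int);o=cv2.imread('pics/side0.png')[:,:,::-1].astype(int)
for im in(o,s):
    g=(im[:,:,1]>im[:,:,0]*1.4)&(im[:,:,1]>im[:,:,2]*1.1)
    print([ (np.where(g[185:215,u])[0]+185)[[0,-1]].tolist() for u in (335,345,355,365,375,385)], im[190:196,358].sum(1).tolist())
```

```text
[[197, 205], [197, 206], [197, 206], [197, 205], [197, 205], [196, 205]] [259, 409, 605, 530, 337, 321]
[[197, 205], [197, 206], [197, 206], [197, 205], [197, 205], [196, 205]] [265, 409, 608, 532, 338, 323]
```

>>> move_arm([
  {"hand": 40, "x": 0, "y": 0, "z": 0, "wx": 0, "wy": 0, "wz": -5.8},
  {"hand": 40, "x": 0, "y": 0, "z": 0, "wx": 0, "wy": 0, "wz": -5.8},
  {"hand": 40, "x": -0.98, "y": -0.15, "z": 0, "wx": 0, "wy": 0, "wz": 0},
  {"hand": 40, "x": -0.98, "y": -0.15, "z": 0, "wx": 0, "wy": 0, "wz": 0},
  {"hand": 40, "x": -0.98, "y": -0.16, "z": 0, "wx": 0, "wy": 0, "wz": 0},
  {"hand": 40, "x": -0.98, "y": -0.16, "z": 0, "wx": 0, "wy": 0, "wz": 0},
  {"hand": 40, "x": -0.98, "y": -0.16, "z": 0, "wx": 0, "wy": 0, "wz": 0},
  {"hand": 40, "x": 0, "y": 0, "z": 0, "wx": 0, "wy": 0, "wz": 0},
  {"hand": 40, "x": 0, "y": 0, "z": 0, "wx": 0, "wy": 0, "wz": 0},
])

```text
time_s: 72.25
position: [0.447, -0.0869, 0.1176]
tcp_rot: [[-0.089, 0.996, -0.002], [0.996, 0.089, 0.001], [0.001, -0.001, -1.0]]
force: [-0.7, -0.3, -0.6]
opening: 0.461
```

Run:
```python
from h import *
st();plan(.4497,-.088,.0335,95.2)
```

```text
72.25 [-25.1  24.6 110.2   0.   45.2 -30.2] [ 0.447  -0.0869  0.1176] 
 [[-0.089  0.996 -0.002]
 [ 0.996  0.089  0.001]
 [ 0.001 -0.001 -1.   ]] [-0.7 -0.3 -0.6] 0.46078781465261276
phi 95.08 tilt 0.11 j6 -30.2
wz -0.12
after turn: x -0.05 y 0.10 z 3.36 units
```

>>> move_arm([
  {"hand": 40, "x": -0.05, "y": 0.08, "z": 0.8, "wx": 0, "wy": 0, "wz": 0},
  {"hand": 40, "x": 0, "y": 0, "z": 0.9, "wx": 0, "wy": 0, "wz": 0},
  {"hand": 40, "x": 0, "y": 0, "z": 0.7, "wx": 0, "wy": 0, "wz": 0},
  {"hand": 40, "x": 0, "y": 0, "z": 0.6, "wx": 0, "wy": 0, "wz": 0},
  {"hand": 40, "x": 0, "y": 0, "z": 0.3, "wx": 0, "wy": 0, "wz": 0},
  {"hand": 40, "x": 0, "y": 0, "z": 0, "wx": 0, "wy": 0, "wz": 0},
  {"hand": 0, "x": 0, "y": 0, "z": 0, "wx": 0, "wy": 0, "wz": 0},
  {"hand": 0, "x": 0, "y": 0, "z": 0, "wx": 0, "wy": 0, "wz": 0},
  {"hand": 0, "x": 0, "y": 0, "z": 0, "wx": 0, "wy": 0, "wz": 0},
  {"hand": 0, "x": 0, "y": 0, "z": 0, "wx": 0, "wy": 0, "wz": 0},
  {"hand": 0, "x": 0, "y": 0, "z": 0, "wx": 0, "wy": 0, "wz": 0},
  {"hand": 0, "x": 0, "y": 0, "z": 0, "wx": 0, "wy": 0, "wz": 0},
])

```text
time_s: 73.45
position: [0.4498, -0.0881, 0.0362]
tcp_rot: [[-0.09, 0.996, 0.0], [0.996, 0.09, -0.0], [-0.0, 0.0, -1.0]]
force: [-0.7, -0.3, 3.8]
opening: 0.112
```

Gripped the fin (about 10 mm). Turning it back.

>>> move_arm([
  {"hand": 0, "x": 0, "y": 0, "z": 0, "wx": 0, "wy": 0, "wz": -7.8},
  {"hand": 0, "x": 0, "y": 0, "z": 0, "wx": 0, "wy": 0, "wz": -7.8},
  {"hand": 0, "x": 0, "y": 0, "z": 0, "wx": 0, "wy": 0, "wz": -7.8},
  {"hand": 0, "x": 0, "y": 0, "z": 0, "wx": 0, "wy": 0, "wz": -7.8},
  {"hand": 0, "x": 0, "y": 0, "z": 0, "wx": 0, "wy": 0, "wz": -7.8},
  {"hand": 0, "x": 0, "y": 0, "z": 0, "wx": 0, "wy": 0, "wz": -7.8},
  {"hand": 0, "x": 0, "y": 0, "z": 0, "wx": 0, "wy": 0, "wz": -7.8},
  {"hand": 0, "x": 0, "y": 0, "z": 0, "wx": 0, "wy": 0, "wz": -7.8},
  {"hand": 0, "x": 0, "y": 0, "z": 0, "wx": 0, "wy": 0, "wz": -7.8},
  {"hand": 0, "x": 0, "y": 0, "z": 0, "wx": 0, "wy": 0, "wz": -7.8},
  {"hand": 0, "x": 0, "y": 0, "z": 0, "wx": 0, "wy": 0, "wz": 0},
  {"hand": 40, "x": 0, "y": 0, "z": 0, "wx": 0, "wy": 0, "wz": 0},
  {"hand": 40, "x": 0, "y": 0, "z": 0, "wx": 0, "wy": 0, "wz": 0},
  {"hand": 40, "x": 0, "y": 0, "z": 0, "wx": 0, "wy": 0, "wz": 0},
  {"hand": 40, "x": 0, "y": 0, "z": 0, "wx": 0, "wy": 0, "wz": 0},
])

```text
time_s: 74.95
position: [0.4497, -0.088, 0.0356]
tcp_rot: [[-0.993, 0.119, -0.0], [0.119, 0.993, 0.0], [0.0, 0.0, -1.0]]
force: [0.4, 0.6, 1.1]
opening: 0.383
```

>>> move_arm([
  {"hand": 40, "x": 0, "y": 0, "z": -0.6, "wx": 0, "wy": 0, "wz": 0},
  {"hand": 40, "x": 0, "y": 0, "z": -0.9, "wx": 0, "wy": 0, "wz": 0},
  {"hand": 40, "x": 0, "y": 0, "z": -0.9, "wx": 0, "wy": 0, "wz": 0},
  {"hand": 40, "x": 0, "y": 0, "z": -0.9, "wx": 0, "wy": 0, "wz": 0},
  {"hand": 40, "x": 0, "y": 0, "z": -0.9, "wx": 0, "wy": 0, "wz": 0},
  {"hand": 40, "x": 0, "y": -0.9, "z": -0.5, "wx": 0, "wy": 0, "wz": 0},
  {"hand": 40, "x": 0, "y": -0.9, "z": 0, "wx": 0, "wy": 0, "wz": 0},
  {"hand": 40, "x": 0, "y": -0.9, "z": 0, "wx": 0, "wy": 0, "wz": 0},
  {"hand": 40, "x": 0, "y": -0.9, "z": 0, "wx": 0, "wy": 0, "wz": 0},
  {"hand": 40, "x": 0, "y": -0.9, "z": 0, "wx": 0, "wy": 0, "wz": 0},
  {"hand": 40, "x": 0, "y": -0.9, "z": 0, "wx": 0, "wy": 0, "wz": 0},
  {"hand": 40, "x": 0, "y": -0.9, "z": 0, "wx": 0, "wy": 0, "wz": 0},
  {"hand": 40, "x": 0, "y": -0.9, "z": 0, "wx": 0, "wy": 0, "wz": 0},
  {"hand": 40, "x": 0, "y": -0.9, "z": 0, "wx": 0, "wy": 0, "wz": 0},
  {"hand": 40, "x": 0, "y": 0, "z": 0, "wx": 0, "wy": 0, "wz": 0},
  {"hand": 40, "x": 0, "y": 0, "z": 0, "wx": 0, "wy": 0, "wz": 0},
])

```text
time_s: 76.55
position: [0.4253, -0.2887, 0.153]
tcp_rot: [[-0.993, 0.12, -0.001], [0.12, 0.993, 0.001], [0.001, 0.001, -1.0]]
force: [0.0, 0.6, 0.2]
opening: 0.456
```

Run:
```python
from h import *
st();s=cap('side');t=cap('top')
cv2.imwrite('pics/s36.png',cv2.resize(s['image'][150:240,300:480,::-1],None,fx=4.4,fy=4.4,interpolation=2))
cv2.imwrite('pics/t36.png',cv2.resize(t['image'][120:270,150:350,::-1],None,fx=4,fy=4,interpolation=2))
s=s['image'].astype(int);o=cv2.imread('pics/side0.png')[:,:,::-1].astype(int)
for im in(o,s):
    g=(im[:,:,1]>im[:,:,0]*1.4)&(im[:,:,1]>im[:,:,2]*1.1)
    print([ (np.where(g[185:215,u])[0]+185)[[0,-1]].tolist() for u in (335,345,355,365,375,385)], im[190:196,358].sum(1).tolist())
```

```text
76.55 [ -46.7   25.1  100.3    0.    54.7 -129.8] [ 0.4253 -0.2887  0.153 ] 
 [[-0.993  0.12  -0.001]
 [ 0.12   0.993  0.001]
 [ 0.001  0.001 -1.   ]] [0.  0.6 0.2] 0.456306619307199
[[197, 205], [197, 206], [197, 206], [197, 205], [197, 205], [196, 205]] [259, 409, 605, 530, 337, 321]
[[197, 205], [197, 206], [197, 206], [197, 205], [197, 205], [196, 205]] [263, 411, 608, 532, 339, 321]
```

View pics/s36.png

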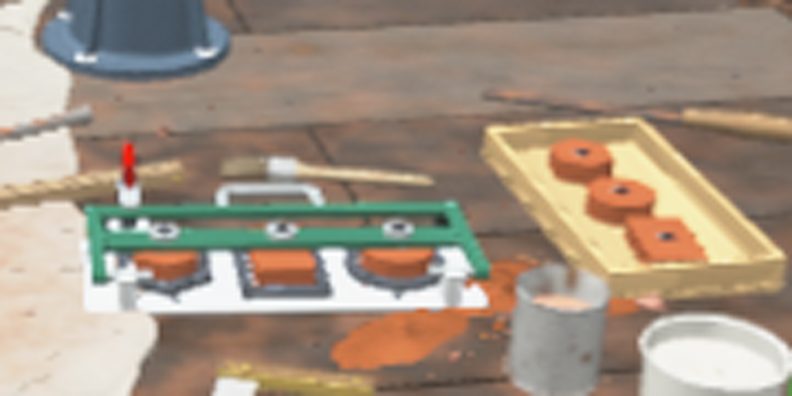

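View pics/t36.png

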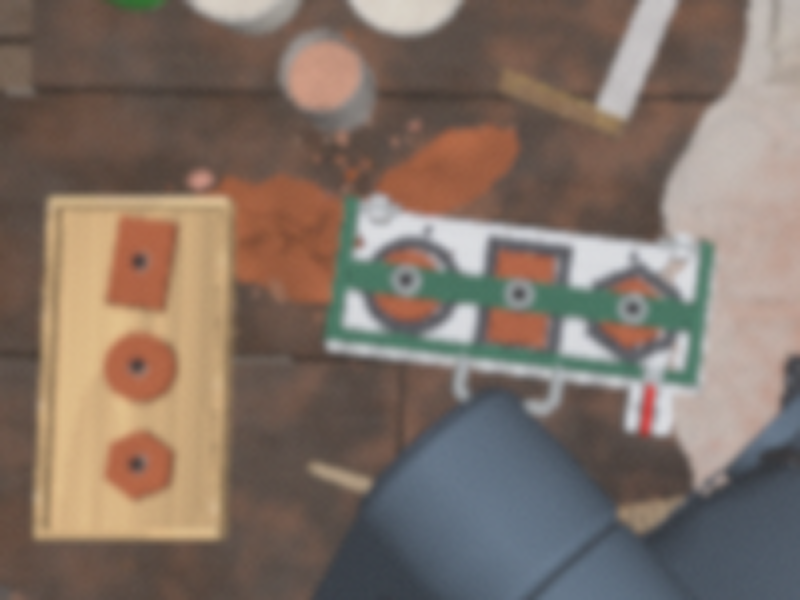

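The side view shows the leaf shut, with the same rail rows as at the start, and the latch across the rail at crop (128,165). The top view shows plain tiles in all three pockets and three drilled tiles in the tray at crop (140,262), (140,367) and (138,464). Rule, brush and tin look unmoved. Handing in.

```bash
python3 -c "
from rig import order
print(order.hand_in())"
```

```text
the job is handed in; nothing more can be done
None
```

The drill jig is changed over and the job was handed in at about 76.6 s; the rig reports no verdict, so these results are my own last checks.

- **Sequence:** I turned the latch aside, swung the leaf fully open and moved all three drilled tiles (oblong, round, hexagon) into the tray. I then seated the plain round, hexagon and oblong from the board, shut the leaf and turned the latch back across it.
- **Leaf and latch:** In the last side view the leaf's green rail sits on the same pixel rows as before I opened it. The latch fin was turned back 78° each way and lies across the rail as it did at the start.
- **Tiles:** All three plain tiles lie in their pockets under the shut leaf, and all three drilled tiles are in the tray.
- **Other objects:** The folding rule, brush and tin look unmoved by eye; I did not measure them.

**Checks that disagreed:**
- The fingertips sat about 27 mm higher than the reported TCP, which made the first grip on the latch close on air. I allowed for this offset from then on.
- The top camera read about 2 mm off, so I corrected my positions by what the grips showed.
- The seated tiles lie 1–2 mm towards +y in their pockets, which is inside the 6 mm limit.

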